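# Stock the power-cut station in the basement store

## Task

Get the power-cut station ready: slide open the cover of the battery locker (its release tab has to be pressed down as it slides), put every battery pack that is on the bench into the locker's well so that nothing sticks out, and then slide the cover fully home again until its tab springs up and latches. Also set the hand lamp on its sloped stand, lying flat along the slope and centred on it, light panel upwards and at the high end, with its other end down against the lip. Leave the other things on the bench where they are.

Things in the scene. Friction and masses are not known exactly. Their poses are not given: they have to be found in the camera images.
- case: the battery locker, a grey box fixed to the bench, 308 mm (x) x 230 mm (y), side rails 92 mm high. Origin: on the bench under its battery well, which runs from x = -65 to +80 mm. x points away from the robot along the rails (the way the cover opens), z up. Behind the well (x 80 to 237 mm) is a solid block 68 mm high over which the open cover rests
- well (a point): centre of the floor of the locker's battery well (locker x = 7.5, y = 0 mm), 26 mm above the bench, under the cover. The well is open-topped: inside 145 mm long (locker x) x 218 mm wide (y), 206 mm between the rail lips above; front wall 78 mm above the bench. It takes all packs side by side in one row across y, each with its 64 mm length along x, which leaves room for fingers at both ends of each
- hook (a point): lower inner edge of the lip of one of the locker's two steel catch hooks, at locker x = -57, y = +51 mm, 88 mm above the bench; the other is at y = -51 mm. Each is 12 mm wide, stands on the front wall, is 104 mm high in all and overhangs the front of the well as far as x = -53 mm
- cover (a joint): the black sliding cover of the locker: 0 = fully home (shut, over the well), 0.150 m = fully open, moving along the locker's +x; friction 3 N, it stays where it is left. Top 86 mm, underside 80 mm above the bench. The opening in front of it is as long as its travel
- tab (a joint): release tab in the cover's front part: 0 = up, 0.009 m = fully down; its spring pushes up with 4 N (up) to 9 N (down). At home its two teeth stand behind the hooks and bar the cover, unless held 6.5 mm down or more for the first 12 mm of the slide. Hold it down again (or let it dip on its ramps) for the last 20 mm of closing; let go at home, it springs up and latches
- tab_grip (a point): middle of the top of the straight finger ridge on the release tab, 12 mm thick (locker x), 60 mm long (y) and 17 mm high above the flat tab plate (60 mm along x, 120 mm along y, ridge in its middle). Moves with cover and tab; at locker x = -34 mm, y = 0, 103 mm above the bench, when shut and up
- seat: the sloped wooden top of the fixed lamp stand: 40 mm wide (y), slope 20 degrees; origin at the middle of its upper face, 85 mm above the bench; x points up the slope (away from the robot), z square to it, upwards. It runs from x = -65 mm (low end, lip 10 mm high) to +65 mm. A lamp against the lip has its centre at x +10, y 0, z +15 mm, and overhangs the high end
- lamp: the hand lamp (for its axes; origin at the centre of its underside): a flat black bar 150 mm long (x) x 48 mm wide (y) x 30 mm thick (z), 0.18 to 0.29 kg, lying flat on the bench, white light panel on its upper face (+z) towards the +x end, ribbed grip at the -x end
- lamp_center (a point): the centre of the hand lamp, 15 mm above its underside
- lamp_head (a point): the middle of the lamp's light-panel end face, 75 mm from its centre along its +x
- pack0_center (a point): centre of a grey battery pack, a block 64 mm long (x) x 34 mm (y) x 40 mm high (z), 0.15 to 0.3 kg, with a black band and two brass contacts on top; it lies on the bench with its z up. Three to five packs are there, the others are absent (None)
- pack1_center (a point): centre of a grey battery pack, a block 64 mm long (x) x 34 mm (y) x 40 mm high (z), 0.15 to 0.3 kg, with a black band and two brass contacts on top; it lies on the bench with its z up. Three to five packs are there, the others are absent (None)
- pack2_center (a point): centre of a grey battery pack, a block 64 mm long (x) x 34 mm (y) x 40 mm high (z), 0.15 to 0.3 kg, with a black band and two brass contacts on top; it lies on the bench with its z up. Three to five packs are there, the others are absent (None)
- pack3_center (a point): centre of a grey battery pack, a block 64 mm long (x) x 34 mm (y) x 40 mm high (z), 0.15 to 0.3 kg, with a black band and two brass contacts on top; it lies on the bench with its z up. Three to five packs are there, the others are absent (None)
- pack4_center (a point): centre of a grey battery pack, a block 64 mm long (x) x 34 mm (y) x 40 mm high (z), 0.15 to 0.3 kg, with a black band and two brass contacts on top; it lies on the bench with its z up. Three to five packs are there, the others are absent (None)
- tape: a roll of tape lying flat, 100 mm across, 45 mm high; a bystander, not part of the job (origin at its underside or middle)
- driver: a screwdriver lying on the bench; a bystander, not part of the job (origin at its underside or middle)
- jar: a screw-top jar, 68 mm across, 85 mm high; a bystander, not part of the job (origin at its underside or middle)
- tin: a tin, 80 mm across, 100 mm high; a bystander, not part of the job (origin at its underside or middle)
- carton: a small cardboard carton, 90 x 70 x 110 mm high; a bystander, not part of the job (origin at its underside or middle)
- cleaner: a white bottle, 72 mm across, 200 mm high; a bystander, not part of the job (origin at its underside or middle)
- spanner: a spanner lying on the bench; a bystander, not part of the job (origin at its underside or middle)
Not all that is in view belongs to the job. What is shaped like the part that bears pack2_center but purple or red is not meant.

How it is judged (in metres and radians):
On the way, in this order (a step that is already met when the one before it is completed fails the run):
1. the locker's cover is slid open (more than 90 mm) (value of joint cover above 0.09 m), for 0.2 s.
2. every battery pack is inside the locker's well (x of pack0_center in the frame of case between -0.062 and 0.077 m and y of pack0_center in the frame of case between -0.106 and 0.106 m and z of pack0_center in the frame of case between 0 and 0.055 m and x of pack1_center in the frame of case between -0.062 and 0.077 m and y of pack1_center in the frame of case between -0.106 and 0.106 m and z of pack1_center in the frame of case between 0 and 0.055 m and x of pack2_center in the frame of case between -0.062 and 0.077 m and y of pack2_center in the frame of case between -0.106 and 0.106 m and z of pack2_center in the frame of case between 0 and 0.055 m and x of pack3_center in the frame of case between -0.062 and 0.077 m and y of pack3_center in the frame of case between -0.106 and 0.106 m and z of pack3_center in the frame of case between 0 and 0.055 m and x of pack4_center in the frame of case between -0.062 and 0.077 m and y of pack4_center in the frame of case between -0.106 and 0.106 m and z of pack4_center in the frame of case between 0 and 0.055 m), for 0.3 s.
3. the cover is fully home and its release tab has sprung up (value of joint cover below 0.004 m and value of joint tab below 0.003 m), for 0.3 s.
At the end, for the whole second after the job is handed in: All packs in the well (centre under 55 mm high), cover within 4 mm of home, tab within 3 mm of up; lamp at rest flat on the seat (6 mm, 0.15 rad), centre 0 to 27 mm up-slope of its middle, within 14 mm of its centre line and 0.12 rad along it, panel up and at the high end (all of step 2 and all of step 3 and x of lamp_center in the frame of seat between 0 and 0.027 m and y of lamp_center in the frame of seat between -0.014 and 0.014 m and z of lamp_center in the frame of seat between 0.009 and 0.021 m and angle between the x axis of lamp and the x axis of seat, either way round below 0.12 rad and angle between the z axis of lamp and the z axis of seat, either way round below 0.15 rad and x of lamp_head in the frame of seat above 0.05 m and angle between lamp's own z axis and vertical below 0.7 rad and linear speed of lamp below 0.02 m/s); the robot touches nothing.
It fails at once if a bystander is shifted by more than 50 mm (distance of any of tape, driver, jar, tin, carton, cleaner, spanner from where it was at the start of the episode above 0.05 m).
Of pack0, pack1, pack2, pack3, pack4 only 3 to 5 are there at a start; the rules pass over those that are not, and their reading is None.
At some moment in a run one of pack0, pack1, pack2, pack3, pack4 may be knocked a few centimetres aside while the robot is not near it.
Once in a run the grip may slacken for a moment while it holds something.
It also fails if it takes over 210 s, if anything falls off the work surface, if the arm or the gripper's body presses on something with over 40 N, if the wrist force passes 120 N, or if a joint passes its speed limit or range.

## Robot

A 6-joint arm with a two-finger parallel gripper is mounted at the origin on the work surface. World frame = base frame: x ahead of the robot, y to its left, z up, the work surface at z = 0. Lengths are in mm, angles in degrees, forces in N, time in s.
With the tool pointing down it reaches from about 300 to 850 mm from the base axis. Payload 4.2 kg.
Tool frame: the origin (TCP) lies at the very end of the fingers, on their centre line; the grasp point (between the pads) lies 19 mm behind it; z points along the fingers, y is the direction in which the jaws open and shut (so a half turn about z gives the same grasp; the last joint's range is limited). The gripper opens to 91 mm and grips with 3 to 60 N. Pads are 32 mm wide; open, the fingers measure 118 mm over their backs; the gripper's body (76 mm by 178 mm) begins 60 mm behind the grasp point.
Start: joints at [66.177, 18.312, 89.639, -0, 72.044, -1.146], TCP at [221.693, 530.561, 213.976] pointing down, gripper open.
Joint ranges: [-177.97, 177.97], [-48.28, 115.42], [12.27, 149.76], [-77.06, 257.06], [2.81, 150.46], [-146.56, 146.56]. Speed limits (degrees/s): [147.25, 147.25, 180, 180, 180, 180].

## Interface

Orientations are given as [roll, pitch, yaw] about the fixed x, y, z axes, in that order (R = Rz(yaw) Ry(pitch) Rx(roll)).
In Python, from workcell import telemetry, grab_frame, job gives the robot as it stands.
- The arm moves only by the tool drive_tool, never from a script. Its argument "moves" is a list of rows, each an object of numbers: "claw": the closure, from -1 (fully open) to 1 (shut); "dx", "dy", "dz": the shift along the tool's x, y, z in units of 20 mm (1.0 is 20 mm); "yaw": the turn about the tool's z in units of 0.15 rad (1.0 is 0.15 rad). In form: [{"claw": .., "dx": .., "dy": .., "dz": .., "yaw": ..}, ...]. A call has 1 to 5 rows; each row shifts and turns the pose as measured when the row begins, along the tool's axes as they then stand; what a row does not reach is not made up. A row lasts 1/8 s, in which the tool goes at most 62.5 mm and 10.7 degrees, less where a joint would pass 70% of its speed; a pose out of reach is approached as far as the arm can. A call with a number of a shift or a turn outside -1 to 1 is refused whole. A call with a gripper value outside its range is refused whole. The fingers move at their own pace and stop on an object; "grip_force" is the grip in N (left out, the last holds). Time passes only in rows, so rows that do not move let the fingers close. It gives the time, the measured TCP pose, the force and the opening at its end, in the units of the state.
- telemetry.state(): the state, without advancing time (a new reading comes with each control period).
- grab_frame(name): name is "scene" or "top"; returns a dict with "color" (480x640x3 uint8, blue, green, red), "vertical_fov" (degrees; the focal length in pixels is half the picture's height over the tangent of half this angle, whatever the lens; pixels are square), "cx", "cy" (the principal point, pixels), "dist" ([k1, k2, p1, p2, k3] as OpenCV has them; the pictures are not rectified), "pose" (4x4, takes a point from camera to world coordinates). Camera axes: x right, y down, z forward; pixel columns grow to the right and rows downward; lengths in mm; the calibration is good to about 2 mm. A picture is of the moment at which its call begins. There is no depth.
- job.job_done(): hands the job in, once; it reports no verdict.
The state is a dict: "time_s": time; "qpos": joint angles; "qvel": joint speeds; "effort": joint torques, N m; "ee_pos": TCP position; "ee_rot": TCP orientation; "force": force on the tool from outside, world axes, zero at the start; "torque": the same for the moment, N m; "gripper_width": finger opening in mm.
Only numpy, scipy, OpenCV 4.12 (cv2) and the standard library are available. Lean on these libraries where they do the work, as an engineer would, in place of code of your own. Each camera call takes 0.05 s, during which the arm holds its last target.

## Working session

There is one attempt and no reset: what is moved stays moved. The work goes in short steps, Python scripts to look and compute and a tool call to move; the robot and the scene stay as the last step left them, time stands still between calls to the robot, and variables do not carry over. Pictures are saved under pics/ and viewed, and the job is handed in when it is done.

Besides the shell and the picture viewer there is one more tool, called after "Emit:" as name(argument=value, ...) on one line, values as JSON. drive_tool: Moves the arm, as the interface text tells. Its arguments: {"type":"object","properties":{"moves":{"type":"array"},"grip_force":{"type":"number"}},"required":["moves"]}

```bash
ls; mkdir -p pics; python3 - <<'E'
from workcell import telemetry, grab_frame
import cv2
print(telemetry.state())
for n in ("scene","top"):
    f=grab_frame(n); cv2.imwrite(f"pics/{n}0.png",f["color"])
    print(n,f["vertical_fov"],f["cx"],f["cy"],f["dist"],f["pose"])
E
```

```text
pics
{'time_s': 0.0, 'qpos': array([ 6.61785871e+01,  1.83520957e+01,  8.97075661e+01, -1.50764714e-03,
        7.20429632e+01, -1.14408545e+00]), 'qvel': array([ 0.0362689 ,  0.02867005,  0.00105443, -0.10466825, -0.08655889,
        0.01885043]), 'effort': array([-1.02362553e-04, -4.12464809e+01, -2.31967485e+01,  7.27194850e-02,
        4.59026895e-02, -1.38185292e-04]), 'ee_pos': array([221.46982292, 530.08397295, 213.10786145]), 'ee_rot': array([-1.79897367e+02, -6.15997587e-04,  1.57323138e+02]), 'force': array([0.37751803, 0.08624284, 0.34622833]), 'torque': array([-0.00028299,  0.01175065, -0.01749395]), 'gripper_width': 91.54965685159422}
scene 49.50769625571061 316.7762768381587 248.8035577033168 [-0.06904596  0.          0.          0.          0.        ] [[ 8.96658295e-01  3.29686196e-01 -2.95484203e-01  9.70696201e+02]
 [ 4.42460172e-01 -6.90331333e-01  5.72426106e-01 -7.42553683e+02]
 [-1.52610182e-02 -6.44010607e-01 -7.64864327e-01  1.09152086e+03]
 [ 0.00000000e+00  0.00000000e+00  0.00000000e+00  1.00000000e+00]]
top 57.66506291070549 318.79666805233825 241.42520842203328 [0.00649006 0.         0.         0.         0.        ] [[-2.33755709e-02 -9.85476517e-01  1.68195178e-01  3.93306795e+02]
 [-9.99677586e-01  2.47098023e-02  5.84377963e-03  7.48826965e+00]
 [-9.91497717e-03 -1.68004347e-01 -9.85736391e-01  1.18591573e+03]
 [ 0.00000000e+00  0.00000000e+00  0.00000000e+00  1.00000000e+00]]
```

View pics/scene0.png

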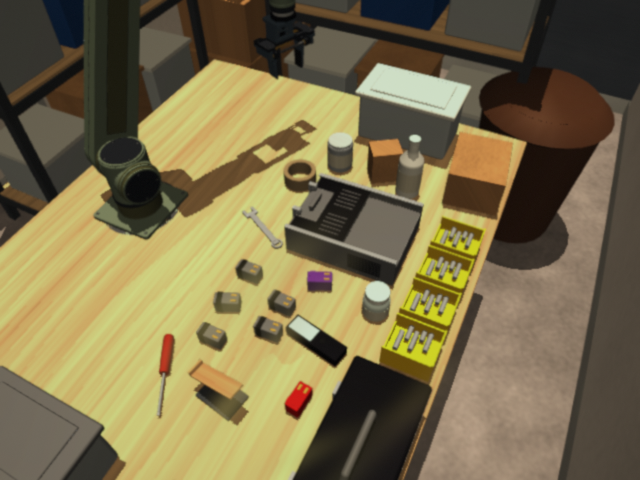

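View pics/top0.png

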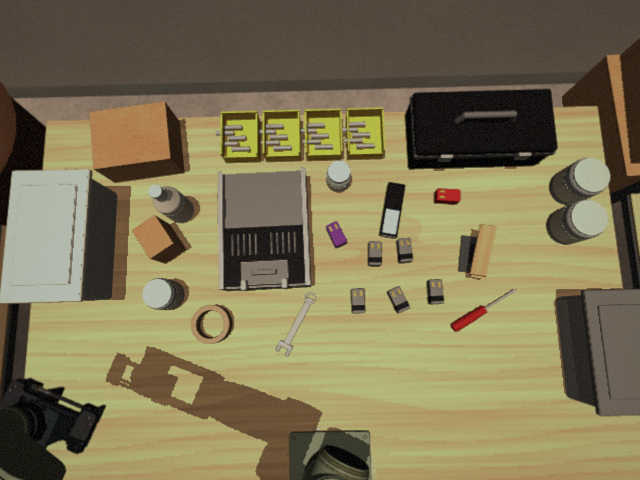

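Top view: locker at about (265,230) with the tab end nearest the robot. Five grey packs are at about (375,253), (404,250), (358,300), (398,299) and (435,291). The purple (337,234) and red (447,196) look-alikes are not part of the job. Lamp at (392,210) with the white panel towards the robot, and the seat at (482,250). I'll write the helpers and enlarge the crops.

```bash
cat > h.py <<'E'
import numpy as np, cv2
from workcell import telemetry, grab_frame
def cam(f):
    fl=240/np.tan(np.radians(f["vertical_fov"]/2))
    K=np.array([[fl,0,f["cx"]],[0,fl,f["cy"]],[0,0,1.]])
    T=np.array(f["pose"]); Ti=np.linalg.inv(T)
    return K,np.array(f["dist"],float),T,Ti
def proj(f,P):
    K,d,T,Ti=cam(f); P=np.asarray(P,float).reshape(-1,3)
    return cv2.projectPoints(P,cv2.Rodrigues(Ti[:3,:3])[0],Ti[:3,3],K,d)[0].reshape(-1,2)
def unproj(f,uv,z):
    K,d,T,Ti=cam(f); uv=np.asarray(uv,float).reshape(-1,1,2)
    n=cv2.undistortPoints(uv,K,d).reshape(-1,2)
    r=np.c_[n,np.ones(len(n))]@T[:3,:3].T; o=T[:3,3]
    z=np.broadcast_to(z,(len(n),)); return o+r*((z-o[2])/r[:,2])[:,None]
def crop(f,x0,y0,w,h,s,name,lines=[]):
    im=cv2.resize(f["color"][y0:y0+h,x0:x0+w],None,fx=s,fy=s,interpolation=cv2.INTER_CUBIC)
    for poly,c in lines:
        p=((np.asarray(poly)-[x0,y0]+.5)*s).astype(int)
        cv2.polylines(im,[p.reshape(-1,1,2)],False,c,1)
    cv2.imwrite(name,im)
def Rz(a): 
    c,s=np.cos(np.radians(a)),np.sin(np.radians(a)); return np.array([[c,-s,0],[s,c,0],[0,0,1]])
def box(c,yaw,l,w,z0,z1):
    q=np.array([[-l,-w],[l,-w],[l,w],[-l,w],[-l,-w]])/2
    B=[np.c_[q,np.full(5,z)]@Rz(yaw).T+[c[0],c[1],0] for z in(z0,z1)]
    return B
E
python3 - <<'E'
from h import *
import pickle
t=grab_frame("top"); s=grab_frame("scene")
pickle.dump((t,s),open("f0.pkl","wb"))
crop(t,330,220,130,100,6,"pics/tp.png")
crop(t,205,160,120,140,4,"pics/tc.png")
crop(t,370,170,140,120,5,"pics/tl.png")
E
```

```text
(no output)
```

View pics/tp.png

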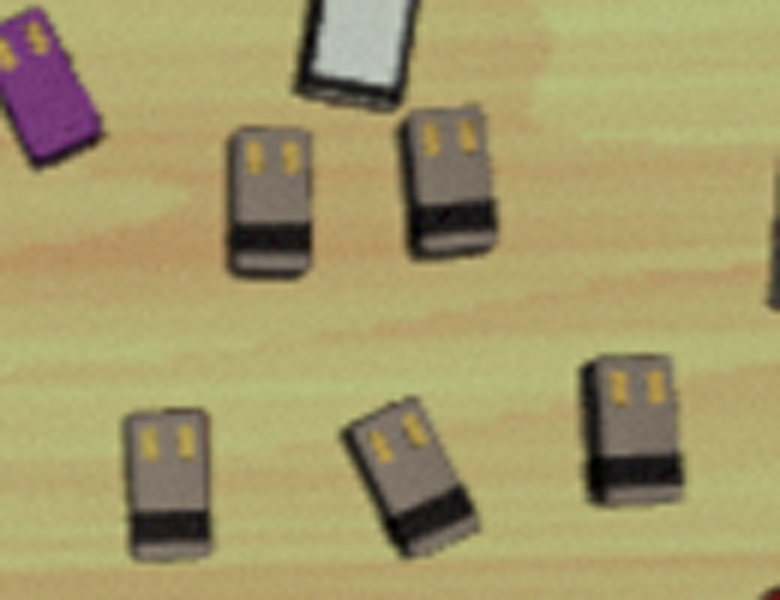

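View pics/tc.png

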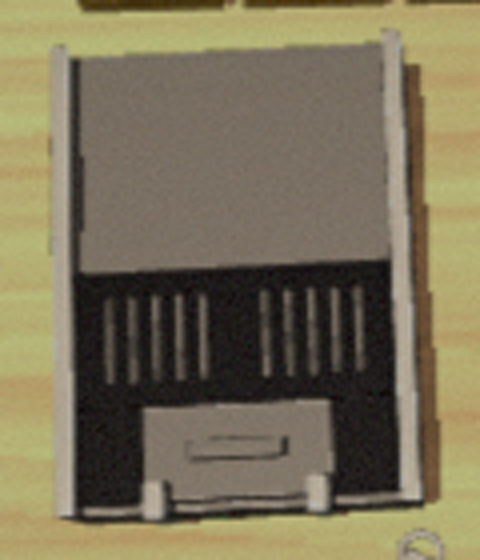

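View pics/tl.png

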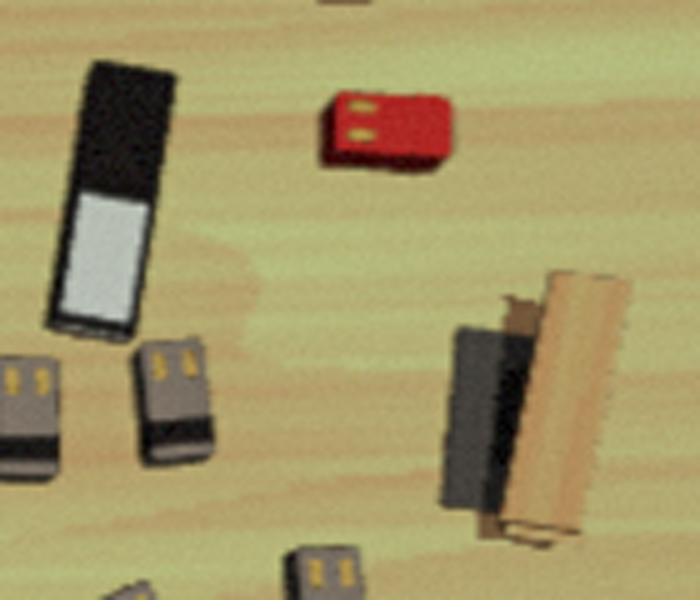

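```bash
cat >> h.py <<'E'
from scipy.optimize import least_squares
def c2i(p,x0,y0,s): return (np.asarray(p,float)+.5)/s-.5+[x0,y0]
def fitbox(f,uv,l,w,z):
    "corners uv ordered image TL,TR,BR,BL of the top face; long axis vertical in image"
    P=unproj(f,uv,z)
    mdl=np.array([[l,w],[l,-w],[-l,-w],[-l,w]])/2  # +x up in image, +y left
    # rigid 2d fit (kabsch)
    c=P[:,:2].mean(0); H=mdl.T@(P[:,:2]-c); U,S,Vt=np.linalg.svd(H)
    D=np.diag([1,np.linalg.det(Vt.T@U.T)]); R=Vt.T@D@U.T
    res=P[:,:2]-c-mdl@R.T
    return c,np.degrees(np.arctan2(R[1,0],R[0,0])),np.abs(res).max(),[np.linalg.norm(P[i]-P[(i+1)%4]) for i in range(4)]
E
python3 - <<'E'
from h import *
import pickle
t,s=pickle.load(open("f0.pkl","rb"))
A={"A":[(236,128),(312,129),(310,270),(233,270)],
"B":[(407,112),(482,108),(497,246),(417,252)],
"C":[(127,412),(209,408),(212,553),(133,556)],
"D":[(350,431),(420,398),(480,527),(410,553)],
"E":[(594,358),(672,355),(684,496),(601,500)]}
L=[]
for k,v in A.items():
    r=fitbox(t,c2i(v,330,220,6),64,34,40); print(k,np.round(r[0],1),round(r[1],1),round(r[2],1),np.round(r[3]))
    for q in box(r[0],r[1],64,34,0,40): L.append(q)
r=fitbox(t,c2i([(95,62),(176,73),(134,332),(48,324)],370,170,5),150,48,30); print("lamp",r)
for q in box(r[0],r[1],150,48,0,30): L.append(q)
r=fitbox(t,c2i([(58,48),(397,32),(420,498),(64,515)],205,160,4),308,230,92); print("case",r)
c=r[0]; 
for q in box(r[0],r[1],308,230,0,92): L.append(q)
# seat: top face corners
th=np.radians(20)
uv=c2i([(552,270),(631,279),(578,533),(500,520)],370,170,5)
zz=85+65*np.sin(th)*np.array([1,1,-1,-1])
P=unproj(t,uv,zz); print("seat pts",P.round(1), P.mean(0))
d=(P[0]+P[1]-P[2]-P[3])/2; print("yaw",np.degrees(np.arctan2(d[1],d[0])),np.linalg.norm(d), 130*np.cos(th), np.linalg.norm(P[0]-P[1]))
crop(t,330,160,180,160,5-.5,"pics/ov.png",[(proj(t,q),(0,0,255)) for q in L])
crop(s,190,240,170,170,4.5-.5,"pics/ovs.png",[(proj(s,q),(0,0,255)) for q in L])
crop(t,205,160,120,140,4,"pics/ovc.png",[(proj(t,q),(0,0,255)) for q in L])
crop(s,270,160,170,130,4.5,"pics/ovcs.png",[(proj(s,q),(0,0,255)) for q in L])
E
```

```text
A [ 554.7 -134.1] -3.2 1.0 [34. 63. 34. 63.]
B [ 561.5 -213. ] 1.9 1.2 [33. 62. 35. 63.]
C [431.8 -84.1] -0.1 1.4 [36. 62. 34. 62.]
D [ 431.5 -190.1] 22.5 3.6 [34. 61. 32. 58.]
E [ 450.8 -287.9] 0.2 1.8 [34. 61. 36. 61.]
lamp (array([ 675.25637447, -187.53445067]), np.float64(-11.957943352398544), np.float64(3.1957780947188184), [np.float64(44.67321077510639), np.float64(147.03463079044084), np.float64(46.30756524503646), np.float64(149.31402313117505)])
case (array([622.05758814, 155.34187684]), np.float64(1.5204096455106013), np.float64(4.023618003143383), [np.float64(222.43878621810862), np.float64(305.1732740885031), np.float64(223.12507792306945), np.float64(305.31665851449395)])
seat pts [[ 612.7 -392.6  107.2]
 [ 607.  -431.7  107.2]
 [ 483.7 -410.6   62.8]
 [ 491.4 -371.4   62.8]] [ 548.70961185 -401.59922806   85.        ]
yaw -9.82308394633785 131.84949906643496 122.16004070216809 39.47937708747256
```

View pics/ov.png

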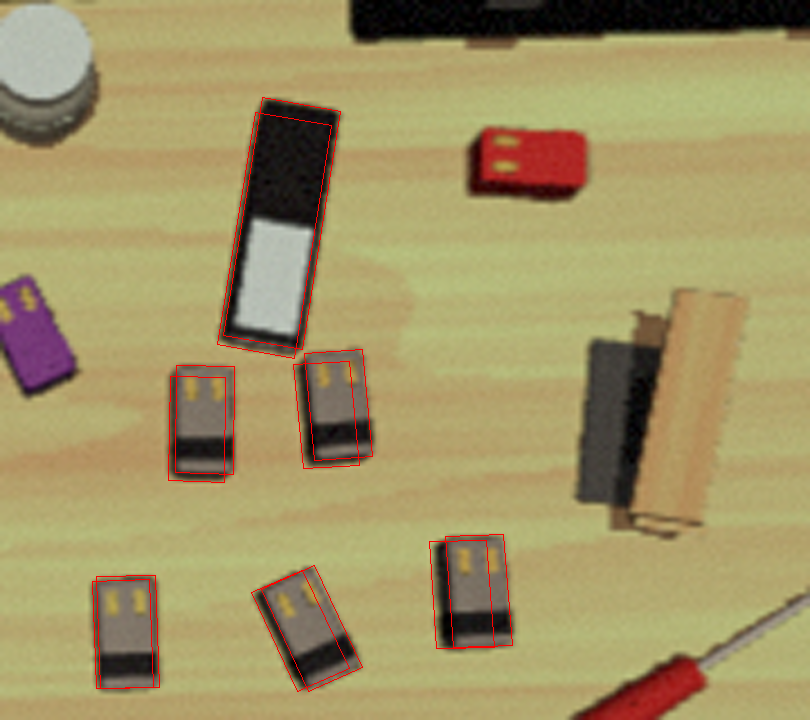

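View pics/ovs.png

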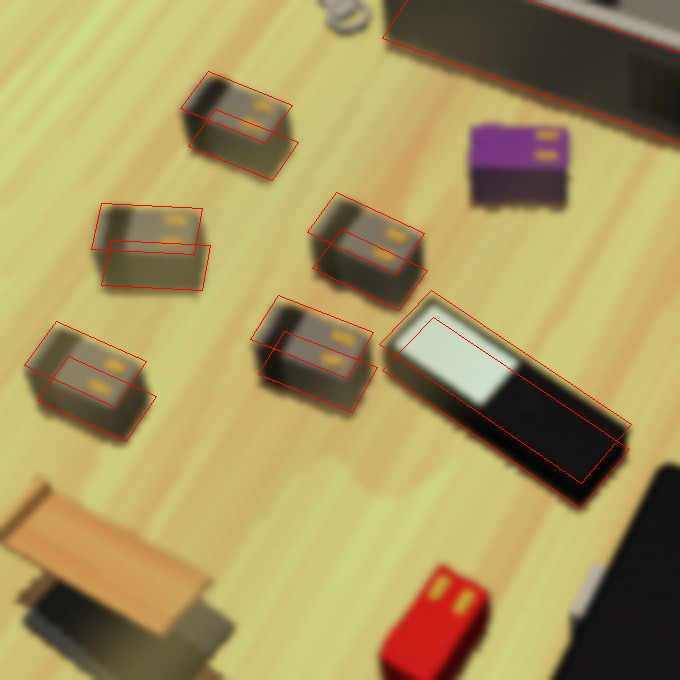

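View pics/ovc.png

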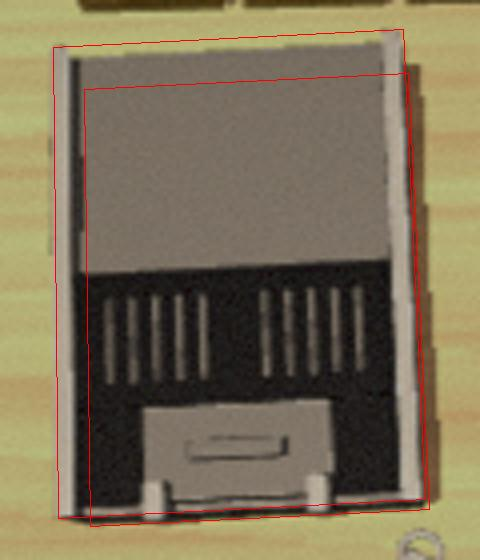

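View pics/ovcs.png

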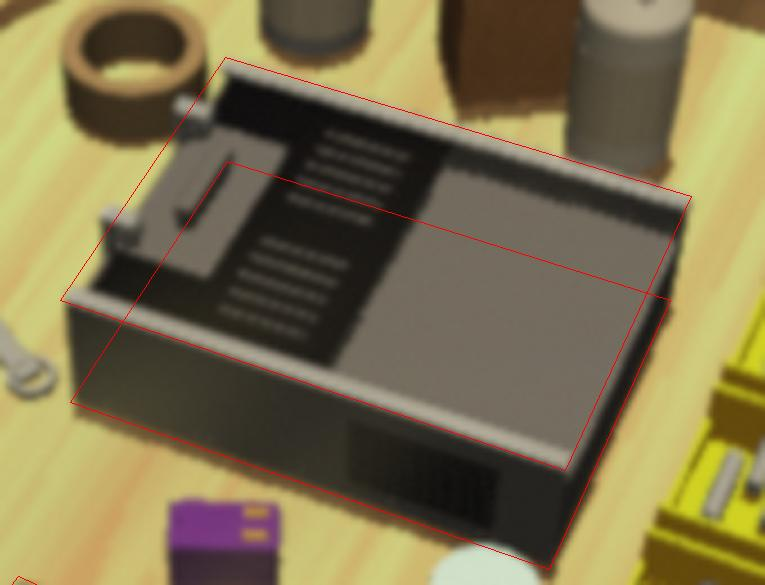

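```bash
python3 - <<'E'
from h import *
import pickle
t,s=pickle.load(open("f0.pkl","rb"))
yaw=1.52; c=np.array([622.06,155.34,0]); o=c-Rz(yaw)@[83,0,0]; print(o)
def L(p): return o+np.asarray(p,float)@Rz(yaw).T
def rect(x0,x1,y0,y1,z): return L([[x0,y0,z],[x1,y0,z],[x1,y1,z],[x0,y1,z],[x0,y0,z]])
R=[rect(-40,-28,-30,30,103),rect(-64,-4,-60,60,86),rect(-65,85,-109,109,86)]+[rect(-65,-53,y-6,y+6,104) for y in(-51,51)]
crop(t,205,200,120,100,6,"pics/ovc.png",[(proj(t,q),(0,0,255)) for q in R])
crop(s,280,160,120,100,6,"pics/ovcs.png",[(proj(s,q),(0,0,255)) for q in R])
E
```

```text
[539.08920549 153.13835089   0.        ]
```

View pics/ovc.png

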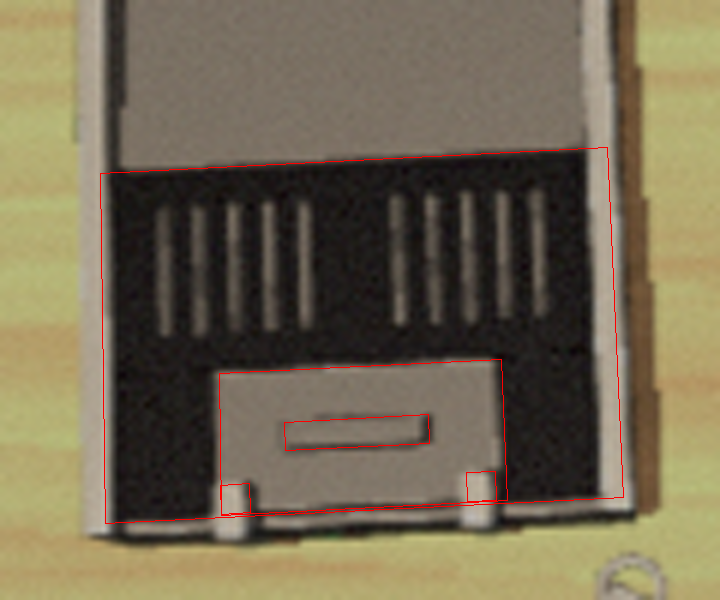

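View pics/ovcs.png

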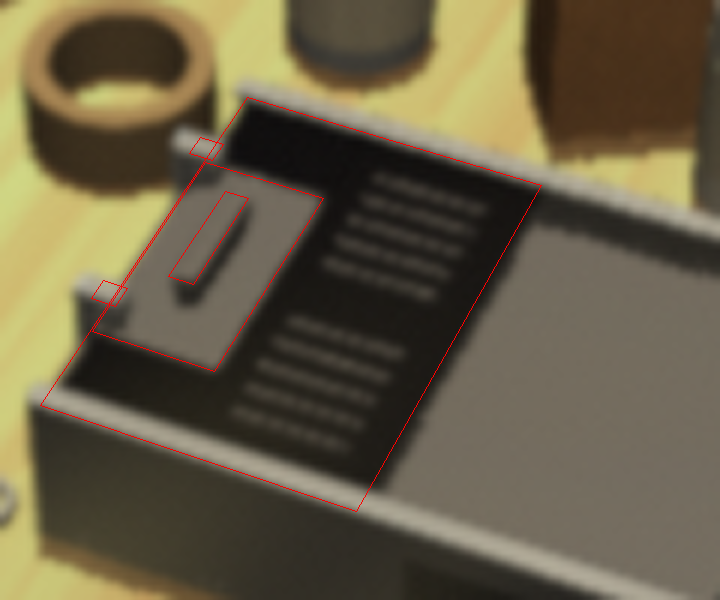

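The overlay matches the ridge, tab plate and hooks within about 2 mm: case origin (539,153), yaw about 1.6°. Next is a row planner that prints the numbers, then I move to above the ridge.

```bash
cat > plan.py <<'E'
import sys; from h import *
def plan(x,y,z,yaw,n=5,claw=None,vmax=1.0):
    s=telemetry.state(); p=np.array(s["ee_pos"],float); a=s["ee_rot"][2]; T=np.array([x,y,z],float)
    print("now",p.round(1),round(a,1),"F",np.round(s["force"],1),"w",round(s["gripper_width"],1),"t",round(s["time_s"],2))
    for k in range(n):
        c,sn=np.cos(np.radians(a)),np.sin(np.radians(a))
        tx=np.array([c,sn,0]);ty=np.array([sn,-c,0]);tz=np.array([0,0,-1.])
        d=T-p; q=np.array([d@tx,d@ty,d@tz])/20; m=max(1e-9,abs(q).max()/vmax)
        if m>1:q/=m
        da=(a-yaw+180)%360-180; w=np.clip(da/np.degrees(.15),-1,1)
        q=q.round(2); w=round(w,2)
        if abs(q).max()<.03 and abs(w)<.03: break
        print('{'+(f'"claw":{claw},' if claw is not None else '')+f'"dx":{q[0]},"dy":{q[1]},"dz":{q[2]},"yaw":{w}'+'},')
        p=p+20*(q[0]*tx+q[1]*ty+q[2]*tz); a-=np.degrees(w*.15)
    print("end",p.round(1),round(a,1))
v=[float(i) for i in sys.argv[1:]]
plan(*v[:4],n=int(v[4]) if len(v)>4 else 5, vmax=v[5] if len(v)>5 else 1.0)
E
python3 plan.py 505 152.5 200 91.6 30
```

```text
now [221.6 530.3 213.4] 157.3 F [-0.1 -0.4 -0.3] w 91.4 t 0.2
{"dx":-1.0,"dy":-0.59,"dz":0.03,"yaw":1.0},
{"dx":-1.0,"dy":-0.4,"dz":0.03,"yaw":1.0},
{"dx":-1.0,"dy":-0.24,"dz":0.03,"yaw":1.0},
{"dx":-1.0,"dy":-0.08,"dz":0.03,"yaw":1.0},
{"dx":-1.0,"dy":0.07,"dz":0.03,"yaw":1.0},
{"dx":-1.0,"dy":0.22,"dz":0.03,"yaw":1.0},
{"dx":-1.0,"dy":0.39,"dz":0.03,"yaw":1.0},
{"dx":-1.0,"dy":0.57,"dz":0.03,"yaw":0.65},
{"dx":-1.0,"dy":0.71,"dz":0.04,"yaw":-0.0},
{"dx":-1.0,"dy":0.71,"dz":0.03,"yaw":-0.0},
{"dx":-1.0,"dy":0.71,"dz":0.04,"yaw":-0.0},
{"dx":-1.0,"dy":0.71,"dz":0.03,"yaw":-0.0},
{"dx":-1.0,"dy":0.71,"dz":0.04,"yaw":-0.0},
{"dx":-1.0,"dy":0.71,"dz":0.03,"yaw":-0.0},
{"dx":-1.0,"dy":0.71,"dz":0.04,"yaw":-0.0},
{"dx":-1.0,"dy":0.71,"dz":0.03,"yaw":-0.0},
{"dx":-1.0,"dy":0.71,"dz":0.04,"yaw":-0.0},
{"dx":-1.0,"dy":0.7,"dz":0.03,"yaw":-0.0},
{"dx":-1.0,"dy":0.71,"dz":0.04,"yaw":-0.0},
{"dx":-1.0,"dy":0.7,"dz":0.03,"yaw":-0.0},
{"dx":-0.32,"dy":0.22,"dz":0.01,"yaw":-0.0},
end [504.9 152.4 200. ] 91.6
```

Emit:
drive_tool(moves=[{"claw": -1, "dx": -1.0, "dy": -0.6, "dz": 0, "yaw": 1.0}, {"claw": -1, "dx": -1.0, "dy": -0.4, "dz": 0, "yaw": 1.0}, {"claw": -1, "dx": -1.0, "dy": -0.25, "dz": 0, "yaw": 1.0}, {"claw": -1, "dx": -1.0, "dy": -0.1, "dz": 0, "yaw": 1.0}, {"claw": -1, "dx": -1.0, "dy": 0.1, "dz": 0, "yaw": 1.0}])

```text
time_s: 0.82
ee_pos: [284.6, 443.0, 212.0]
ee_rot: [-179.8, 0.1, 113.1]
force: [-0.6, -0.0, 0.3]
gripper_width: 91.4
```

Emit:
drive_tool(moves=[{"claw": -1, "dx": -1.0, "dy": 0.3, "yaw": 1.0}, {"claw": -1, "dx": -1.0, "dy": 0.4, "yaw": 1.0}, {"claw": -1, "dx": -1.0, "dy": 0.6, "yaw": 0.5}, {"claw": -1, "dx": -1.0, "dy": 0.7}, {"claw": -1, "dx": -1.0, "dy": 0.7}])

```text
validation failed for argument at $.mo...
```

Emit:
drive_tool(moves=[{"claw": -1, "dx": -1.0, "dy": 0.8}, {"claw": -1, "dx": -1.0, "dy": 0.8}, {"claw": -1, "dx": -1.0, "dy": 0.8}, {"claw": -1, "dx": -1.0, "dy": 0.8}, {"claw": -1, "dx": -1.0, "dy": 0.8}])

```text
validation failed for argument at $.mo...
```

```bash
python3 plan.py 505 152.5 180 91.6 12
```

```text
now [284.6 443.  212. ] 113.1 F [-0.6 -0.   0.3] w 91.4 t 0.82
{"dx":-1.0,"dy":0.25,"dz":0.09,"yaw":1.0},
{"dx":-1.0,"dy":0.42,"dz":0.1,"yaw":1.0},
{"dx":-1.0,"dy":0.61,"dz":0.1,"yaw":0.5},
{"dx":-1.0,"dy":0.71,"dz":0.11,"yaw":0.0},
{"dx":-1.0,"dy":0.71,"dz":0.11,"yaw":0.0},
{"dx":-1.0,"dy":0.72,"dz":0.11,"yaw":0.0},
{"dx":-1.0,"dy":0.71,"dz":0.11,"yaw":0.0},
{"dx":-1.0,"dy":0.72,"dz":0.11,"yaw":0.0},
{"dx":-1.0,"dy":0.71,"dz":0.11,"yaw":0.0},
{"dx":-1.0,"dy":0.72,"dz":0.11,"yaw":0.0},
{"dx":-1.0,"dy":0.71,"dz":0.1,"yaw":0.0},
{"dx":-1.0,"dy":0.72,"dz":0.11,"yaw":0.0},
end [458.1 214.4 186.6] 91.6
```

All five keys are needed in every row.

Emit:
drive_tool(moves=[{"claw": -1, "dx": -1.0, "dy": 0.25, "dz": 0, "yaw": 1.0}, {"claw": -1, "dx": -1.0, "dy": 0.4, "dz": 0, "yaw": 1.0}, {"claw": -1, "dx": -1.0, "dy": 0.6, "dz": 0, "yaw": 0.5}, {"claw": -1, "dx": -1.0, "dy": 0.7, "dz": 0, "yaw": 0}, {"claw": -1, "dx": -1.0, "dy": 0.7, "dz": 0, "yaw": 0}])

```text
time_s: 1.45
ee_pos: [353.6, 347.4, 211.4]
ee_rot: [-179.8, 0.2, 90.9]
force: [0.3, 0.4, -0.4]
gripper_width: 90.9
```

Emit:
drive_tool(moves=[{"claw": -1, "dx": -1.0, "dy": 0.75, "dz": 0, "yaw": 0}, {"claw": -1, "dx": -1.0, "dy": 0.75, "dz": 0, "yaw": 0}, {"claw": -1, "dx": -1.0, "dy": 0.75, "dz": 0, "yaw": 0}, {"claw": -1, "dx": -1.0, "dy": 0.75, "dz": 0, "yaw": 0}, {"claw": -1, "dx": -1.0, "dy": 0.75, "dz": 0, "yaw": 0}])

```text
time_s: 2.08
ee_pos: [431.8, 244.6, 211.0]
ee_rot: [-179.8, 0.3, 90.9]
force: [0.1, -0.5, -0.1]
gripper_width: 90.8
```

```bash
python3 plan.py 505 152.5 110 91.6 12
```

```text
now [431.8 244.6 211. ] 90.9 F [ 0.1 -0.5 -0.1] w 90.8 t 2.08
{"dx":-0.92,"dy":0.71,"dz":1.0,"yaw":-0.08},
{"dx":-0.93,"dy":0.7,"dz":1.0,"yaw":-0.0},
{"dx":-0.93,"dy":0.7,"dz":1.0,"yaw":-0.0},
{"dx":-0.94,"dy":0.7,"dz":1.0,"yaw":-0.0},
{"dx":-0.93,"dy":0.7,"dz":1.0,"yaw":-0.0},
{"dx":-0.05,"dy":0.03,"dz":0.05,"yaw":-0.0},
end [504.9 152.4 110. ] 91.6
```

Emit:
drive_tool(moves=[{"claw": 0.3, "dx": -0.9, "dy": 0.7, "dz": 0.7, "yaw": -0.1}, {"claw": 0.3, "dx": -0.9, "dy": 0.7, "dz": 0.7, "yaw": 0}, {"claw": 0.3, "dx": -0.9, "dy": 0.7, "dz": 0.7, "yaw": 0}, {"claw": 0.3, "dx": -0.9, "dy": 0.7, "dz": 0.7, "yaw": 0}, {"claw": 0.3, "dx": -0.9, "dy": 0.7, "dz": 0.7, "yaw": 0}])

```text
time_s: 2.7
ee_pos: [506.8, 153.1, 139.9]
ee_rot: [-179.9, 0.2, 91.7]
force: [-0.1, 1.2, -0.5]
gripper_width: 43.9
```

```bash
python3 plan.py 505 152.5 120 91.6 12
```

```text
now [506.8 153.1 139.9] 91.7 F [-0.1  1.2 -0.5] w 43.9 t 2.7
{"dx":-0.03,"dy":-0.09,"dz":0.99,"yaw":0.02},
end [505.  152.5 120.1] 91.6
```

Emit:
drive_tool(moves=[{"claw": 0.3, "dx": 0, "dy": -0.05, "dz": 0.9, "yaw": 0}, {"claw": 0.3, "dx": 0, "dy": -0.05, "dz": 0.5, "yaw": 0}, {"claw": 0.3, "dx": 0, "dy": 0, "dz": 0, "yaw": 0}])

```text
time_s: 3.08
ee_pos: [504.9, 151.5, 109.7]
ee_rot: [-179.8, 0.3, 91.6]
force: [-0.2, 0.2, -0.0]
gripper_width: 32.4
```

```bash
python3 plan.py 505 152.5 90 91.6 12;python3 - <<'E'
from h import *
t=grab_frame("top");s=grab_frame("scene")
crop(s,270,120,130,110,6,"pics/a1.png")
E
```

```text
now [504.9 151.5 109.7] 91.6 F [-0.2  0.2 -0. ] w 32.4 t 3.08
{"dx":0.05,"dy":0.01,"dz":0.99,"yaw":0.0},
end [505.  152.5  89.9] 91.6
```

View pics/a1.png

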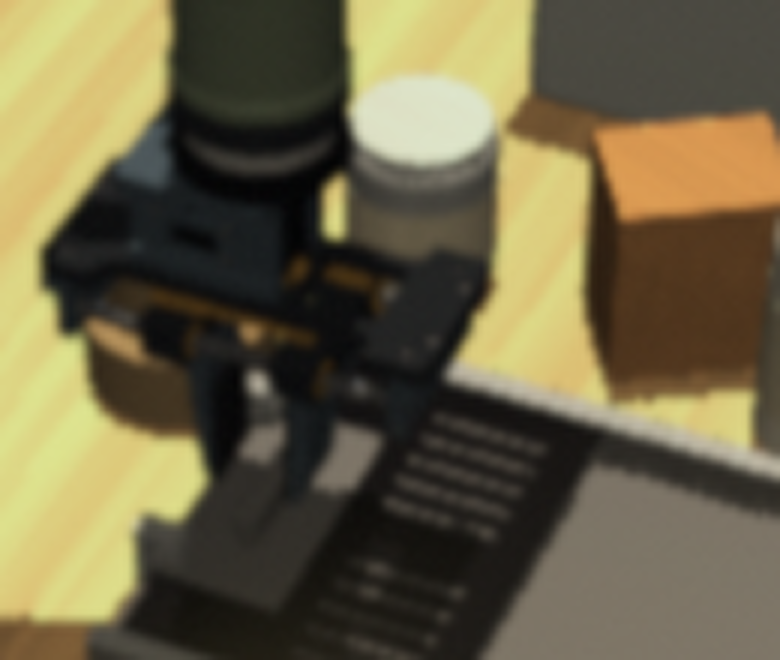

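The fingers straddle the ridge, seen at about (255,510) in the crop. Next I lower and close on it.

Emit:
drive_tool(grip_force=20, moves=[{"claw": 0.3, "dx": 0.05, "dy": 0, "dz": 0.8, "yaw": 0}, {"claw": 0.3, "dx": 0, "dy": 0, "dz": 0.2, "yaw": 0}, {"claw": 1, "dx": 0, "dy": 0, "dz": 0, "yaw": 0}, {"claw": 1, "dx": 0, "dy": 0, "dz": 0, "yaw": 0}, {"claw": 1, "dx": 0, "dy": 0, "dz": 0, "yaw": 0}])

```text
time_s: 3.8
ee_pos: [506.0, 153.5, 90.5]
ee_rot: [180.0, 0.2, 91.7]
force: [0.6, -0.1, -1.8]
gripper_width: 12.1
```

Emit:
drive_tool(moves=[{"claw": 1, "dx": 0, "dy": 0, "dz": 0.3, "yaw": 0}, {"claw": 1, "dx": 0, "dy": 0, "dz": 0.25, "yaw": 0}, {"claw": 1, "dx": 0, "dy": 0, "dz": 0.0, "yaw": 0}])

```text
time_s: 4.18
ee_pos: [506.5, 153.5, 82.0]
ee_rot: [179.9, 0.2, 91.6]
force: [-1.6, -0.6, 7.9]
gripper_width: 11.5
```

Emit:
drive_tool(moves=[{"claw": 1, "dx": 0, "dy": 0, "dz": 0.2, "yaw": 0}, {"claw": 1, "dx": 0, "dy": 0.3, "dz": 0.1, "yaw": 0}, {"claw": 1, "dx": 0, "dy": 0.3, "dz": 0.05, "yaw": 0}])

```text
time_s: 4.55
ee_pos: [520.7, 153.9, 81.5]
ee_rot: [179.4, 0.1, 91.6]
force: [-3.9, -0.6, 8.1]
gripper_width: 11.5
```

Emit:
drive_tool(moves=[{"claw": 1, "dx": 0, "dy": 0.6, "dz": 0.05, "yaw": 0}, {"claw": 1, "dx": 0, "dy": 0.8, "dz": 0, "yaw": 0}, {"claw": 1, "dx": 0, "dy": 0.8, "dz": 0, "yaw": 0}, {"claw": 1, "dx": 0, "dy": 0.8, "dz": 0, "yaw": 0}, {"claw": 1, "dx": 0, "dy": 0.8, "dz": 0, "yaw": 0}])

```text
time_s: 5.18
ee_pos: [593.9, 155.8, 85.1]
ee_rot: [179.9, 0.1, 91.6]
force: [-3.7, 0.4, 6.9]
gripper_width: 12.0
```

Emit:
drive_tool(moves=[{"claw": 1, "dx": 0, "dy": 0.8, "dz": 0, "yaw": 0}, {"claw": 1, "dx": 0, "dy": 0.8, "dz": 0, "yaw": 0}, {"claw": 1, "dx": 0, "dy": 0.7, "dz": 0, "yaw": 0}, {"claw": 1, "dx": 0, "dy": 0.4, "dz": 0, "yaw": 0}, {"claw": 1, "dx": 0, "dy": 0.3, "dz": 0, "yaw": 0}])

```text
time_s: 5.8
ee_pos: [652.6, 157.3, 87.8]
ee_rot: [-179.7, 0.1, 91.5]
force: [-3.7, -0.8, 4.4]
gripper_width: 12.0
```

```bash
python3 - <<'E'
from h import *
t=grab_frame("top");s=grab_frame("scene")
print(telemetry.state()["ee_pos"],telemetry.state()["force"])
crop(s,270,120,170,170,4,"pics/a2.png")
E
```

```text
[653.53763593 157.30081587  87.97825751] [-0.55623757  0.37555776  4.81981727]
```

View pics/a2.png

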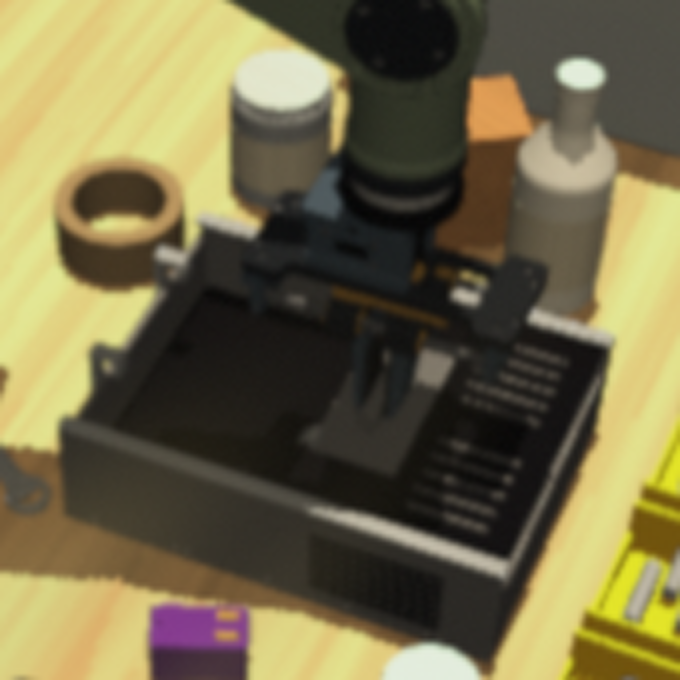

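Cover is about 147 mm open and the well is empty. The lamp's panel end sits close to packs A and B and would foul the fingers, so I'll place the lamp first. Now releasing and lifting.

Emit:
drive_tool(moves=[{"claw": 0.3, "dx": 0, "dy": 0, "dz": 0, "yaw": 0}, {"claw": 0.3, "dx": 0, "dy": 0, "dz": -0.5, "yaw": 0}, {"claw": 0.0, "dx": 0, "dy": 0, "dz": -1, "yaw": 0}, {"claw": -1, "dx": 0, "dy": 0, "dz": -1, "yaw": -1}, {"claw": -1, "dx": 0, "dy": 0, "dz": -1, "yaw": -1}])

```text
time_s: 6.52
ee_pos: [652.8, 157.3, 158.2]
ee_rot: [-179.6, 0.0, 109.3]
force: [-0.4, -0.5, 0.7]
gripper_width: 59.0
```

```bash
python3 plan.py 675 -187.5 150 168 30
```

```text
now [652.8 157.3 158.2] 109.3 F [-0.4 -0.5  0.7] w 59.0 t 6.53
{"dx":-1.0,"dy":-0.28,"dz":0.02,"yaw":-1.0},
{"dx":-1.0,"dy":-0.45,"dz":0.03,"yaw":-1.0},
{"dx":-1.0,"dy":-0.64,"dz":0.03,"yaw":-1.0},
{"dx":-1.0,"dy":-0.88,"dz":0.03,"yaw":-1.0},
{"dx":-0.84,"dy":-1.0,"dz":0.03,"yaw":-1.0},
{"dx":-0.61,"dy":-1.0,"dz":0.03,"yaw":-1.0},
{"dx":-0.42,"dy":-1.0,"dz":0.03,"yaw":-0.83},
{"dx":-0.28,"dy":-1.0,"dz":0.02,"yaw":-0.0},
{"dx":-0.28,"dy":-1.0,"dz":0.02,"yaw":-0.0},
{"dx":-0.28,"dy":-1.0,"dz":0.03,"yaw":-0.0},
{"dx":-0.28,"dy":-1.0,"dz":0.02,"yaw":-0.0},
{"dx":-0.28,"dy":-1.0,"dz":0.03,"yaw":-0.0},
{"dx":-0.28,"dy":-1.0,"dz":0.02,"yaw":-0.0},
{"dx":-0.28,"dy":-1.0,"dz":0.03,"yaw":-0.0},
{"dx":-0.28,"dy":-1.0,"dz":0.02,"yaw":-0.0},
{"dx":-0.21,"dy":-0.72,"dz":0.02,"yaw":-0.0},
end [ 675.  -187.5  150. ] 168.0
```

Emit:
drive_tool(moves=[{"claw": -1, "dx": -1, "dy": -0.3, "dz": 0, "yaw": -1}, {"claw": -1, "dx": -1, "dy": -0.45, "dz": 0, "yaw": -1}, {"claw": -1, "dx": -1, "dy": -0.65, "dz": 0, "yaw": -1}, {"claw": -1, "dx": -1, "dy": -0.9, "dz": 0, "yaw": -1}, {"claw": -1, "dx": -0.85, "dy": -1, "dz": 0, "yaw": -1}])

```text
time_s: 7.15
ee_pos: [663.3, 37.2, 163.4]
ee_rot: [180.0, 0.2, 154.0]
force: [-1.5, 0.4, -0.7]
gripper_width: 91.6
```

Emit:
drive_tool(moves=[{"claw": -1, "dx": -0.6, "dy": -1, "dz": 0, "yaw": -1}, {"claw": -1, "dx": -0.4, "dy": -1, "dz": 0, "yaw": -0.8}, {"claw": -1, "dx": -0.3, "dy": -1, "dz": 0, "yaw": 0}, {"claw": -1, "dx": -0.3, "dy": -1, "dz": 0, "yaw": 0}, {"claw": -1, "dx": -0.3, "dy": -1, "dz": 0, "yaw": 0}])

```text
time_s: 7.78
ee_pos: [675.2, -74.6, 165.2]
ee_rot: [180.0, 0.3, 169.8]
force: [0.3, 0.1, 0.1]
gripper_width: 91.0
```

```bash
python3 plan.py 675 -187.5 90 168 30; python3 - <<'E'
from h import *
t=grab_frame("top");s=grab_frame("scene")
crop(t,330,160,180,160,4,"pics/b1.png")
crop(s,190,240,190,150,4,"pics/b2.png")
E
```

```text
now [675.2 -74.6 165.2] 169.8 F [0.3 0.1 0.1] w 91.0 t 7.78
{"dx":-0.18,"dy":-1.0,"dz":0.68,"yaw":0.21},
{"dx":-0.21,"dy":-1.0,"dz":0.68,"yaw":-0.0},
{"dx":-0.21,"dy":-1.0,"dz":0.68,"yaw":-0.0},
{"dx":-0.21,"dy":-1.0,"dz":0.68,"yaw":-0.0},
{"dx":-0.21,"dy":-1.0,"dz":0.68,"yaw":-0.0},
{"dx":-0.12,"dy":-0.53,"dz":0.36,"yaw":-0.0},
end [ 675.  -187.5   90. ] 168.0
```

View pics/b2.png

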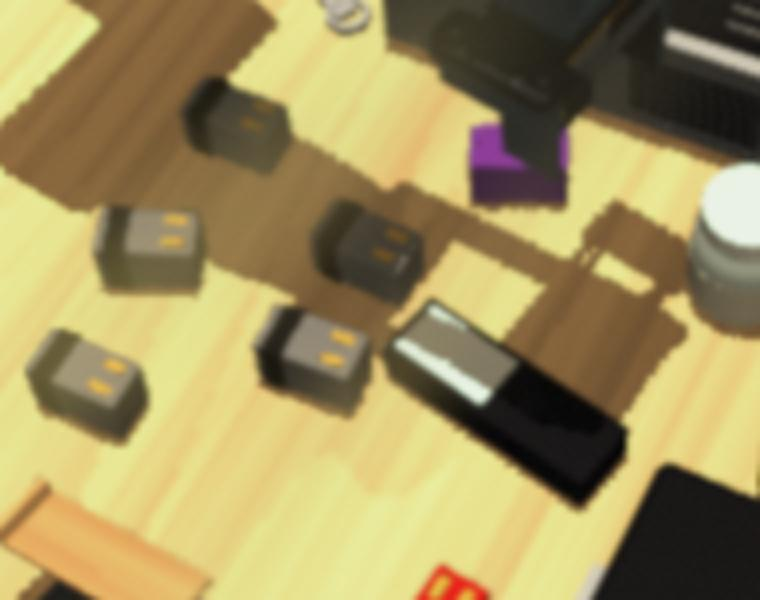

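Emit:
drive_tool(moves=[{"claw": -1, "dx": -0.2, "dy": -1, "dz": 0.5, "yaw": 0.2}, {"claw": -1, "dx": -0.2, "dy": -1, "dz": 0.5, "yaw": 0}, {"claw": -1, "dx": -0.2, "dy": -1, "dz": 0.5, "yaw": 0}, {"claw": -1, "dx": -0.2, "dy": -1, "dz": 0.5, "yaw": 0}, {"claw": -1, "dx": -0.2, "dy": -1, "dz": 0.5, "yaw": 0}])

```text
time_s: 8.5
ee_pos: [674.3, -183.1, 111.4]
ee_rot: [180.0, 0.3, 167.9]
force: [-0.2, -0.0, 0.1]
gripper_width: 91.2
```

```bash
python3 plan.py 675 -187.5 50 168 30; python3 - <<'E'
from h import *
t=grab_frame("top");s=grab_frame("scene")
print(unproj(t,[(339,172)],85))
crop(t,330,160,180,160,4,"pics/b1.png")
crop(s,190,240,190,150,4,"pics/b2.png")
E
```

```text
now [ 674.3 -183.1  111.4] 167.9 F [-0.2 -0.   0.1] w 91.2 t 8.5
{"dx":-0.03,"dy":-0.07,"dz":1.0,"yaw":-0.01},
{"dx":-0.02,"dy":-0.07,"dz":1.0,"yaw":-0.0},
{"dx":-0.03,"dy":-0.06,"dz":1.0,"yaw":-0.0},
{"dx":0.0,"dy":-0.01,"dz":0.07,"yaw":-0.0},
end [ 675.  -187.6   50. ] 168.0
[[765.0957758  -43.46768348  85.        ]]
```

View pics/b2.png

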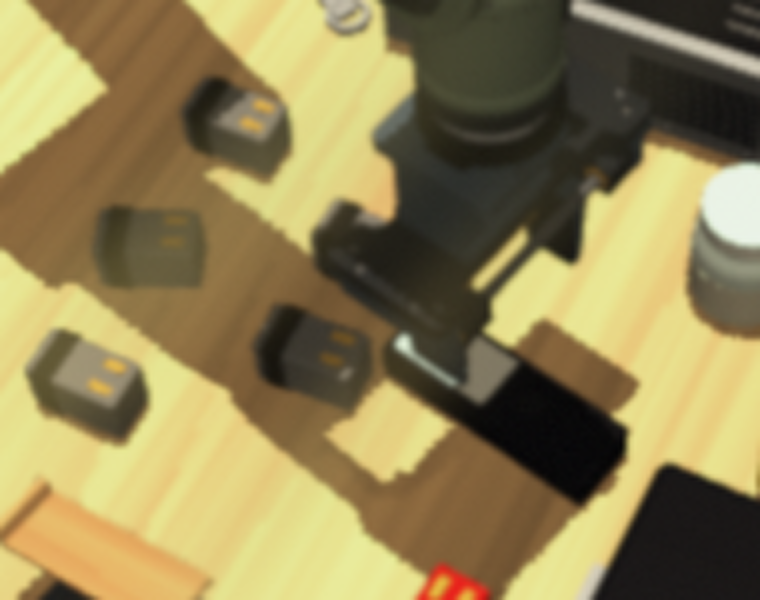

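Jar at (765,-43) is clear. Lowering over the lamp.

Emit:
drive_tool(moves=[{"claw": -1, "dx": 0, "dy": -0.1, "dz": 1, "yaw": 0}, {"claw": -1, "dx": 0, "dy": -0.1, "dz": 1, "yaw": 0}, {"claw": -1, "dx": 0, "dy": -0.05, "dz": 1, "yaw": 0}, {"claw": -1, "dx": 0, "dy": 0, "dz": 1, "yaw": 0}, {"claw": -1, "dx": 0, "dy": 0, "dz": 0.4, "yaw": 0}])

```text
time_s: 9.22
ee_pos: [674.9, -188.3, 22.3]
ee_rot: [179.9, 0.4, 167.7]
force: [-0.2, -0.1, -0.2]
gripper_width: 91.4
```

```bash
python3 plan.py 675 -187.5 6 168 30
```

```text
now [ 674.9 -188.3   22.3] 167.7 F [-0.2 -0.1 -0.2] w 91.4 t 9.22
{"dx":0.0,"dy":0.04,"dz":0.81,"yaw":-0.03},
end [ 675.1 -187.5    6.1] 168.0
```

Emit:
drive_tool(grip_force=20, moves=[{"claw": -1, "dx": 0, "dy": 0, "dz": 0.7, "yaw": 0}, {"claw": -1, "dx": 0, "dy": 0, "dz": 0.05, "yaw": 0}, {"claw": 1, "dx": 0, "dy": 0, "dz": 0, "yaw": 0}, {"claw": 1, "dx": 0, "dy": 0, "dz": 0, "yaw": 0}, {"claw": 1, "dx": 0, "dy": 0, "dz": 0, "yaw": 0}])

```text
time_s: 9.85
ee_pos: [676.6, -188.1, 8.6]
ee_rot: [179.9, 0.6, 167.7]
force: [0.6, -1.0, 1.4]
gripper_width: 64.2
```

Emit:
drive_tool(moves=[{"claw": 1, "dx": 0, "dy": 0, "dz": 0, "yaw": 0}, {"claw": 1, "dx": 0, "dy": 0, "dz": 0, "yaw": 0}, {"claw": 1, "dx": 0, "dy": 0, "dz": -0.5, "yaw": 0}, {"claw": 1, "dx": 0, "dy": 0, "dz": -1, "yaw": 0}, {"claw": 1, "dx": 0, "dy": 0, "dz": -1, "yaw": 0}])

```text
time_s: 10.48
ee_pos: [673.9, -187.6, 57.9]
ee_rot: [179.9, 0.3, 167.7]
force: [-0.7, -0.1, -2.1]
gripper_width: 47.7
```

```bash
python3 plan.py 555 -402 200 -9.8 40; python3 - <<'E'
from h import *
t=grab_frame("top");s=grab_frame("scene")
crop(s,190,200,190,190,4,"pics/b3.png")
E
```

```text
now [ 673.9 -187.6   57.9] 167.7 F [-0.7 -0.1 -2.1] w 47.7 t 10.47
{"dx":0.3,"dy":-1.0,"dz":-0.6,"yaw":1.0},
{"dx":0.14,"dy":-1.0,"dz":-0.59,"yaw":1.0},
{"dx":-0.01,"dy":-1.0,"dz":-0.58,"yaw":1.0},
{"dx":-0.16,"dy":-1.0,"dz":-0.59,"yaw":1.0},
{"dx":-0.32,"dy":-1.0,"dz":-0.61,"yaw":1.0},
{"dx":-0.49,"dy":-1.0,"dz":-0.64,"yaw":1.0},
{"dx":-0.69,"dy":-1.0,"dz":-0.71,"yaw":1.0},
{"dx":-0.95,"dy":-1.0,"dz":-0.8,"yaw":1.0},
{"dx":-1.0,"dy":-0.78,"dz":-0.73,"yaw":1.0},
{"dx":-1.0,"dy":-0.57,"dz":-0.66,"yaw":1.0},
{"dx":-0.95,"dy":-0.36,"dz":-0.59,"yaw":1.0},
{"dx":-0.0,"dy":-0.0,"dz":-0.0,"yaw":1.0},
{"dx":-0.0,"dy":-0.0,"dz":-0.0,"yaw":1.0},
{"dx":-0.0,"dy":-0.0,"dz":-0.0,"yaw":1.0},
{"dx":-0.0,"dy":-0.0,"dz":-0.0,"yaw":1.0},
{"dx":-0.0,"dy":-0.0,"dz":-0.0,"yaw":1.0},
{"dx":-0.0,"dy":-0.0,"dz":-0.0,"yaw":1.0},
{"dx":-0.0,"dy":-0.0,"dz":-0.0,"yaw":1.0},
{"dx":-0.0,"dy":-0.0,"dz":-0.0,"yaw":1.0},
{"dx":-0.0,"dy":-0.0,"dz":-0.0,"yaw":1.0},
{"dx":-0.0,"dy":0.0,"dz":-0.0,"yaw":0.66},
end [ 555.  -402.   199.9] -9.8
```

View pics/b3.png

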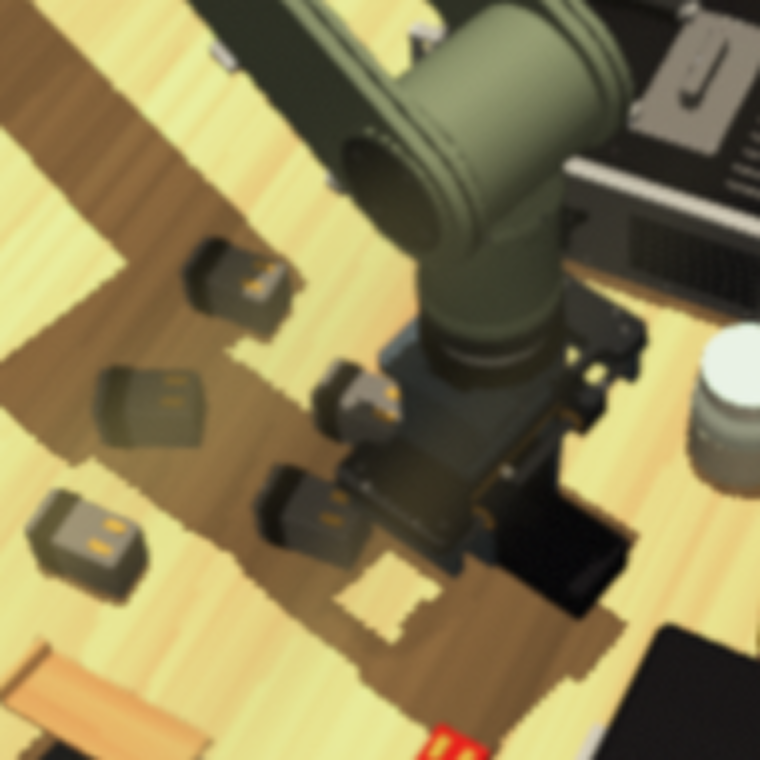

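Emit:
drive_tool(moves=[{"claw": 1, "dx": 0.3, "dy": 0, "dz": -1, "yaw": 0}, {"claw": 1, "dx": 0.5, "dy": 0, "dz": -1, "yaw": 0.5}, {"claw": 1, "dx": 0.5, "dy": -0.3, "dz": -1, "yaw": 1}, {"claw": 1, "dx": 0.5, "dy": -0.7, "dz": -1, "yaw": 1}, {"claw": 1, "dx": 0.3, "dy": -1, "dz": -1, "yaw": 1}])

```text
time_s: 11.2
ee_pos: [612.1, -207.3, 161.9]
ee_rot: [179.8, 0.1, 136.8]
force: [-0.9, -0.6, -2.8]
gripper_width: 47.8
```

```bash
python3 plan.py 555 -402 200 -9.8 40
```

```text
now [ 612.1 -207.3  161.9] 136.8 F [-0.9 -0.6 -2.8] w 47.8 t 11.2
{"dx":-0.51,"dy":-1.0,"dz":-0.21,"yaw":1.0},
{"dx":-0.71,"dy":-1.0,"dz":-0.23,"yaw":1.0},
{"dx":-0.97,"dy":-1.0,"dz":-0.26,"yaw":1.0},
{"dx":-1.0,"dy":-0.77,"dz":-0.24,"yaw":1.0},
{"dx":-1.0,"dy":-0.55,"dz":-0.21,"yaw":1.0},
{"dx":-1.0,"dy":-0.37,"dz":-0.2,"yaw":1.0},
{"dx":-1.0,"dy":-0.2,"dz":-0.19,"yaw":1.0},
{"dx":-1.0,"dy":-0.05,"dz":-0.19,"yaw":1.0},
{"dx":-0.91,"dy":0.08,"dz":-0.18,"yaw":1.0},
{"dx":0.0,"dy":0.0,"dz":0.0,"yaw":1.0},
{"dx":0.0,"dy":0.0,"dz":0.0,"yaw":1.0},
{"dx":0.0,"dy":0.0,"dz":0.0,"yaw":1.0},
{"dx":0.0,"dy":0.0,"dz":0.0,"yaw":1.0},
{"dx":0.0,"dy":0.0,"dz":0.0,"yaw":1.0},
{"dx":0.01,"dy":0.0,"dz":0.0,"yaw":1.0},
{"dx":-0.0,"dy":0.0,"dz":0.0,"yaw":1.0},
{"dx":-0.0,"dy":0.0,"dz":0.0,"yaw":1.0},
{"dx":-0.0,"dy":0.0,"dz":0.0,"yaw":0.06},
end [ 555.1 -402.   200.1] -9.8
```

Emit:
drive_tool(moves=[{"claw": 1, "dx": -0.5, "dy": -1, "dz": -0.3, "yaw": 1}, {"claw": 1, "dx": -0.7, "dy": -1, "dz": -0.3, "yaw": 1}, {"claw": 1, "dx": -0.9, "dy": -0.9, "dz": -0.3, "yaw": 1}, {"claw": 1, "dx": -1, "dy": -0.8, "dz": -0.3, "yaw": 1}, {"claw": 1, "dx": -1, "dy": -0.6, "dz": -0.2, "yaw": 1}])

```text
time_s: 11.82
ee_pos: [571.5, -324.4, 195.6]
ee_rot: [179.7, -0.1, 92.5]
force: [-0.2, -0.2, -2.4]
gripper_width: 47.6
```

Emit:
drive_tool(moves=[{"claw": 1, "dx": -0.8, "dy": -0.3, "dz": -0.2, "yaw": 1}, {"claw": 1, "dx": -0.7, "dy": -0.1, "dz": -0.2, "yaw": 1}, {"claw": 1, "dx": -0.5, "dy": 0, "dz": 0, "yaw": 1}, {"claw": 1, "dx": 0, "dy": 0, "dz": 0, "yaw": 1}, {"claw": 1, "dx": 0, "dy": 0, "dz": 0, "yaw": 1}])

```text
time_s: 12.45
ee_pos: [555.5, -366.0, 206.4]
ee_rot: [179.9, -0.2, 47.8]
force: [0.0, 1.6, -3.1]
gripper_width: 48.0
```

```bash
python3 plan.py 555 -402 200 -9.8 40
```

```text
now [ 555.5 -366.   206.4] 47.8 F [ 0.   1.6 -3.1] w 48.0 t 12.45
{"dx":-1.0,"dy":0.88,"dz":0.24,"yaw":1.0},
{"dx":-0.3,"dy":0.36,"dz":0.08,"yaw":1.0},
{"dx":-0.0,"dy":-0.0,"dz":-0.0,"yaw":1.0},
{"dx":-0.0,"dy":-0.0,"dz":-0.0,"yaw":1.0},
{"dx":-0.0,"dy":-0.0,"dz":-0.0,"yaw":1.0},
{"dx":-0.0,"dy":-0.0,"dz":-0.0,"yaw":1.0},
{"dx":-0.0,"dy":-0.0,"dz":-0.0,"yaw":0.7},
end [ 555. -402.  200.] -9.8
```

Emit:
drive_tool(moves=[{"claw": 1, "dx": -0.7, "dy": 0.6, "dz": 0, "yaw": 1}, {"claw": 1, "dx": -0.4, "dy": 0.5, "dz": 0, "yaw": 1}, {"claw": 1, "dx": 0, "dy": 0.1, "dz": 0, "yaw": 1}, {"claw": 1, "dx": 0, "dy": 0, "dz": 0, "yaw": 1}, {"claw": 1, "dx": 0, "dy": 0, "dz": 0, "yaw": 1}])

```text
time_s: 13.08
ee_pos: [553.0, -398.2, 208.3]
ee_rot: [-179.8, -0.1, 3.4]
force: [0.6, -0.4, -2.4]
gripper_width: 48.0
```

Emit:
drive_tool(moves=[{"claw": 1, "dx": 0, "dy": 0, "dz": 0, "yaw": 1}, {"claw": 1, "dx": 0, "dy": 0, "dz": 0, "yaw": 0.7}, {"claw": 1, "dx": 0, "dy": 0, "dz": 0, "yaw": 0}])

```text
time_s: 13.45
ee_pos: [551.3, -397.1, 209.5]
ee_rot: [-179.7, 0.1, -11.7]
force: [0.8, -0.2, -2.5]
gripper_width: 47.7
```

```bash
python3 plan.py 555 -402 160 -9.8 40; python3 - <<'E'
from h import *
t=grab_frame("top");s=grab_frame("scene")
crop(s,130,260,190,160,4,"pics/b4.png")
crop(t,400,180,150,120,5,"pics/b5.png")
E
```

```text
now [ 551.3 -397.1  209.5] -11.7 F [ 0.8 -0.2 -2.5] w 47.7 t 13.45
{"dx":0.09,"dy":0.08,"dz":1.0,"yaw":-0.22},
{"dx":0.09,"dy":0.09,"dz":1.0,"yaw":-0.0},
{"dx":0.05,"dy":0.04,"dz":0.47,"yaw":-0.0},
end [ 555.  -402.1  160.1] -9.8
```

View pics/b4.png

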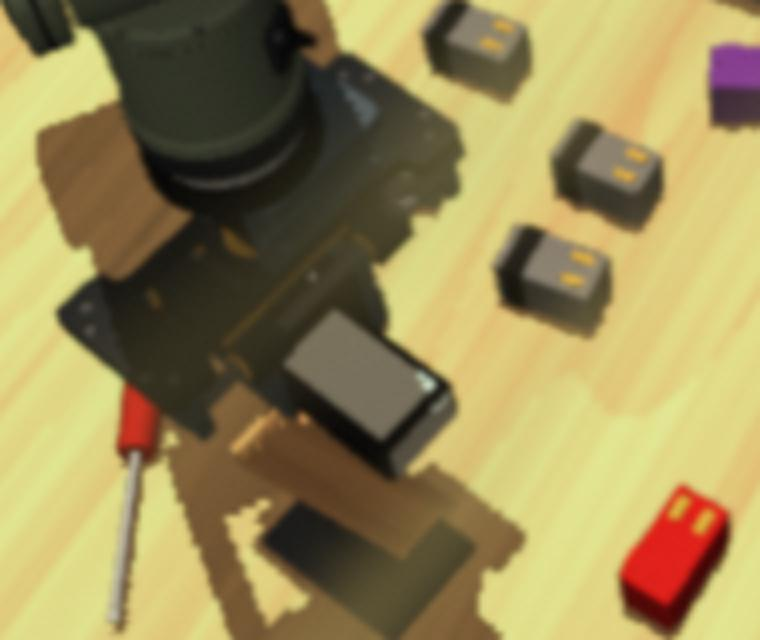

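View pics/b5.png

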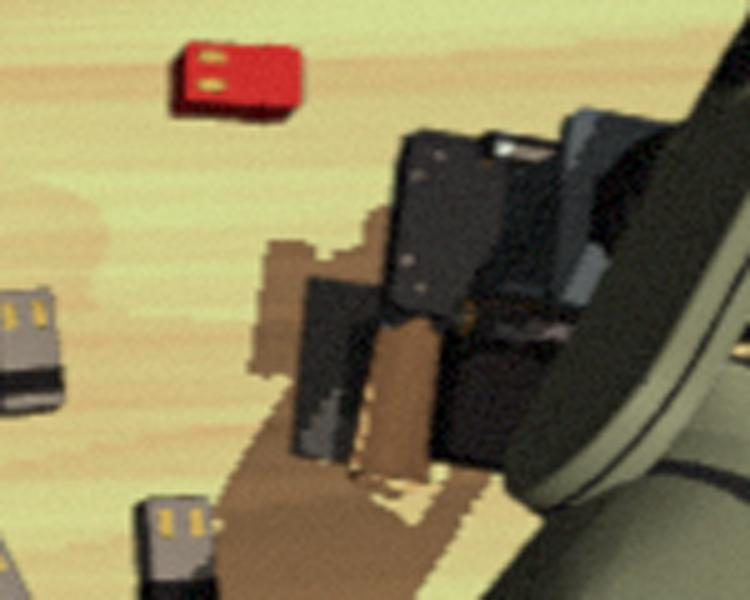

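Lamp is level and gripped, with the panel away from the robot, towards the seat's high end. Lowering onto the stand.

Emit:
drive_tool(moves=[{"claw": 1, "dx": 0.1, "dy": 0.1, "dz": 0.8, "yaw": -0.2}, {"claw": 1, "dx": 0.05, "dy": 0.1, "dz": 0.8, "yaw": 0}, {"claw": 1, "dx": 0, "dy": 0.05, "dz": 0.8, "yaw": 0}, {"claw": 1, "dx": 0, "dy": 0, "dz": 0.5, "yaw": 0}, {"claw": 1, "dx": 0, "dy": 0, "dz": 0, "yaw": 0}])

```text
time_s: 14.18
ee_pos: [552.4, -402.0, 145.1]
ee_rot: [-179.6, 0.3, -9.7]
force: [0.7, 1.0, -2.8]
gripper_width: 47.8
```

```bash
python3 plan.py 552.6 -402.3 122 -9.8 40; python3 - <<'E'
from h import *
t=grab_frame("top");s=grab_frame("scene")
crop(s,130,260,190,160,4,"pics/b4.png")
E
```

```text
now [ 552.4 -402.   145.1] -9.7 F [ 0.7  1.  -2.8] w 47.8 t 14.18
{"dx":0.01,"dy":0.01,"dz":1.0,"yaw":0.01},
{"dx":0.0,"dy":0.0,"dz":0.15,"yaw":0.0},
end [ 552.6 -402.2  122.1] -9.8
```

View pics/b4.png

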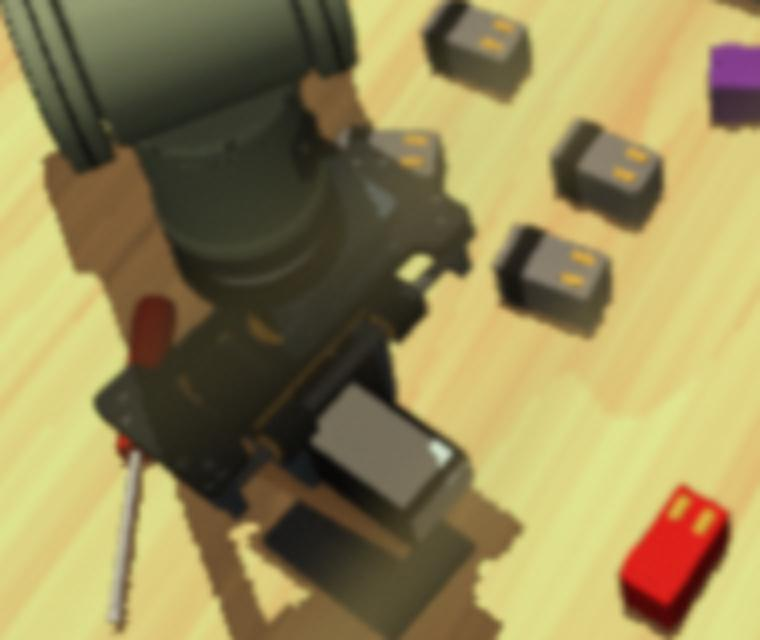

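Emit:
drive_tool(grip_force=10, moves=[{"claw": 1, "dx": 0, "dy": 0, "dz": 0.6, "yaw": 0}, {"claw": 1, "dx": 0, "dy": 0, "dz": 0.4, "yaw": 0}, {"claw": 1, "dx": 0, "dy": 0, "dz": 0.2, "yaw": 0}, {"claw": 1, "dx": 0, "dy": 0, "dz": 0.2, "yaw": 0}])

```text
time_s: 14.78
ee_pos: [553.8, -402.7, 118.4]
ee_rot: [-179.7, 0.0, -9.7]
force: [0.5, -0.1, -2.4]
gripper_width: 47.6
```

Emit:
drive_tool(moves=[{"claw": 1, "dx": 0, "dy": 0, "dz": 0.2, "yaw": 0}, {"claw": 1, "dx": 0, "dy": 0, "dz": 0.2, "yaw": 0}, {"claw": 1, "dx": 0, "dy": 0, "dz": 0.2, "yaw": 0}])

```text
time_s: 15.15
ee_pos: [553.2, -402.7, 106.9]
ee_rot: [-179.8, 0.0, -9.7]
force: [-2.8, 0.1, 1.0]
gripper_width: 47.9
```

Emit:
drive_tool(moves=[{"claw": 1, "dx": 0, "dy": 0, "dz": 0.2, "yaw": 0}, {"claw": 1, "dx": 0, "dy": 0, "dz": 0.2, "yaw": 0}])

```text
time_s: 15.4
ee_pos: [552.8, -402.6, 98.7]
ee_rot: [-179.8, 0.1, -9.7]
force: [-1.6, 1.4, 0.9]
gripper_width: 47.6
```

```bash
python3 - <<'E'
from h import *
t=grab_frame("top");s=grab_frame("scene")
print(telemetry.state()["ee_pos"],telemetry.state()["force"])
crop(s,130,260,190,160,4,"pics/b4.png")
E
```

```text
[ 552.90184642 -402.66862776   98.22915199] [-0.77560187  0.40927392 -2.33376418]
```

View pics/b4.png

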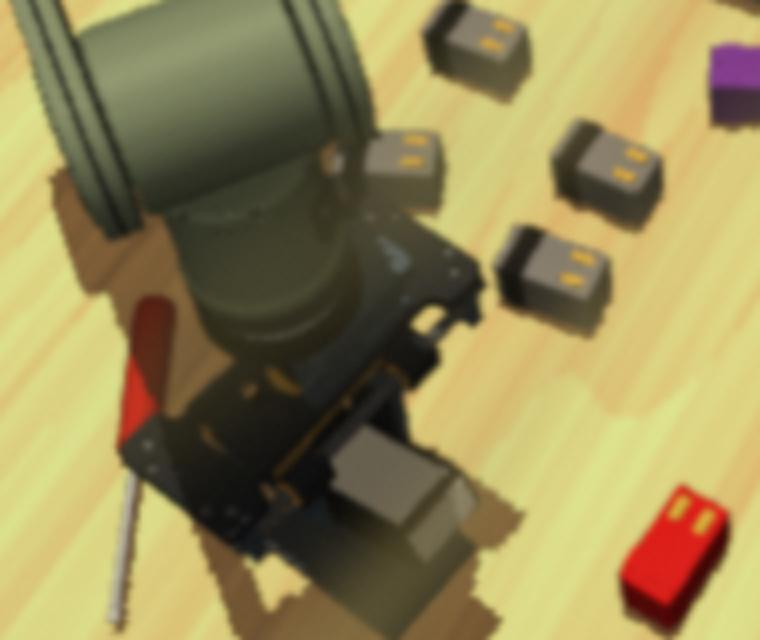

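Emit:
drive_tool(moves=[{"claw": 1, "dx": 0, "dy": 0, "dz": 0.15, "yaw": 0}, {"claw": 1, "dx": 0, "dy": 0, "dz": 0.1, "yaw": 0}])

```text
time_s: 15.75
ee_pos: [553.4, -402.7, 96.2]
ee_rot: [-179.8, -0.0, -9.7]
force: [-5.5, 3.0, 10.7]
gripper_width: 48.1
```

Force rose to 11 N, so it is seated. Releasing and lifting.

Emit:
drive_tool(moves=[{"claw": 0, "dx": 0, "dy": 0, "dz": 0, "yaw": 0}, {"claw": -0.6, "dx": 0, "dy": 0, "dz": 0, "yaw": 0}, {"claw": -1, "dx": 0, "dy": 0, "dz": 0, "yaw": 0}, {"claw": -1, "dx": 0, "dy": 0, "dz": -0.5, "yaw": 0}, {"claw": -1, "dx": 0, "dy": 0, "dz": -1, "yaw": 0}])

```text
time_s: 16.38
ee_pos: [554.4, -402.9, 125.9]
ee_rot: [-179.8, -0.1, -9.7]
force: [-0.1, -0.4, 0.7]
gripper_width: 85.1
```

Emit:
drive_tool(moves=[{"claw": -1, "dx": 0, "dy": 0, "dz": -1, "yaw": 0}, {"claw": -1, "dx": 0, "dy": -1, "dz": -1, "yaw": -1}, {"claw": -1, "dx": 0, "dy": -1, "dz": 0, "yaw": -1}, {"claw": -1, "dx": 0, "dy": -1, "dz": 0, "yaw": -1}, {"claw": -1, "dx": 0, "dy": -1, "dz": 0, "yaw": -1}])

```text
time_s: 17.0
ee_pos: [552.4, -325.4, 173.1]
ee_rot: [179.6, -0.6, 25.7]
force: [0.6, -0.3, 0.5]
gripper_width: 91.0
```

```bash
python3 - <<'E'
from h import *
t=grab_frame("top");s=grab_frame("scene")
print(telemetry.state()["ee_pos"],telemetry.state()["ee_rot"])
crop(s,130,260,190,160,4,"pics/b4.png")
crop(t,400,180,150,120,5,"pics/b5.png")
E
```

```text
[ 551.83386407 -324.31473758  173.24851354] [179.63690415  -0.53493519  25.44979784]
```

View pics/b4.png

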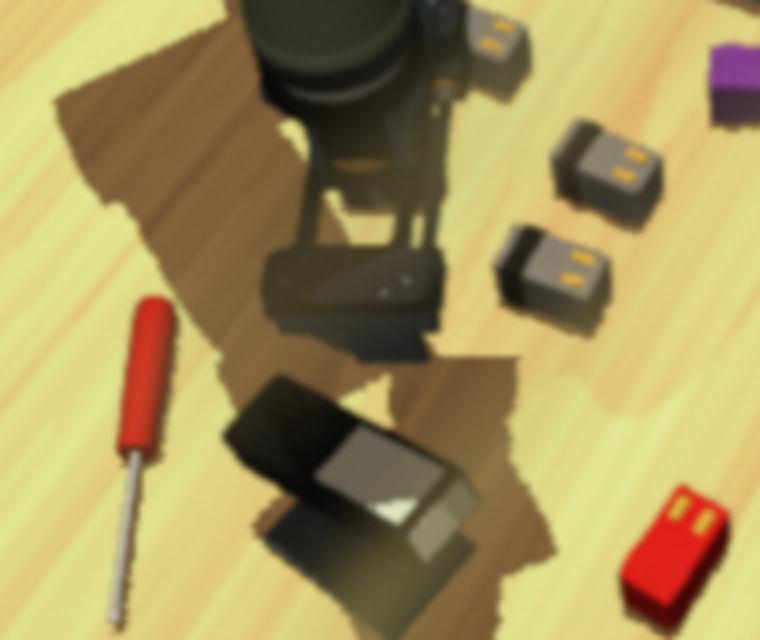

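View pics/b5.png

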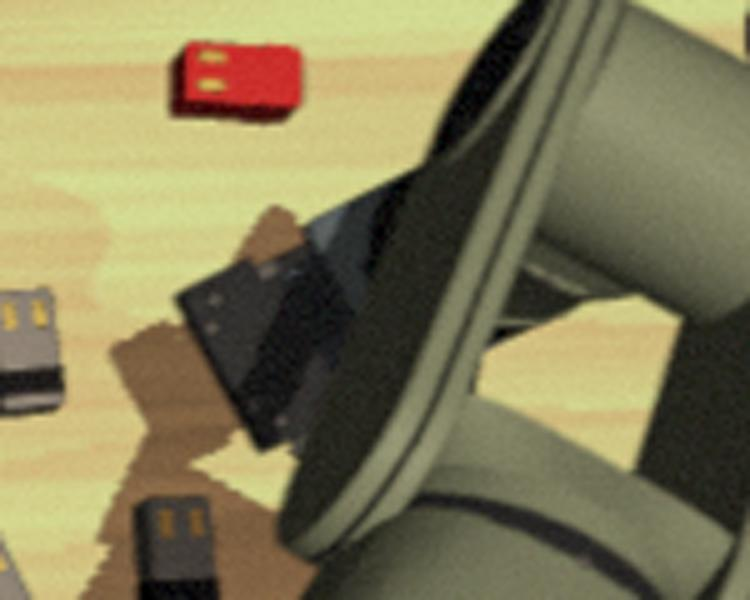

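Lamp lies along the slope, panel at the high end (crop about (350,460)). I'll check it in detail once the arm is clear. Next is pack B.

```bash
python3 plan.py 561.5 -213 90 91.9 40
```

```text
now [ 551.8 -324.3  173.2] 25.4 F [-0.4 -0.  -0.2] w 91.4 t 17.1
{"dx":0.59,"dy":-1.0,"dz":0.86,"yaw":-1.0},
{"dx":0.81,"dy":-1.0,"dz":0.96,"yaw":-1.0},
{"dx":0.99,"dy":-0.9,"dz":1.0,"yaw":-1.0},
{"dx":1.0,"dy":-0.67,"dz":0.9,"yaw":-1.0},
{"dx":0.54,"dy":-0.26,"dz":0.44,"yaw":-1.0},
{"dx":-0.0,"dy":0.0,"dz":0.0,"yaw":-1.0},
{"dx":-0.0,"dy":0.0,"dz":0.0,"yaw":-1.0},
{"dx":-0.0,"dy":0.0,"dz":0.0,"yaw":-0.73},
end [ 561.5 -213.    90. ] 91.9
```

Emit:
drive_tool(grip_force=25, moves=[{"claw": -1, "dx": 0.6, "dy": -1, "dz": 0.4, "yaw": -1}, {"claw": -1, "dx": 0.8, "dy": -1, "dz": 0.4, "yaw": -1}, {"claw": -1, "dx": 1, "dy": -0.8, "dz": 0.4, "yaw": -1}, {"claw": -1, "dx": 1, "dy": -0.6, "dz": 0.4, "yaw": -1}, {"claw": -1, "dx": 0.5, "dy": -0.3, "dz": 0.4, "yaw": -1}])

```text
time_s: 17.73
ee_pos: [567.5, -218.5, 135.1]
ee_rot: [178.8, 0.0, 68.8]
force: [0.6, -0.5, -0.0]
gripper_width: 91.4
```

```bash
python3 plan.py 561.5 -213 75 91.9 40
```

```text
now [ 567.5 -218.5  135.1] 68.8 F [ 0.6 -0.5 -0. ] w 91.4 t 17.73
{"dx":0.05,"dy":-0.13,"dz":1.0,"yaw":-1.0},
{"dx":0.07,"dy":-0.12,"dz":1.0,"yaw":-1.0},
{"dx":0.08,"dy":-0.1,"dz":1.0,"yaw":-0.69},
end [ 561.5 -213.    75.1] 91.9
```

Emit:
drive_tool(moves=[{"claw": -1, "dx": 0.1, "dy": -0.15, "dz": 0.5, "yaw": -1}, {"claw": -1, "dx": 0.1, "dy": -0.15, "dz": 0.8, "yaw": -1}, {"claw": -1, "dx": 0.05, "dy": 0, "dz": 0.8, "yaw": -0.7}, {"claw": -1, "dx": 0, "dy": 0, "dz": 0.5, "yaw": 0}, {"claw": -1, "dx": 0, "dy": 0, "dz": 0, "yaw": 0}])

```text
time_s: 18.35
ee_pos: [567.7, -215.4, 83.0]
ee_rot: [178.6, 0.7, 91.9]
force: [-0.6, 0.2, 0.5]
gripper_width: 91.5
```

```bash
python3 plan.py 561.5 -213 12 91.9 40; python3 - <<'E'
from h import *
t=grab_frame("top");s=grab_frame("scene")
crop(s,190,230,190,160,4,"pics/b4.png")
crop(t,330,200,200,120,4,"pics/b5.png")
E
```

```text
now [ 567.7 -215.4   83. ] 91.9 F [-0.6  0.2  0.5] w 91.5 t 18.35
{"dx":0.04,"dy":-0.09,"dz":1.0,"yaw":-0.0},
{"dx":0.03,"dy":-0.09,"dz":1.0,"yaw":-0.0},
{"dx":0.04,"dy":-0.08,"dz":1.0,"yaw":-0.0},
{"dx":0.02,"dy":-0.05,"dz":0.55,"yaw":-0.0},
end [ 561.4 -213.    12. ] 91.9
```

View pics/b4.png

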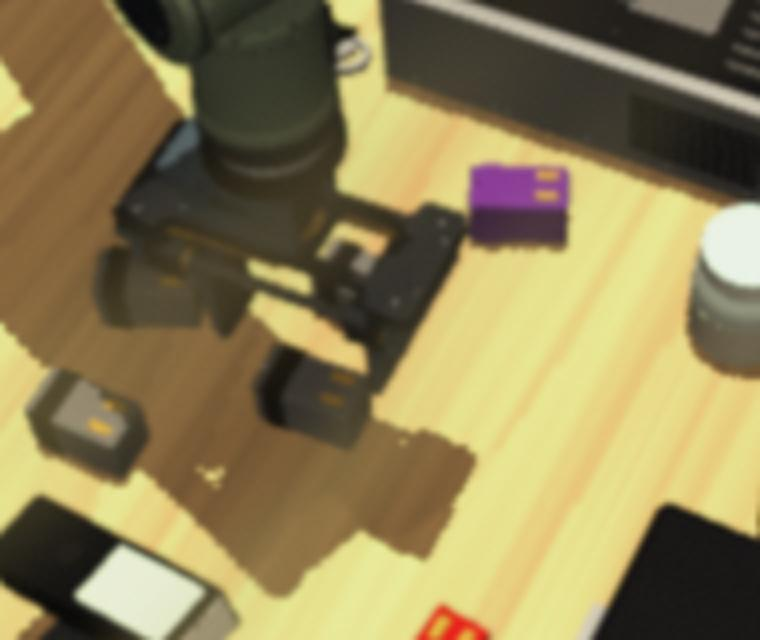

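View pics/b5.png

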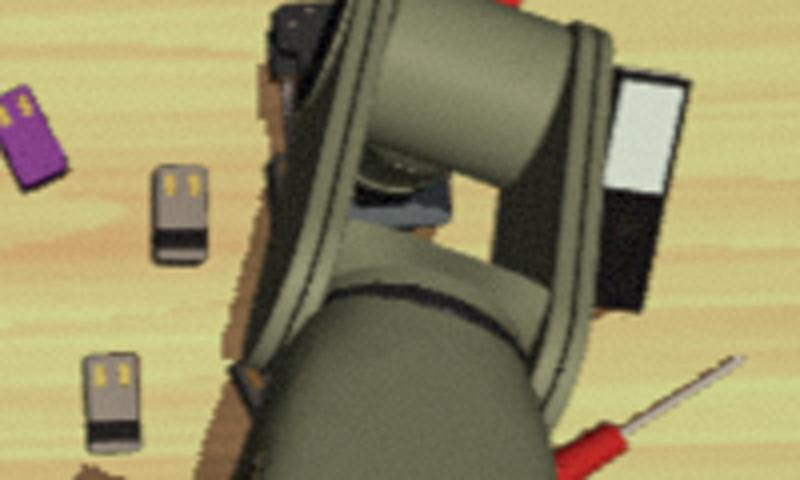

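Emit:
drive_tool(moves=[{"claw": -1, "dx": 0.1, "dy": -0.2, "dz": 0.8, "yaw": 0}, {"claw": -1, "dx": 0.05, "dy": -0.1, "dz": 0.8, "yaw": 0}, {"claw": -1, "dx": 0, "dy": -0.1, "dz": 0.8, "yaw": 0}, {"claw": -1, "dx": 0, "dy": 0, "dz": 0.6, "yaw": 0}, {"claw": -1, "dx": 0, "dy": 0, "dz": 0, "yaw": 0}])

```text
time_s: 19.08
ee_pos: [564.6, -215.1, 25.0]
ee_rot: [178.1, 0.9, 91.7]
force: [-0.1, 0.2, -1.1]
gripper_width: 91.1
```

```bash
python3 plan.py 561.5 -213 12 91.9 40
```

```text
now [ 564.6 -215.1   25. ] 91.7 F [-0.1  0.2 -1.1] w 91.1 t 19.07
{"dx":0.11,"dy":-0.15,"dz":0.65,"yaw":-0.03},
end [ 561.6 -213.    12. ] 91.9
```

Emit:
drive_tool(moves=[{"claw": -1, "dx": 0.1, "dy": -0.15, "dz": 0.5, "yaw": 0}, {"claw": -1, "dx": 0, "dy": 0, "dz": 0.1, "yaw": 0}, {"claw": 1, "dx": 0, "dy": 0, "dz": 0, "yaw": 0}, {"claw": 1, "dx": 0, "dy": 0, "dz": 0, "yaw": 0}, {"claw": 1, "dx": 0, "dy": 0, "dz": 0, "yaw": 0}])

```text
time_s: 19.7
ee_pos: [562.9, -213.7, 13.3]
ee_rot: [177.9, 1.0, 91.6]
force: [-0.3, -0.3, -1.5]
gripper_width: 64.5
```

Emit:
drive_tool(moves=[{"claw": 1, "dx": 0, "dy": 0, "dz": -0.5, "yaw": 0}, {"claw": 1, "dx": 0, "dy": 0, "dz": -1, "yaw": 0}, {"claw": 1, "dx": 0, "dy": 0, "dz": -1, "yaw": 0}, {"claw": 1, "dx": 0.3, "dy": 0, "dz": -1, "yaw": 0}, {"claw": 1, "dx": 0.6, "dy": 0, "dz": -1, "yaw": 0}])

```text
time_s: 20.32
ee_pos: [556.7, -193.6, 104.6]
ee_rot: [178.3, 0.8, 91.6]
force: [0.2, -0.2, -3.2]
gripper_width: 64.5
```

Emit:
drive_tool(moves=[{"claw": 1, "dx": 1, "dy": 0, "dz": -1, "yaw": 0}, {"claw": 1, "dx": 1, "dy": 0, "dz": -1, "yaw": 0}, {"claw": 1, "dx": 1, "dy": 0, "dz": 0, "yaw": 0}, {"claw": 1, "dx": 1, "dy": 0, "dz": 0, "yaw": 0}, {"claw": 1, "dx": 1, "dy": 0, "dz": 0, "yaw": 0}])

```text
time_s: 20.95
ee_pos: [551.5, -89.4, 145.2]
ee_rot: [178.3, 0.8, 91.5]
force: [0.9, -0.9, -2.2]
gripper_width: 64.8
```

Emit:
drive_tool(moves=[{"claw": 1, "dx": 1, "dy": 0, "dz": 0, "yaw": 0}, {"claw": 1, "dx": 1, "dy": 0, "dz": 0, "yaw": 0}, {"claw": 1, "dx": 1, "dy": 0, "dz": 0, "yaw": 0}, {"claw": 1, "dx": 1, "dy": 0, "dz": 0, "yaw": 0}, {"claw": 1, "dx": 1, "dy": 0, "dz": 0, "yaw": 0}])

```text
time_s: 21.58
ee_pos: [544.4, 17.5, 137.7]
ee_rot: [178.9, 0.8, 91.5]
force: [-0.7, -0.5, -2.3]
gripper_width: 64.9
```

Emit:
drive_tool(moves=[{"claw": 1, "dx": 1, "dy": 0, "dz": 0, "yaw": 0}, {"claw": 1, "dx": 1, "dy": 0, "dz": 0, "yaw": 0}, {"claw": 1, "dx": 1, "dy": 0, "dz": 0, "yaw": 0}, {"claw": 1, "dx": 1, "dy": 0, "dz": 0, "yaw": 0}, {"claw": 1, "dx": 1, "dy": 0, "dz": 0, "yaw": 0}])

```text
time_s: 22.2
ee_pos: [536.6, 123.6, 130.1]
ee_rot: [179.6, 0.8, 91.6]
force: [-0.4, -0.5, -2.8]
gripper_width: 64.4
```

```bash
python3 plan.py 547 231.4 130 91.6 40
```

```text
now [536.6 123.6 130.1] 91.6 F [-0.4 -0.5 -2.8] w 64.4 t 22.2
{"dx":1.0,"dy":0.12,"dz":0.0,"yaw":0.0},
{"dx":1.0,"dy":0.13,"dz":0.0,"yaw":0.0},
{"dx":1.0,"dy":0.12,"dz":0.0,"yaw":0.0},
{"dx":1.0,"dy":0.13,"dz":0.0,"yaw":0.0},
{"dx":1.0,"dy":0.12,"dz":0.0,"yaw":0.0},
{"dx":0.37,"dy":0.05,"dz":0.01,"yaw":0.0},
end [547.  231.3 129.9] 91.6
```

Emit:
drive_tool(moves=[{"claw": 1, "dx": 1, "dy": 0.15, "dz": -0.2, "yaw": 0}, {"claw": 1, "dx": 1, "dy": 0.15, "dz": 0, "yaw": 0}, {"claw": 1, "dx": 1, "dy": 0.15, "dz": 0, "yaw": 0}, {"claw": 1, "dx": 1, "dy": 0.15, "dz": 0, "yaw": 0}, {"claw": 1, "dx": 0.7, "dy": 0.1, "dz": 0, "yaw": 0}])

```text
time_s: 22.82
ee_pos: [547.3, 224.9, 130.9]
ee_rot: [179.8, 0.9, 91.7]
force: [-0.0, 0.3, -2.8]
gripper_width: 64.5
```

```bash
python3 plan.py 547 231.4 105 91.6 40; python3 - <<'E'
from h import *
t=grab_frame("top");s=grab_frame("scene")
crop(s,270,110,170,160,4,"pics/b4.png")
crop(t,205,150,140,140,4,"pics/b5.png")
E
```

```text
now [547.3 224.9 130.9] 91.7 F [-0.   0.3 -2.8] w 64.5 t 22.82
{"dx":0.25,"dy":-0.0,"dz":1.0,"yaw":0.01},
{"dx":0.08,"dy":-0.0,"dz":0.3,"yaw":0.0},
end [547.1 231.5 104.9] 91.6
```

View pics/b4.png

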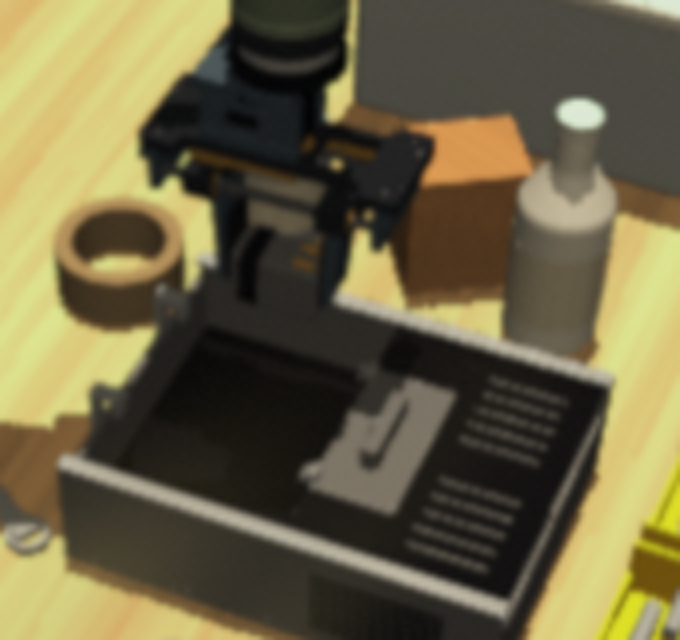

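View pics/b5.png

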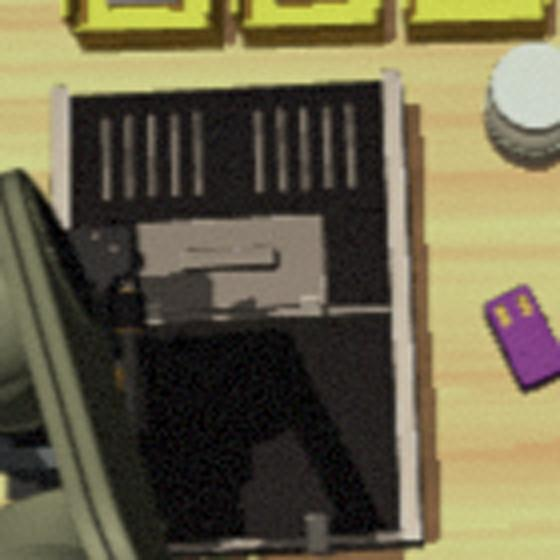

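Emit:
drive_tool(moves=[{"claw": 1, "dx": 0.3, "dy": 0, "dz": 0.5, "yaw": 0}, {"claw": 1, "dx": 0.1, "dy": 0, "dz": 0.8, "yaw": 0}, {"claw": 1, "dx": 0, "dy": 0, "dz": 0.8, "yaw": 0}, {"claw": 1, "dx": 0, "dy": 0, "dz": 0.8, "yaw": 0}, {"claw": 1, "dx": 0, "dy": 0, "dz": 0.4, "yaw": 0}])

```text
time_s: 23.55
ee_pos: [546.5, 230.2, 59.4]
ee_rot: [179.9, 1.0, 91.7]
force: [0.6, -1.0, -2.6]
gripper_width: 64.8
```

```bash
python3 plan.py 547 231.4 42 91.6 40
```

```text
now [546.5 230.2  59.4] 91.7 F [ 0.6 -1.  -2.6] w 64.8 t 23.55
{"dx":0.06,"dy":0.02,"dz":0.87,"yaw":0.01},
end [546.9 231.4  42. ] 91.6
```

Emit:
drive_tool(moves=[{"claw": 1, "dx": 0.05, "dy": 0, "dz": 0.6, "yaw": 0}, {"claw": 1, "dx": 0, "dy": 0, "dz": 0.2, "yaw": 0}, {"claw": 1, "dx": 0, "dy": 0, "dz": 0.1, "yaw": 0}, {"claw": 1, "dx": 0, "dy": 0, "dz": 0.1, "yaw": 0}])

```text
time_s: 24.05
ee_pos: [546.7, 231.0, 39.7]
ee_rot: [179.9, 0.9, 91.6]
force: [-5.4, 0.3, 8.0]
gripper_width: 64.2
```

Emit:
drive_tool(moves=[{"claw": -0.8, "dx": 0, "dy": 0, "dz": 0, "yaw": 0}, {"claw": -0.8, "dx": 0, "dy": 0, "dz": 0, "yaw": 0}, {"claw": -0.8, "dx": 0, "dy": 0, "dz": -0.6, "yaw": 0}, {"claw": -0.8, "dx": 0, "dy": 0, "dz": -1, "yaw": 0}, {"claw": -0.8, "dx": 0, "dy": 0, "dz": -1, "yaw": 0}])

```text
time_s: 24.68
ee_pos: [547.9, 232.4, 95.6]
ee_rot: [179.7, 0.9, 91.6]
force: [0.2, -0.9, -0.2]
gripper_width: 82.2
```

Emit:
drive_tool(moves=[{"claw": -1, "dx": -0.6, "dy": 0, "dz": -1, "yaw": 0}, {"claw": -1, "dx": -1, "dy": 0, "dz": -0.5, "yaw": 0}, {"claw": -1, "dx": -1, "dy": 0, "dz": 0, "yaw": 0}, {"claw": -1, "dx": -1, "dy": 0, "dz": 0, "yaw": 0}, {"claw": -1, "dx": -1, "dy": 0, "dz": 0, "yaw": 0}])

```text
time_s: 25.3
ee_pos: [551.4, 136.6, 130.5]
ee_rot: [179.4, 0.8, 91.7]
force: [-0.6, 0.3, -0.4]
gripper_width: 91.2
```

```bash
python3 - <<'E'
from h import *
t=grab_frame("top");s=grab_frame("scene")
print(telemetry.state()["ee_pos"],telemetry.state()["ee_rot"])
crop(t,205,200,125,110,6,"pics/b5.png")
crop(t,330,200,200,140,4,"pics/b6.png")
E
```

```text
[551.38554119 135.82862452 130.4638075 ] [179.43524156   0.83343986  91.5797634 ]
```

View pics/b5.png

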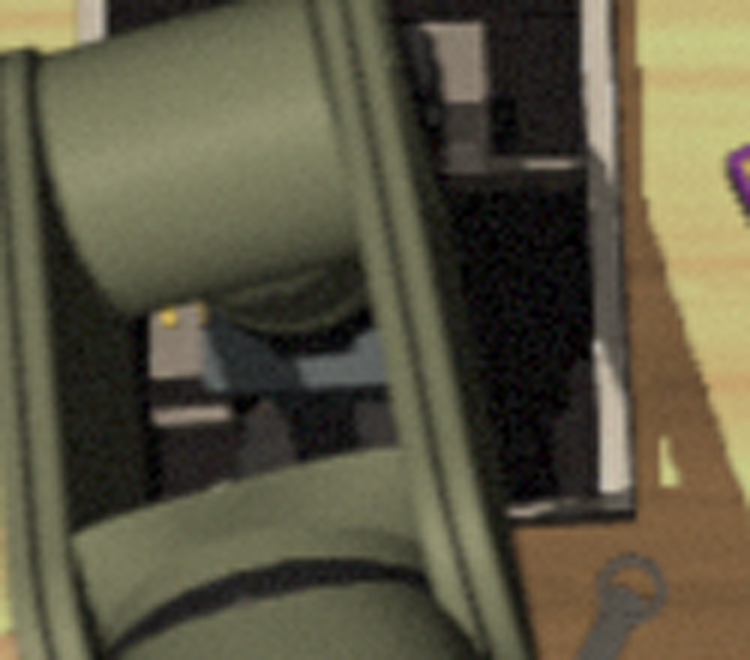

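View pics/b6.png

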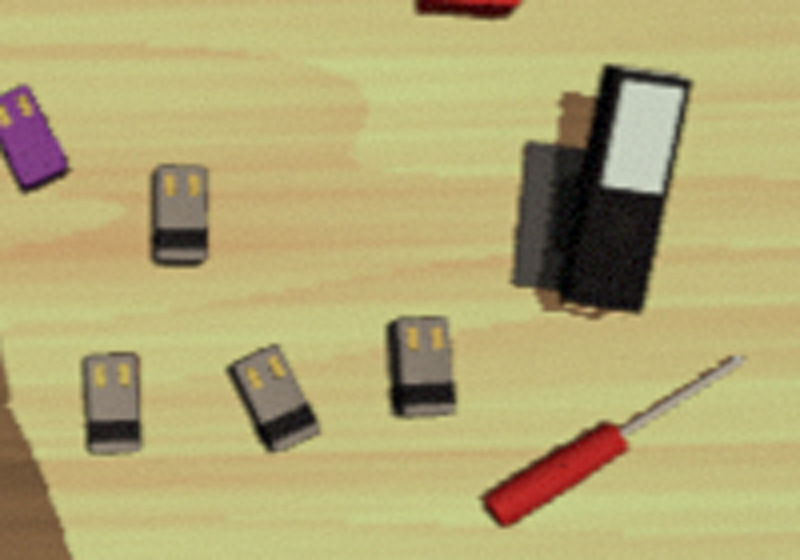

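```bash
python3 plan.py 554.7 -134 110 87 40; cat > lampchk.py <<'E'
from h import *
t=grab_frame("top");s=grab_frame("scene")
o=np.array([548.7,-401.6,85]); th=np.radians(20)
Ry=np.array([[np.cos(th),0,-np.sin(th)],[0,1,0],[np.sin(th),0,np.cos(th)]])
R=Rz(-9.8)@Ry
def S(p): return o+np.asarray(p,float)@R.T
L=[]
import sys
cx=float(sys.argv[1]); cy=float(sys.argv[2]); dy=float(sys.argv[3])
for z in (0,30):
    q=np.array([[-75,-24,z],[75,-24,z],[75,24,z],[-75,24,z],[-75,-24,z]],float)@Rz(dy).T+[cx,cy,0]; L.append(S(q))
L.append(S([[-65,-20,0],[65,-20,0],[65,20,0],[-65,20,0],[-65,-20,0]]))
crop(t,450,200,70,90,7,"pics/l1.png",[(proj(t,q),c) for q,c in zip(L,[(0,0,255),(0,0,255),(255,0,0)])])
crop(s,180,330,80,90,7,"pics/l2.png",[(proj(s,q),c) for q,c in zip(L,[(0,0,255),(0,0,255),(255,0,0)])])
import cv2
a=cv2.imread("pics/l1.png");b=cv2.imread("pics/l2.png"); cv2.imwrite(sys.argv[4],np.hstack([cv2.resize(a,(390,500)),cv2.resize(b,(390,500))]) if 0 else np.hstack([a[:600],b[:600,:]])[:, :800] if 0 else cv2.resize(np.hstack([a,b]),None,fx=.75,fy=.75))
E
python3 lampchk.py 14 0 0 pics/l3.png
```

```text
now [551.4 135.8 130.5] 91.6 F [ 0.6  0.3 -0. ] w 91.2 t 25.4
{"dx":-1.0,"dy":-0.02,"dz":0.08,"yaw":0.53},
{"dx":-1.0,"dy":0.06,"dz":0.08,"yaw":0.0},
{"dx":-1.0,"dy":0.07,"dz":0.08,"yaw":0.0},
{"dx":-1.0,"dy":0.06,"dz":0.07,"yaw":0.0},
{"dx":-1.0,"dy":0.07,"dz":0.08,"yaw":0.0},
{"dx":-1.0,"dy":0.06,"dz":0.07,"yaw":0.0},
{"dx":-1.0,"dy":0.07,"dz":0.08,"yaw":0.0},
{"dx":-1.0,"dy":0.06,"dz":0.07,"yaw":0.0},
{"dx":-1.0,"dy":0.07,"dz":0.08,"yaw":0.0},
{"dx":-1.0,"dy":0.06,"dz":0.07,"yaw":0.0},
{"dx":-1.0,"dy":0.07,"dz":0.08,"yaw":0.0},
{"dx":-1.0,"dy":0.06,"dz":0.07,"yaw":0.0},
{"dx":-1.0,"dy":0.07,"dz":0.08,"yaw":0.0},
{"dx":-0.47,"dy":0.03,"dz":0.03,"yaw":0.0},
end [ 554.8 -134.1  110.1] 87.0
```

View pics/l3.png

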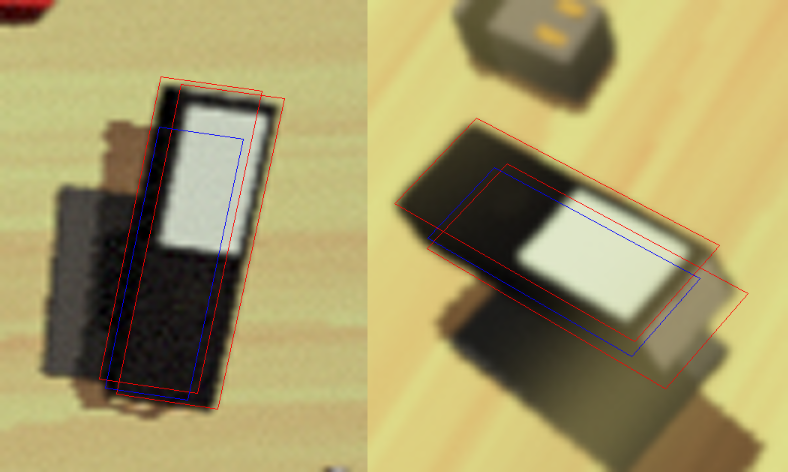

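Overlay agrees with the lamp lying flat, centre about 11–12 mm up-slope and aligned. Next is pack A.

Emit:
drive_tool(moves=[{"claw": -1, "dx": -1, "dy": 0, "dz": 0, "yaw": 0.4}, {"claw": -1, "dx": -1, "dy": 0.05, "dz": 0, "yaw": 0}, {"claw": -1, "dx": -1, "dy": 0.05, "dz": 0, "yaw": 0}, {"claw": -1, "dx": -1, "dy": 0.05, "dz": 0, "yaw": 0}, {"claw": -1, "dx": -1, "dy": 0.05, "dz": 0, "yaw": 0}])

```text
time_s: 26.12
ee_pos: [553.6, 32.6, 131.7]
ee_rot: [179.4, 0.8, 88.2]
force: [0.2, -0.2, 0.1]
gripper_width: 91.0
```

Emit:
drive_tool(moves=[{"claw": -1, "dx": -1, "dy": 0.05, "dz": 0, "yaw": 0}, {"claw": -1, "dx": -1, "dy": 0.05, "dz": 0, "yaw": 0}, {"claw": -1, "dx": -1, "dy": 0.05, "dz": 0, "yaw": 0}, {"claw": -1, "dx": -1, "dy": 0.05, "dz": 0.2, "yaw": 0}, {"claw": -1, "dx": -1, "dy": 0.05, "dz": 0.5, "yaw": 0}])

```text
time_s: 26.75
ee_pos: [554.9, -77.0, 120.0]
ee_rot: [179.2, 0.8, 88.0]
force: [0.4, -0.1, 0.0]
gripper_width: 91.1
```

```bash
python3 plan.py 554.7 -134 60 88 40
```

```text
now [554.9 -77.  120. ] 88.0 F [ 0.4 -0.1  0. ] w 91.1 t 26.75
{"dx":-0.95,"dy":0.03,"dz":1.0,"yaw":-0.0},
{"dx":-0.95,"dy":0.03,"dz":1.0,"yaw":-0.0},
{"dx":-0.95,"dy":0.03,"dz":1.0,"yaw":-0.0},
end [ 554.7 -134.    60. ] 88.0
```

Emit:
drive_tool(moves=[{"claw": -1, "dx": -0.9, "dy": 0, "dz": 0.6, "yaw": 0}, {"claw": -1, "dx": -0.9, "dy": 0, "dz": 0.8, "yaw": 0}, {"claw": -1, "dx": -0.8, "dy": 0, "dz": 0.8, "yaw": 0}, {"claw": -1, "dx": 0, "dy": 0, "dz": 0.3, "yaw": 0}, {"claw": -1, "dx": 0, "dy": 0, "dz": 0, "yaw": 0}])

```text
time_s: 27.38
ee_pos: [552.0, -135.1, 66.3]
ee_rot: [179.4, 0.8, 87.8]
force: [-0.4, -0.2, 0.1]
gripper_width: 91.4
```

```bash
python3 plan.py 554.7 -134 12 88 40; python3 - <<'E'
from h import *
s=grab_frame("scene")
crop(s,190,210,190,160,4,"pics/b7.png")
E
```

```text
now [ 552.  -135.1   66.3] 87.8 F [-0.4 -0.2  0.1] w 91.4 t 27.38
{"dx":0.02,"dy":0.05,"dz":1.0,"yaw":-0.02},
{"dx":0.02,"dy":0.05,"dz":1.0,"yaw":-0.0},
{"dx":0.02,"dy":0.04,"dz":0.71,"yaw":-0.0},
end [ 554.8 -134.    12.1] 88.0
```

View pics/b7.png

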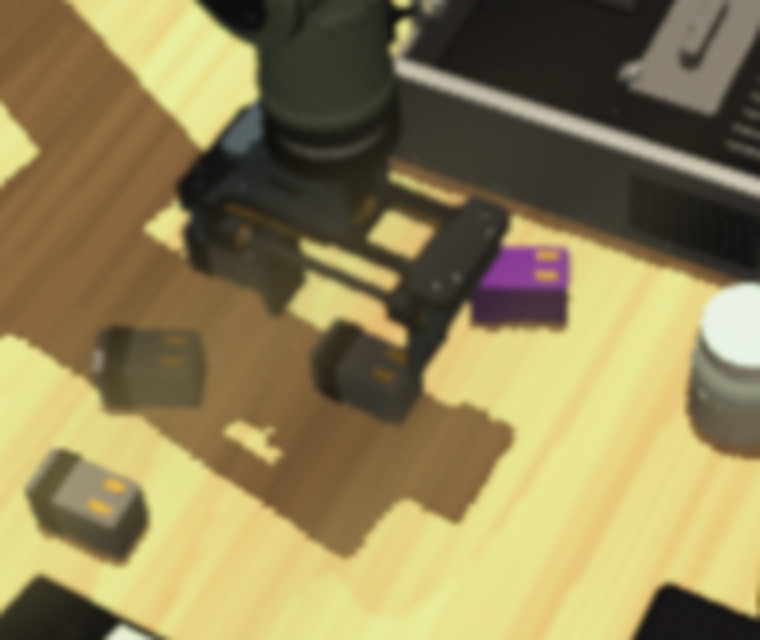

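Emit:
drive_tool(moves=[{"claw": -1, "dx": 0.05, "dy": 0.05, "dz": 0.9, "yaw": 0}, {"claw": -1, "dx": 0, "dy": 0.05, "dz": 0.9, "yaw": 0}, {"claw": -1, "dx": 0, "dy": 0, "dz": 0.5, "yaw": 0}, {"claw": -1, "dx": 0, "dy": 0, "dz": 0.1, "yaw": 0}, {"claw": 0, "dx": 0, "dy": 0, "dz": 0, "yaw": 0}])

```text
time_s: 28.05
ee_pos: [557.8, -132.7, 20.5]
ee_rot: [179.0, 0.8, 88.0]
force: [-0.6, -0.0, 0.5]
gripper_width: 84.1
```

Emit:
drive_tool(moves=[{"claw": 1, "dx": 0, "dy": 0, "dz": 0, "yaw": 0}, {"claw": 1, "dx": 0, "dy": 0, "dz": 0, "yaw": 0}])

```text
time_s: 28.3
ee_pos: [558.0, -132.7, 21.4]
ee_rot: [178.9, 0.8, 88.0]
force: [-1.5, 0.3, -0.6]
gripper_width: 64.0
```

Grip is too high on the pack at z 21. Reopening, lowering and closing again.

Emit:
drive_tool(moves=[{"claw": -0.7, "dx": 0, "dy": 0, "dz": 0, "yaw": 0}, {"claw": -0.7, "dx": 0, "dy": 0, "dz": 0.2, "yaw": 0}, {"claw": -0.7, "dx": 0, "dy": 0, "dz": 0.4, "yaw": 0}, {"claw": -0.7, "dx": 0, "dy": 0, "dz": 0, "yaw": 0}])

```text
time_s: 28.8
ee_pos: [558.6, -133.0, 9.0]
ee_rot: [178.8, 0.8, 88.0]
force: [-0.1, 1.1, 0.4]
gripper_width: 77.3
```

Emit:
drive_tool(moves=[{"claw": 1, "dx": 0, "dy": 0, "dz": -0.1, "yaw": 0}, {"claw": 1, "dx": 0, "dy": 0, "dz": 0, "yaw": 0}, {"claw": 1, "dx": 0, "dy": 0, "dz": 0, "yaw": 0}, {"claw": 1, "dx": 0, "dy": 0, "dz": -0.5, "yaw": 0}, {"claw": 1, "dx": 0, "dy": 0, "dz": -1, "yaw": 0}])

```text
time_s: 29.42
ee_pos: [556.1, -132.1, 40.2]
ee_rot: [179.2, 0.8, 88.0]
force: [0.4, 0.1, -2.6]
gripper_width: 63.9
```

Emit:
drive_tool(moves=[{"claw": 1, "dx": 0, "dy": 0, "dz": -1, "yaw": 0}, {"claw": 1, "dx": 0, "dy": 0, "dz": -1, "yaw": 0}, {"claw": 1, "dx": 0.3, "dy": 0, "dz": -1, "yaw": -0.4}, {"claw": 1, "dx": 0.7, "dy": 0, "dz": -1, "yaw": 0}, {"claw": 1, "dx": 1, "dy": 0, "dz": -0.5, "yaw": 0}])

```text
time_s: 30.05
ee_pos: [553.4, -90.5, 134.6]
ee_rot: [179.2, 0.8, 91.4]
force: [1.2, 0.7, -2.5]
gripper_width: 64.2
```

```bash
python3 plan.py 548 192.4 130 91.6 40;  python3 - <<'E'
from h import *
s=grab_frame("scene")
crop(s,190,160,190,160,4,"pics/b8.png")
E
```

```text
now [553.4 -90.5 134.6] 91.4 F [ 1.2  0.7 -2.5] w 64.2 t 30.05
{"dx":1.0,"dy":0.01,"dz":0.02,"yaw":-0.02},
{"dx":1.0,"dy":0.01,"dz":0.02,"yaw":0.0},
{"dx":1.0,"dy":0.01,"dz":0.02,"yaw":0.0},
{"dx":1.0,"dy":0.01,"dz":0.02,"yaw":0.0},
{"dx":1.0,"dy":0.01,"dz":0.01,"yaw":0.0},
{"dx":1.0,"dy":0.01,"dz":0.02,"yaw":0.0},
{"dx":1.0,"dy":0.01,"dz":0.01,"yaw":0.0},
{"dx":1.0,"dy":0.01,"dz":0.02,"yaw":0.0},
{"dx":1.0,"dy":0.01,"dz":0.01,"yaw":0.0},
{"dx":1.0,"dy":0.01,"dz":0.02,"yaw":0.0},
{"dx":1.0,"dy":0.01,"dz":0.01,"yaw":0.0},
{"dx":1.0,"dy":0.0,"dz":0.02,"yaw":0.0},
{"dx":1.0,"dy":0.01,"dz":0.01,"yaw":0.0},
{"dx":1.0,"dy":0.0,"dz":0.02,"yaw":0.0},
{"dx":0.15,"dy":0.0,"dz":-0.0,"yaw":0.0},
end [547.9 192.5 130. ] 91.6
```

View pics/b8.png

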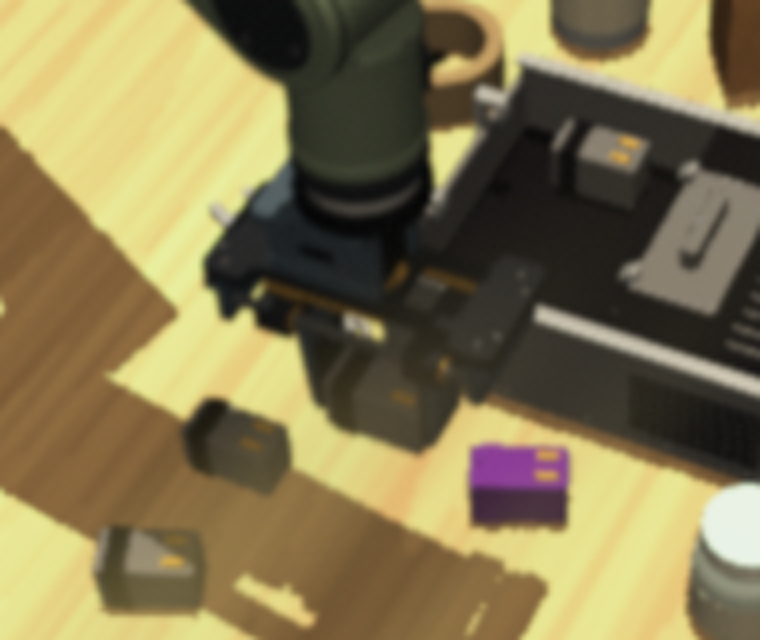

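Emit:
drive_tool(moves=[{"claw": 1, "dx": 1, "dy": 0.05, "dz": 0, "yaw": 0}, {"claw": 1, "dx": 1, "dy": 0.05, "dz": -0.05, "yaw": 0}, {"claw": 1, "dx": 1, "dy": 0.05, "dz": -0.05, "yaw": 0}, {"claw": 1, "dx": 1, "dy": 0.05, "dz": -0.05, "yaw": 0}, {"claw": 1, "dx": 1, "dy": 0.05, "dz": -0.05, "yaw": 0}])

```text
time_s: 30.72
ee_pos: [552.9, 17.5, 136.4]
ee_rot: [179.4, 0.7, 91.6]
force: [-0.5, 0.3, -4.0]
gripper_width: 64.3
```

Emit:
drive_tool(moves=[{"claw": 1, "dx": 1, "dy": 0.05, "dz": -0.05, "yaw": 0}, {"claw": 1, "dx": 1, "dy": 0.05, "dz": -0.05, "yaw": 0}, {"claw": 1, "dx": 1, "dy": 0.05, "dz": -0.05, "yaw": 0}, {"claw": 1, "dx": 1, "dy": 0.05, "dz": -0.05, "yaw": 0}, {"claw": 1, "dx": 1, "dy": 0.05, "dz": -0.05, "yaw": 0}])

```text
time_s: 31.35
ee_pos: [551.4, 123.5, 137.4]
ee_rot: [179.8, 0.7, 91.7]
force: [-0.4, -1.3, -1.8]
gripper_width: 64.2
```

```bash
python3 plan.py 548 192.4 130 91.6 40
```

```text
now [551.4 123.5 137.4] 91.7 F [-0.4 -1.3 -1.8] w 64.2 t 31.35
{"dx":1.0,"dy":-0.02,"dz":0.11,"yaw":0.01},
{"dx":1.0,"dy":-0.02,"dz":0.11,"yaw":0.0},
{"dx":1.0,"dy":-0.02,"dz":0.1,"yaw":0.0},
{"dx":0.45,"dy":-0.01,"dz":0.05,"yaw":0.0},
end [548.  192.4 130. ] 91.6
```

Emit:
drive_tool(moves=[{"claw": 1, "dx": 1, "dy": -0.05, "dz": 0, "yaw": 0}, {"claw": 1, "dx": 1, "dy": -0.05, "dz": 0, "yaw": 0}, {"claw": 1, "dx": 0.7, "dy": 0, "dz": 0, "yaw": 0}, {"claw": 1, "dx": 0.3, "dy": 0, "dz": 0.2, "yaw": 0}, {"claw": 1, "dx": 0, "dy": 0, "dz": 0.3, "yaw": 0}])

```text
time_s: 31.98
ee_pos: [546.9, 188.6, 125.8]
ee_rot: [179.8, 0.8, 91.9]
force: [0.5, -0.2, -3.1]
gripper_width: 64.3
```

```bash
python3 plan.py 548 192.4 60 91.6 40;  python3 - <<'E'
from h import *
s=grab_frame("scene");t=grab_frame("top")
crop(s,260,110,190,160,4,"pics/b9.png")
E
```

```text
now [546.9 188.6 125.8] 91.9 F [ 0.5 -0.2 -3.1] w 64.3 t 31.98
{"dx":0.06,"dy":0.02,"dz":1.0,"yaw":0.03},
{"dx":0.06,"dy":0.02,"dz":1.0,"yaw":-0.0},
{"dx":0.05,"dy":0.02,"dz":1.0,"yaw":-0.0},
{"dx":0.02,"dy":0.0,"dz":0.29,"yaw":-0.0},
end [548.  192.4  60. ] 91.6
```

View pics/b9.png

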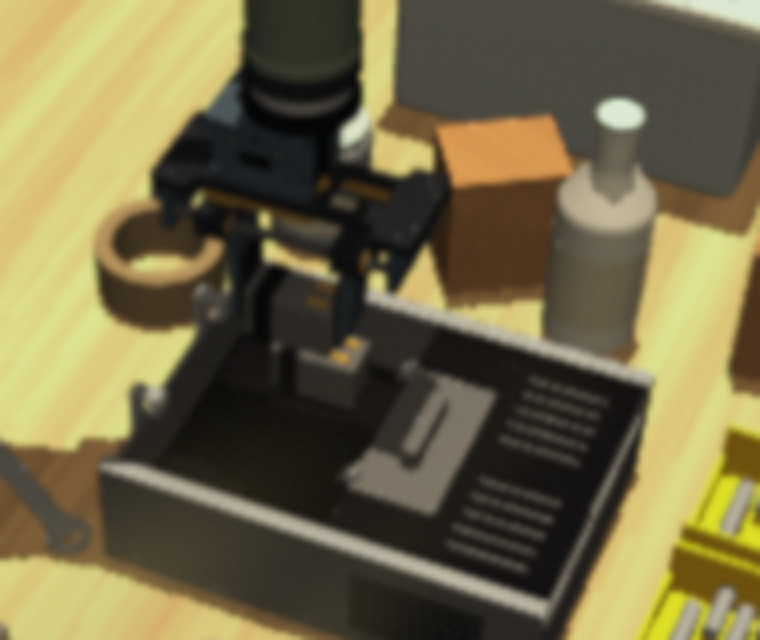

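```bash
cat > ov.py <<'E'
from h import *
import sys
# args: scene/top x0 y0 w h s out then triples x y yaw z0
n,x0,y0,w,h,s,out=sys.argv[1:8]; f=grab_frame(n); L=[]
v=[float(a) for a in sys.argv[8:]]
for i in range(0,len(v),4):
    for q in box(v[i:i+2],v[i+2],64,34,v[i+3],v[i+3]+40): L.append((proj(f,q),(0,0,255)))
crop(f,int(x0),int(y0),int(w),int(h),float(s),out,L)
E
python3 ov.py scene 300 160 90 70 8 pics/c1.png 547 231.4 1.6 26 548 192 1.6 113
```

```text
(no output)
```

View pics/c1.png

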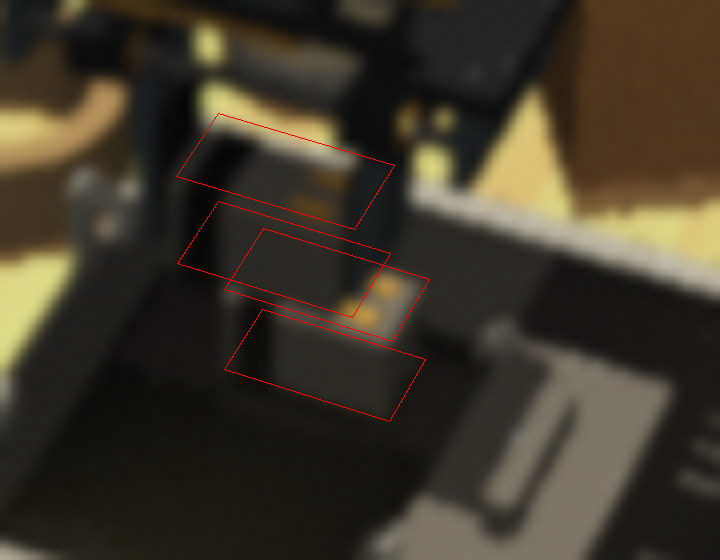

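Overlay fits the placed pack within about 1 mm. Lowering the second one.

Emit:
drive_tool(moves=[{"claw": 1, "dx": 0.15, "dy": 0, "dz": 0.6, "yaw": 0}, {"claw": 1, "dx": 0.05, "dy": 0, "dz": 0.8, "yaw": 0}, {"claw": 1, "dx": 0, "dy": 0, "dz": 0.8, "yaw": 0}, {"claw": 1, "dx": 0, "dy": 0, "dz": 0.7, "yaw": 0}, {"claw": 1, "dx": 0, "dy": 0, "dz": 0.4, "yaw": 0}])

```text
time_s: 32.75
ee_pos: [546.5, 189.5, 54.6]
ee_rot: [180.0, 0.8, 91.7]
force: [0.8, 1.4, -3.1]
gripper_width: 64.0
```

Emit:
drive_tool(moves=[{"claw": 1, "dx": 0, "dy": 0, "dz": 0.3, "yaw": 0}, {"claw": 1, "dx": 0, "dy": 0, "dz": 0.2, "yaw": 0}, {"claw": 1, "dx": 0, "dy": 0, "dz": 0.1, "yaw": 0}])

```text
time_s: 33.12
ee_pos: [546.7, 189.3, 41.5]
ee_rot: [180.0, 0.8, 91.7]
force: [-0.1, -0.0, -2.9]
gripper_width: 64.1
```

Emit:
drive_tool(moves=[{"claw": 1, "dx": 0, "dy": 0, "dz": 0.15, "yaw": 0}, {"claw": 1, "dx": 0, "dy": 0, "dz": 0.1, "yaw": 0}, {"claw": 1, "dx": 0, "dy": 0, "dz": 0.1, "yaw": 0}])

```text
time_s: 33.5
ee_pos: [546.9, 189.4, 37.0]
ee_rot: [179.9, 0.8, 91.7]
force: [-5.8, -1.3, 10.1]
gripper_width: 64.0
```

Floor contact. Releasing, lifting and heading for pack C (431.8,-84).

Emit:
drive_tool(moves=[{"claw": -0.8, "dx": 0, "dy": 0, "dz": 0, "yaw": 0}, {"claw": -0.8, "dx": 0, "dy": 0, "dz": 0, "yaw": 0}, {"claw": -0.8, "dx": 0, "dy": 0, "dz": -0.6, "yaw": 0}, {"claw": -0.8, "dx": 0, "dy": 0, "dz": -1, "yaw": 0}, {"claw": -0.8, "dx": 0, "dy": 0, "dz": -1, "yaw": 0}])

```text
time_s: 34.12
ee_pos: [547.5, 190.4, 91.9]
ee_rot: [179.8, 0.8, 91.7]
force: [-0.5, -0.2, -0.4]
gripper_width: 82.1
```

Emit:
drive_tool(moves=[{"claw": -1, "dx": -0.6, "dy": 0, "dz": -1, "yaw": 0}, {"claw": -1, "dx": -1, "dy": 0, "dz": -0.7, "yaw": 0}, {"claw": -1, "dx": -1, "dy": 0, "dz": 0, "yaw": 0}, {"claw": -1, "dx": -1, "dy": 0, "dz": 0, "yaw": 0}, {"claw": -1, "dx": -1, "dy": 0, "dz": 0, "yaw": 0}])

```text
time_s: 34.75
ee_pos: [551.0, 94.5, 130.6]
ee_rot: [179.6, 0.7, 91.7]
force: [-0.1, 0.3, 0.5]
gripper_width: 91.2
```

```bash
python3 plan.py 431.8 -84 110 90 40;python3 ov.py top 330 200 130 120 6 pics/c2.png 431.8 -84 0 0 431.5 -190 22.5 0 450.8 -288 0 0 
```

```text
now [551.   94.5 130.6] 91.7 F [-0.1  0.3  0.5] w 91.2 t 34.75
{"dx":-1.0,"dy":-0.71,"dz":0.12,"yaw":0.2},
{"dx":-1.0,"dy":-0.67,"dz":0.12,"yaw":0.0},
{"dx":-1.0,"dy":-0.67,"dz":0.11,"yaw":0.0},
{"dx":-1.0,"dy":-0.67,"dz":0.12,"yaw":0.0},
{"dx":-1.0,"dy":-0.67,"dz":0.11,"yaw":0.0},
{"dx":-1.0,"dy":-0.67,"dz":0.12,"yaw":0.0},
{"dx":-1.0,"dy":-0.67,"dz":0.11,"yaw":0.0},
{"dx":-1.0,"dy":-0.66,"dz":0.12,"yaw":0.0},
{"dx":-0.9,"dy":-0.61,"dz":0.1,"yaw":0.0},
end [431.7 -83.9 110. ] 90.0
```

View pics/c2.png

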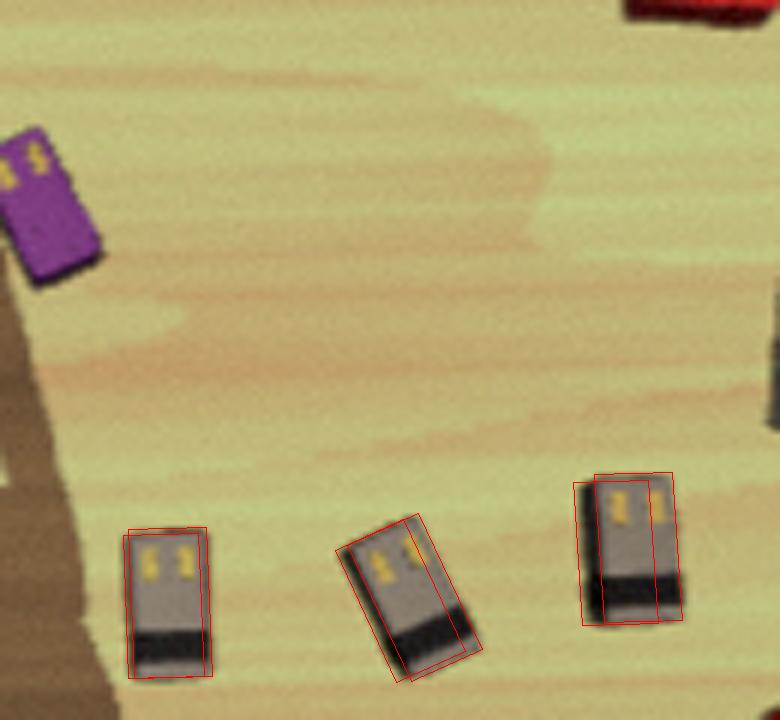

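Emit:
drive_tool(moves=[{"claw": -1, "dx": -1, "dy": -0.6, "dz": 0, "yaw": 0.2}, {"claw": -1, "dx": -1, "dy": -0.6, "dz": 0, "yaw": 0}, {"claw": -1, "dx": -1, "dy": -0.6, "dz": 0, "yaw": 0}, {"claw": -1, "dx": -1, "dy": -0.6, "dz": 0, "yaw": 0}, {"claw": -1, "dx": -1, "dy": -0.6, "dz": 0.1, "yaw": 0}])

```text
time_s: 35.42
ee_pos: [487.3, -13.5, 126.8]
ee_rot: [179.8, 0.8, 89.9]
force: [-0.5, 0.2, 0.1]
gripper_width: 91.2
```

```bash
python3 plan.py 431.8 -84 90 90 40
```

```text
now [487.3 -13.5 126.8] 89.9 F [-0.5  0.2  0.1] w 91.2 t 35.42
{"dx":-1.0,"dy":-0.79,"dz":0.52,"yaw":-0.01},
{"dx":-1.0,"dy":-0.79,"dz":0.52,"yaw":-0.0},
{"dx":-1.0,"dy":-0.78,"dz":0.52,"yaw":-0.0},
{"dx":-0.53,"dy":-0.42,"dz":0.28,"yaw":-0.0},
end [431.7 -84.1  90. ] 90.0
```

Emit:
drive_tool(moves=[{"claw": -1, "dx": -0.9, "dy": -0.7, "dz": 0.5, "yaw": 0}, {"claw": -1, "dx": -0.9, "dy": -0.7, "dz": 0.5, "yaw": 0}, {"claw": -1, "dx": -0.8, "dy": -0.7, "dz": 0.6, "yaw": 0}, {"claw": -1, "dx": -0.5, "dy": -0.3, "dz": 0.6, "yaw": 0}, {"claw": -1, "dx": -0.1, "dy": 0, "dz": 0.4, "yaw": 0}])

```text
time_s: 36.05
ee_pos: [434.9, -82.5, 73.3]
ee_rot: [179.8, 0.7, 89.8]
force: [0.2, -0.3, 0.1]
gripper_width: 91.4
```

```bash
python3 plan.py 431.8 -84 12 90 40
```

```text
now [434.9 -82.5  73.3] 89.8 F [ 0.2 -0.3  0.1] w 91.4 t 36.05
{"dx":-0.02,"dy":-0.05,"dz":1.0,"yaw":-0.02},
{"dx":-0.03,"dy":-0.05,"dz":1.0,"yaw":-0.0},
{"dx":-0.02,"dy":-0.05,"dz":1.0,"yaw":-0.0},
{"dx":-0.0,"dy":-0.0,"dz":0.07,"yaw":-0.0},
end [431.9 -83.9  11.9] 90.0
```

Emit:
drive_tool(moves=[{"claw": -1, "dx": -0.05, "dy": -0.1, "dz": 0.9, "yaw": 0}, {"claw": -1, "dx": 0, "dy": -0.05, "dz": 0.9, "yaw": 0}, {"claw": -1, "dx": 0, "dy": 0, "dz": 0.9, "yaw": 0}, {"claw": -1, "dx": 0, "dy": 0, "dz": 0.2, "yaw": 0}, {"claw": -1, "dx": 0, "dy": 0, "dz": 0, "yaw": 0}])

```text
time_s: 36.67
ee_pos: [435.3, -83.8, 12.9]
ee_rot: [179.7, 0.7, 89.9]
force: [0.6, 0.8, 0.1]
gripper_width: 91.3
```

Emit:
drive_tool(moves=[{"claw": 1, "dx": 0, "dy": -0.15, "dz": 0.1, "yaw": 0}, {"claw": 1, "dx": 0, "dy": 0, "dz": 0, "yaw": 0}, {"claw": 1, "dx": 0, "dy": 0, "dz": 0, "yaw": 0}, {"claw": 1, "dx": 0, "dy": 0, "dz": 0, "yaw": 0}, {"claw": 1, "dx": 0, "dy": 0, "dz": -0.5, "yaw": 0}])

```text
time_s: 37.3
ee_pos: [432.0, -83.5, 21.8]
ee_rot: [179.7, 0.7, 89.9]
force: [-0.7, -1.0, -1.5]
gripper_width: 63.6
```

Emit:
drive_tool(moves=[{"claw": 1, "dx": 0, "dy": 0, "dz": -1, "yaw": 0}, {"claw": 1, "dx": 0, "dy": 0, "dz": -1, "yaw": 0}, {"claw": 1, "dx": 0, "dy": 0, "dz": -1, "yaw": 0}, {"claw": 1, "dx": 0.3, "dy": 0.3, "dz": -1, "yaw": -0.2}, {"claw": 1, "dx": 0.6, "dy": 0.6, "dz": -1, "yaw": 0}])

```text
time_s: 37.92
ee_pos: [447.6, -63.9, 126.3]
ee_rot: [179.8, 0.7, 91.6]
force: [0.3, 0.3, -2.5]
gripper_width: 64.0
```

```bash
python3 plan.py 549 151 135 91.6 40; python3 - <<'E'
from h import *
s=grab_frame("scene")
crop(s,190,150,190,180,4,"pics/d1.png")
E
```

```text
now [447.6 -63.9 126.3] 91.6 F [ 0.3  0.3 -2.5] w 64.0 t 37.92
{"dx":1.0,"dy":0.51,"dz":-0.04,"yaw":-0.0},
{"dx":1.0,"dy":0.51,"dz":-0.04,"yaw":-0.0},
{"dx":1.0,"dy":0.5,"dz":-0.04,"yaw":-0.0},
{"dx":1.0,"dy":0.51,"dz":-0.04,"yaw":-0.0},
{"dx":1.0,"dy":0.5,"dz":-0.04,"yaw":-0.0},
{"dx":1.0,"dy":0.51,"dz":-0.04,"yaw":-0.0},
{"dx":1.0,"dy":0.5,"dz":-0.04,"yaw":-0.0},
{"dx":1.0,"dy":0.51,"dz":-0.04,"yaw":-0.0},
{"dx":1.0,"dy":0.5,"dz":-0.04,"yaw":-0.0},
{"dx":1.0,"dy":0.51,"dz":-0.05,"yaw":-0.0},
{"dx":0.6,"dy":0.3,"dz":-0.02,"yaw":-0.0},
end [549.  151.  134.9] 91.6
```

View pics/d1.png

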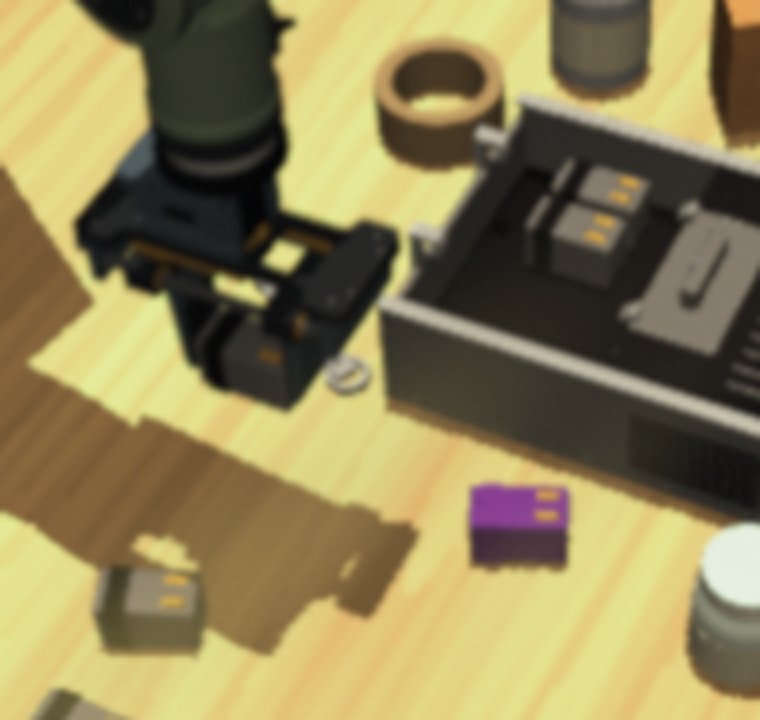

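Emit:
drive_tool(moves=[{"claw": 1, "dx": 1, "dy": 0.6, "dz": -0.5, "yaw": 0}, {"claw": 1, "dx": 1, "dy": 0.6, "dz": -0.3, "yaw": 0}, {"claw": 1, "dx": 1, "dy": 0.6, "dz": -0.1, "yaw": 0}, {"claw": 1, "dx": 1, "dy": 0.6, "dz": 0, "yaw": 0}, {"claw": 1, "dx": 1, "dy": 0.6, "dz": 0, "yaw": 0}])

```text
time_s: 38.6
ee_pos: [507.9, 40.1, 147.8]
ee_rot: [179.3, 0.8, 91.5]
force: [-0.3, -0.2, -2.8]
gripper_width: 64.5
```

Emit:
drive_tool(moves=[{"claw": 1, "dx": 1, "dy": 0.4, "dz": 0, "yaw": 0}, {"claw": 1, "dx": 1, "dy": 0.4, "dz": 0, "yaw": 0}, {"claw": 1, "dx": 1, "dy": 0.4, "dz": 0, "yaw": 0}, {"claw": 1, "dx": 1, "dy": 0.4, "dz": 0, "yaw": 0}, {"claw": 1, "dx": 0.6, "dy": 0.3, "dz": 0, "yaw": 0}])

```text
time_s: 39.22
ee_pos: [543.5, 136.4, 145.9]
ee_rot: [179.4, 0.8, 91.6]
force: [1.0, -0.4, -3.7]
gripper_width: 63.9
```

```bash
python3 plan.py 549 151 120 91.6 40
```

```text
now [543.5 136.4 145.9] 91.6 F [ 1.  -0.4 -3.7] w 63.9 t 39.23
{"dx":0.56,"dy":0.23,"dz":1.0,"yaw":-0.0},
{"dx":0.16,"dy":0.06,"dz":0.29,"yaw":-0.0},
end [548.9 150.9 120.1] 91.6
```

Emit:
drive_tool(moves=[{"claw": 1, "dx": 0.5, "dy": 0.2, "dz": 0.3, "yaw": 0}, {"claw": 1, "dx": 0.2, "dy": 0.1, "dz": 0.5, "yaw": 0}, {"claw": 1, "dx": 0, "dy": 0, "dz": 0.4, "yaw": 0}, {"claw": 1, "dx": 0, "dy": 0, "dz": 0, "yaw": 0}])

```text
time_s: 39.72
ee_pos: [549.1, 150.8, 119.0]
ee_rot: [179.6, 0.9, 91.6]
force: [0.1, -0.1, -1.3]
gripper_width: 63.9
```

```bash
python3 plan.py 549 151 60 91.6 40
```

```text
now [549.1 150.8 119. ] 91.6 F [ 0.1 -0.1 -1.3] w 63.9 t 39.73
{"dx":0.0,"dy":-0.0,"dz":1.0,"yaw":0.0},
{"dx":0.0,"dy":-0.0,"dz":1.0,"yaw":0.0},
{"dx":0.01,"dy":-0.01,"dz":0.95,"yaw":0.0},
end [548.9 151.   60. ] 91.6
```

Emit:
drive_tool(moves=[{"claw": 1, "dx": 0.03, "dy": 0, "dz": 0.8, "yaw": 0}, {"claw": 1, "dx": 0.03, "dy": 0, "dz": 0.8, "yaw": 0}, {"claw": 1, "dx": 0.03, "dy": 0, "dz": 0.8, "yaw": 0}, {"claw": 1, "dx": 0, "dy": 0, "dz": 0.7, "yaw": 0}, {"claw": 1, "dx": 0, "dy": 0, "dz": 0.4, "yaw": 0}])

```text
time_s: 40.35
ee_pos: [549.3, 149.9, 44.8]
ee_rot: [179.6, 0.9, 91.5]
force: [0.2, 0.3, -2.3]
gripper_width: 64.0
```

Emit:
drive_tool(moves=[{"claw": 1, "dx": 0, "dy": 0, "dz": 0.2, "yaw": 0}, {"claw": 1, "dx": 0, "dy": 0, "dz": 0.1, "yaw": 0}, {"claw": 1, "dx": 0, "dy": 0, "dz": 0.1, "yaw": 0}])

```text
time_s: 40.72
ee_pos: [549.4, 149.6, 37.9]
ee_rot: [179.6, 0.9, 91.5]
force: [-5.2, -2.3, 17.4]
gripper_width: 63.8
```

Contact. Releasing and going back for pack D (431.5,-190, yaw 22.5).

Emit:
drive_tool(moves=[{"claw": -0.8, "dx": 0, "dy": 0, "dz": 0, "yaw": 0}, {"claw": -0.8, "dx": 0, "dy": 0, "dz": 0, "yaw": 0}, {"claw": -0.8, "dx": 0, "dy": 0, "dz": -0.6, "yaw": 0}, {"claw": -0.8, "dx": 0, "dy": 0, "dz": -1, "yaw": 0}, {"claw": -0.8, "dx": 0, "dy": 0, "dz": -1, "yaw": 0}])

```text
time_s: 41.35
ee_pos: [550.2, 150.9, 93.7]
ee_rot: [179.4, 0.9, 91.5]
force: [0.5, 0.6, -0.4]
gripper_width: 81.8
```

Emit:
drive_tool(moves=[{"claw": -1, "dx": -0.6, "dy": 0, "dz": -1, "yaw": 0}, {"claw": -1, "dx": -1, "dy": 0, "dz": -0.7, "yaw": 0}, {"claw": -1, "dx": -1, "dy": -0.2, "dz": 0, "yaw": 0}, {"claw": -1, "dx": -1, "dy": -0.4, "dz": 0, "yaw": 0}, {"claw": -1, "dx": -1, "dy": -0.4, "dz": 0, "yaw": -0.5}])

```text
time_s: 41.98
ee_pos: [532.0, 54.5, 132.3]
ee_rot: [179.2, 0.9, 96.0]
force: [0.7, -0.1, -1.2]
gripper_width: 91.2
```

```bash
python3 plan.py 431.5 -190 110 112.5 40;python3 ov.py top 330 200 130 120 6 pics/c2.png 431.5 -190 22.5 0 450.8 -288 0 0;python3 ov.py scene 290 140 110 90 7 pics/c3.png  547 231.4 1.6 26 547 189.6 1.6 26 549.3 149.6 1.6 26
```

```text
now [532.   54.5 132.3] 96.0 F [ 0.7 -0.1 -1.2] w 91.2 t 41.98
{"dx":-1.0,"dy":-0.54,"dz":0.1,"yaw":-1.0},
{"dx":-1.0,"dy":-0.75,"dz":0.11,"yaw":-0.92},
{"dx":-1.0,"dy":-0.99,"dz":0.12,"yaw":-0.0},
{"dx":-1.0,"dy":-1.0,"dz":0.12,"yaw":-0.0},
{"dx":-1.0,"dy":-0.99,"dz":0.12,"yaw":-0.0},
{"dx":-1.0,"dy":-1.0,"dz":0.12,"yaw":-0.0},
{"dx":-1.0,"dy":-0.99,"dz":0.12,"yaw":-0.0},
{"dx":-1.0,"dy":-1.0,"dz":0.11,"yaw":-0.0},
{"dx":-1.0,"dy":-0.99,"dz":0.12,"yaw":-0.0},
{"dx":-0.68,"dy":-0.68,"dz":0.07,"yaw":-0.0},
end [ 431.5 -190.   110.1] 112.5
```

View pics/c2.png

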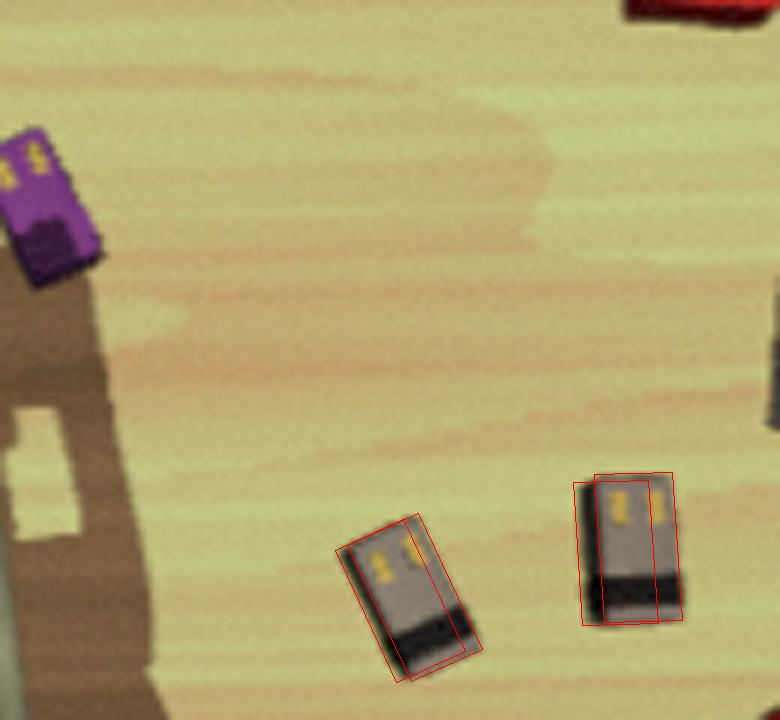

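View pics/c3.png

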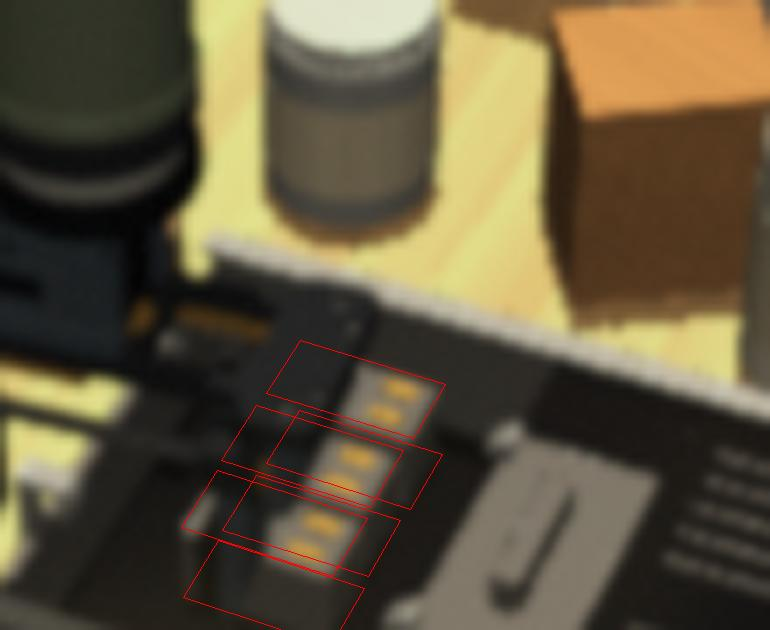

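Three packs are seated and D is where expected. Moving to it.

Emit:
drive_tool(moves=[{"claw": -1, "dx": -1, "dy": -0.5, "dz": 0, "yaw": -1}, {"claw": -1, "dx": -1, "dy": -0.7, "dz": 0, "yaw": -0.9}, {"claw": -1, "dx": -1, "dy": -0.9, "dz": 0, "yaw": 0}, {"claw": -1, "dx": -1, "dy": -0.9, "dz": 0, "yaw": 0}, {"claw": -1, "dx": -1, "dy": -0.9, "dz": 0, "yaw": 0}])

```text
time_s: 42.7
ee_pos: [484.7, -68.9, 130.3]
ee_rot: [179.8, 0.9, 112.4]
force: [0.2, -1.1, 0.5]
gripper_width: 91.0
```

```bash
python3 plan.py 431.5 -190 90 112.5 40
```

```text
now [484.7 -68.9 130.3] 112.4 F [ 0.2 -1.1  0.5] w 91.0 t 42.7
{"dx":-0.96,"dy":-1.0,"dz":0.42,"yaw":-0.01},
{"dx":-0.96,"dy":-1.0,"dz":0.42,"yaw":-0.0},
{"dx":-0.96,"dy":-1.0,"dz":0.43,"yaw":-0.0},
{"dx":-0.96,"dy":-1.0,"dz":0.42,"yaw":-0.0},
{"dx":-0.74,"dy":-0.77,"dz":0.33,"yaw":-0.0},
end [ 431.5 -190.    89.9] 112.5
```

Emit:
drive_tool(moves=[{"claw": -1, "dx": -0.95, "dy": -0.95, "dz": 0.4, "yaw": 0}, {"claw": -1, "dx": -0.95, "dy": -0.95, "dz": 0.4, "yaw": 0}, {"claw": -1, "dx": -0.95, "dy": -0.95, "dz": 0.4, "yaw": 0}, {"claw": -1, "dx": -0.9, "dy": -0.9, "dz": 0.5, "yaw": 0}, {"claw": -1, "dx": -0.5, "dy": -0.5, "dz": 0.5, "yaw": 0}])

```text
time_s: 43.32
ee_pos: [435.3, -184.0, 84.3]
ee_rot: [179.8, 0.7, 111.9]
force: [0.6, -0.2, -0.6]
gripper_width: 91.4
```

```bash
python3 plan.py 431.5 -190 60 112.5 40
```

```text
now [ 435.3 -184.    84.3] 111.9 F [ 0.6 -0.2 -0.6] w 91.4 t 43.33
{"dx":-0.17,"dy":-0.24,"dz":1.0,"yaw":-0.06},
{"dx":-0.03,"dy":-0.05,"dz":0.22,"yaw":-0.0},
end [ 431.5 -189.9   59.9] 112.5
```

Emit:
drive_tool(moves=[{"claw": -1, "dx": -0.2, "dy": -0.25, "dz": 0.6, "yaw": -0.1}, {"claw": -1, "dx": -0.05, "dy": -0.05, "dz": 0.8, "yaw": 0}, {"claw": -1, "dx": 0, "dy": 0, "dz": 0.8, "yaw": 0}, {"claw": -1, "dx": 0, "dy": 0, "dz": 0.7, "yaw": 0}, {"claw": -1, "dx": 0, "dy": 0, "dz": 0.3, "yaw": 0}])

```text
time_s: 43.95
ee_pos: [431.5, -190.5, 15.6]
ee_rot: [179.8, 0.6, 112.8]
force: [0.2, 1.0, -0.5]
gripper_width: 91.2
```

```bash
python3 plan.py 431.5 -190 12 112.5 40;python3 - <<'E'
from h import *
s=grab_frame("scene")
crop(s,170,220,160,130,4.5,"pics/d2.png")
E
```

```text
now [ 431.5 -190.5   15.6] 112.8 F [ 0.2  1.  -0.5] w 91.2 t 43.95
{"dx":0.02,"dy":0.01,"dz":0.18,"yaw":0.04},
end [ 431.5 -190.1   12. ] 112.5
```

View pics/d2.png

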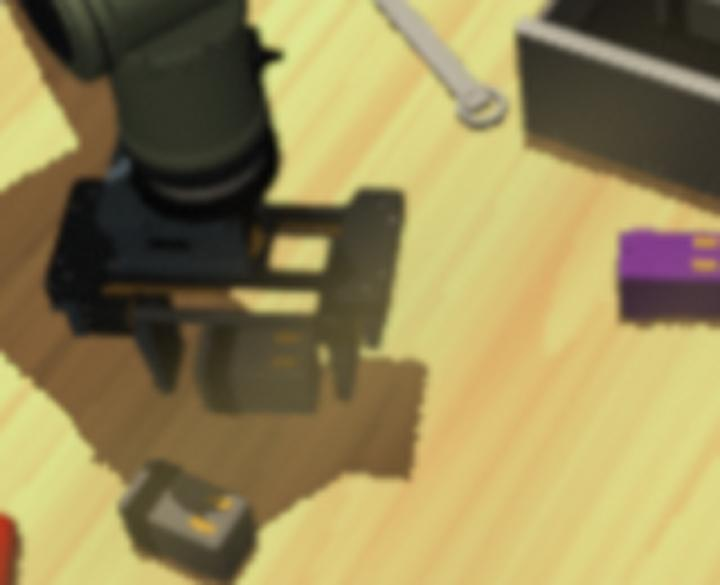

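Emit:
drive_tool(moves=[{"claw": 0, "dx": 0, "dy": 0, "dz": 0.15, "yaw": 0}, {"claw": 1, "dx": 0, "dy": 0, "dz": 0, "yaw": 0}, {"claw": 1, "dx": 0, "dy": 0, "dz": 0, "yaw": 0}, {"claw": 1, "dx": 0, "dy": 0, "dz": 0, "yaw": 0}, {"claw": 1, "dx": 0, "dy": 0, "dz": -0.5, "yaw": 0}])

```text
time_s: 44.62
ee_pos: [431.2, -190.0, 22.6]
ee_rot: [179.9, 0.5, 112.9]
force: [-0.5, 0.0, -2.4]
gripper_width: 63.6
```

Emit:
drive_tool(moves=[{"claw": 1, "dx": 0, "dy": 0, "dz": -1, "yaw": 0}, {"claw": 1, "dx": 0, "dy": 0, "dz": -1, "yaw": 0}, {"claw": 1, "dx": 0.3, "dy": 0.3, "dz": -1, "yaw": 0.5}, {"claw": 1, "dx": 0.6, "dy": 0.6, "dz": -1, "yaw": 1}, {"claw": 1, "dx": 1, "dy": 0.6, "dz": -1, "yaw": 0.9}])

```text
time_s: 45.25
ee_pos: [449.1, -144.2, 127.6]
ee_rot: [179.7, 0.4, 91.4]
force: [-1.1, 0.2, -2.4]
gripper_width: 63.7
```

```bash
python3 plan.py 550 111.5 140 91.6 40; python3 - <<'E'
from h import *
s=grab_frame("scene")
crop(s,170,200,160,130,4.5,"pics/d2.png")
E
```

```text
now [ 449.1 -144.2  127.6] 91.4 F [-1.1  0.2 -2.4] w 63.7 t 45.25
{"dx":1.0,"dy":0.42,"dz":-0.05,"yaw":-0.02},
{"dx":1.0,"dy":0.43,"dz":-0.05,"yaw":-0.0},
{"dx":1.0,"dy":0.43,"dz":-0.05,"yaw":-0.0},
{"dx":1.0,"dy":0.43,"dz":-0.05,"yaw":-0.0},
{"dx":1.0,"dy":0.43,"dz":-0.05,"yaw":-0.0},
{"dx":1.0,"dy":0.42,"dz":-0.05,"yaw":-0.0},
{"dx":1.0,"dy":0.43,"dz":-0.05,"yaw":-0.0},
{"dx":1.0,"dy":0.42,"dz":-0.05,"yaw":-0.0},
{"dx":1.0,"dy":0.43,"dz":-0.05,"yaw":-0.0},
{"dx":1.0,"dy":0.42,"dz":-0.05,"yaw":-0.0},
{"dx":1.0,"dy":0.43,"dz":-0.05,"yaw":-0.0},
{"dx":1.0,"dy":0.42,"dz":-0.04,"yaw":-0.0},
{"dx":0.65,"dy":0.28,"dz":-0.03,"yaw":-0.0},
end [550.  111.6 140. ] 91.6
```

View pics/d2.png

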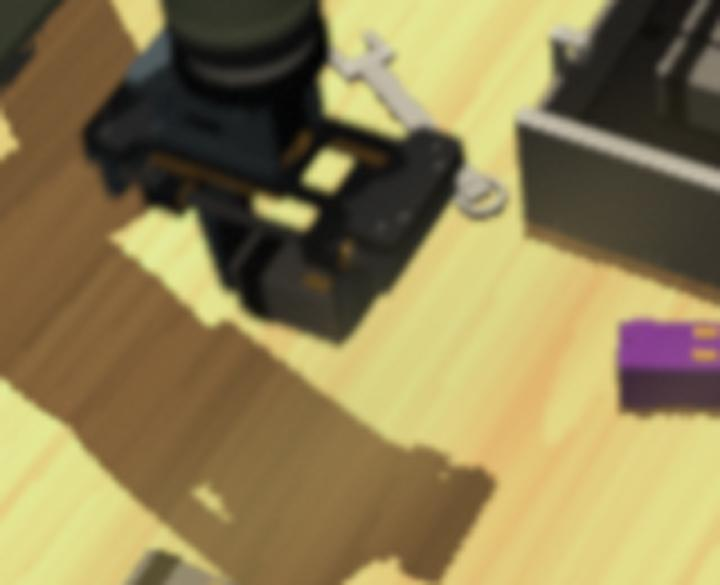

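Emit:
drive_tool(moves=[{"claw": 1, "dx": 1, "dy": 0.45, "dz": -0.5, "yaw": 0}, {"claw": 1, "dx": 1, "dy": 0.45, "dz": -0.3, "yaw": 0}, {"claw": 1, "dx": 1, "dy": 0.45, "dz": -0.1, "yaw": 0}, {"claw": 1, "dx": 1, "dy": 0.45, "dz": 0, "yaw": 0}, {"claw": 1, "dx": 1, "dy": 0.45, "dz": 0, "yaw": 0}])

```text
time_s: 45.92
ee_pos: [494.1, -39.6, 151.1]
ee_rot: [179.2, 0.5, 91.6]
force: [0.4, -1.0, -1.7]
gripper_width: 63.7
```

Emit:
drive_tool(moves=[{"claw": 1, "dx": 1, "dy": 0.45, "dz": 0, "yaw": 0}, {"claw": 1, "dx": 1, "dy": 0.45, "dz": 0, "yaw": 0}, {"claw": 1, "dx": 1, "dy": 0.45, "dz": 0, "yaw": 0}, {"claw": 1, "dx": 1, "dy": 0.45, "dz": 0, "yaw": 0}, {"claw": 1, "dx": 1, "dy": 0.45, "dz": 0, "yaw": 0}])

```text
time_s: 46.55
ee_pos: [535.7, 63.6, 151.7]
ee_rot: [179.2, 0.6, 92.0]
force: [-0.2, -0.0, -1.5]
gripper_width: 63.6
```

```bash
python3 plan.py 550 111.5 120 91.6 40
```

```text
now [535.7  63.6 151.7] 92.0 F [-0.2 -0.  -1.5] w 63.6 t 46.55
{"dx":1.0,"dy":0.34,"dz":0.67,"yaw":0.04},
{"dx":1.0,"dy":0.33,"dz":0.67,"yaw":0.0},
{"dx":0.37,"dy":0.12,"dz":0.24,"yaw":0.0},
end [550.  111.5 120.1] 91.6
```

Emit:
drive_tool(moves=[{"claw": 1, "dx": 0.9, "dy": 0.3, "dz": 0.2, "yaw": 0}, {"claw": 1, "dx": 0.8, "dy": 0.3, "dz": 0.4, "yaw": 0}, {"claw": 1, "dx": 0.5, "dy": 0.15, "dz": 0.5, "yaw": 0}, {"claw": 1, "dx": 0, "dy": 0, "dz": 0.3, "yaw": 0}, {"claw": 1, "dx": 0, "dy": 0, "dz": 0, "yaw": 0}])

```text
time_s: 47.18
ee_pos: [549.0, 109.9, 120.5]
ee_rot: [179.4, 0.7, 92.2]
force: [0.9, -0.1, -2.0]
gripper_width: 64.3
```

```bash
python3 plan.py 550 111.5 60 91.6 40
```

```text
now [549.  109.9 120.5] 92.2 F [ 0.9 -0.1 -2. ] w 64.3 t 47.17
{"dx":0.03,"dy":0.02,"dz":1.0,"yaw":0.07},
{"dx":0.02,"dy":0.02,"dz":1.0,"yaw":-0.0},
{"dx":0.03,"dy":0.01,"dz":1.0,"yaw":-0.0},
{"dx":-0.0,"dy":0.0,"dz":0.03,"yaw":-0.0},
end [550.  111.5  59.9] 91.6
```

```bash
python3 ov.py scene 290 140 110 90 7 pics/c3.png  549 109.9 1.6 108.5 549.3 149.6 1.6 26
```

```text
(no output)
```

View pics/c3.png

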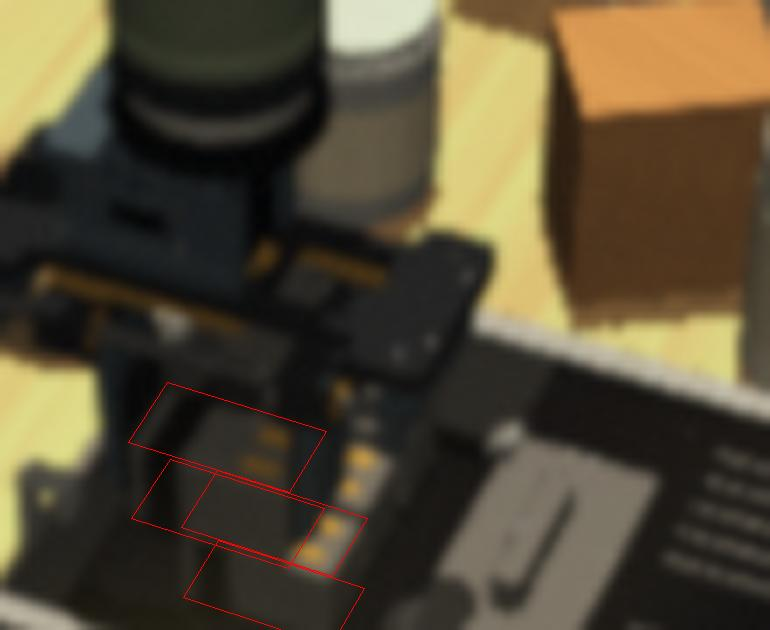

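Emit:
drive_tool(moves=[{"claw": 1, "dx": 0.1, "dy": 0, "dz": 0.8, "yaw": 0.05}, {"claw": 1, "dx": 0.05, "dy": 0, "dz": 0.8, "yaw": 0}, {"claw": 1, "dx": 0.03, "dy": 0, "dz": 0.8, "yaw": 0}, {"claw": 1, "dx": 0, "dy": 0, "dz": 0.7, "yaw": 0}, {"claw": 1, "dx": 0, "dy": 0, "dz": 0.4, "yaw": 0}])

```text
time_s: 47.85
ee_pos: [550.0, 111.3, 47.2]
ee_rot: [179.3, 0.7, 91.5]
force: [-0.0, 0.7, -0.9]
gripper_width: 63.9
```

Emit:
drive_tool(moves=[{"claw": 1, "dx": 0, "dy": 0, "dz": 0.2, "yaw": 0}, {"claw": 1, "dx": 0, "dy": 0, "dz": 0.15, "yaw": 0}, {"claw": 1, "dx": 0, "dy": 0, "dz": 0.1, "yaw": 0}])

```text
time_s: 48.22
ee_pos: [550.2, 111.1, 38.7]
ee_rot: [179.3, 0.7, 91.5]
force: [-4.1, -0.1, 16.8]
gripper_width: 63.9
```

Seated (17 N on the floor). Releasing, then on to pack E (450.8,-288).

Emit:
drive_tool(moves=[{"claw": -0.8, "dx": 0, "dy": 0, "dz": 0, "yaw": 0}, {"claw": -0.8, "dx": 0, "dy": 0, "dz": 0, "yaw": 0}, {"claw": -0.8, "dx": 0, "dy": 0, "dz": -0.6, "yaw": 0}, {"claw": -0.8, "dx": 0, "dy": 0, "dz": -1, "yaw": 0}, {"claw": -0.8, "dx": 0, "dy": 0, "dz": -1, "yaw": 0}])

```text
time_s: 48.85
ee_pos: [550.3, 111.9, 94.0]
ee_rot: [179.1, 0.7, 91.5]
force: [-0.4, 0.2, -0.5]
gripper_width: 82.0
```

Emit:
drive_tool(moves=[{"claw": -1, "dx": -0.6, "dy": 0, "dz": -1, "yaw": 0}, {"claw": -1, "dx": -1, "dy": 0, "dz": -0.7, "yaw": 0}, {"claw": -1, "dx": -1, "dy": -0.2, "dz": 0, "yaw": 0}, {"claw": -1, "dx": -1, "dy": -0.3, "dz": 0, "yaw": 0}, {"claw": -1, "dx": -1, "dy": -0.3, "dz": 0, "yaw": 0}])

```text
time_s: 49.48
ee_pos: [538.1, 16.1, 135.3]
ee_rot: [178.7, 0.6, 91.6]
force: [-0.1, 0.2, 0.2]
gripper_width: 90.9
```

```bash
python3 plan.py 450.8 -288 100 90 40;python3 ov.py top 400 230 100 90 7 pics/c2.png 450.8 -288 0 0;python3 ov.py scene 290 140 110 100 7 pics/c3.png  547 231.4 1.6 26 547 189.6 1.6 26 549.3 149.6 1.6 26 550.2 111.1 1.6 26
```

```text
now [538.1  16.1 135.3] 91.6 F [-0.1  0.2  0.2] w 90.9 t 49.48
{"dx":-1.0,"dy":-0.32,"dz":0.12,"yaw":0.19},
{"dx":-1.0,"dy":-0.29,"dz":0.12,"yaw":-0.0},
{"dx":-1.0,"dy":-0.29,"dz":0.12,"yaw":-0.0},
{"dx":-1.0,"dy":-0.29,"dz":0.12,"yaw":-0.0},
{"dx":-1.0,"dy":-0.29,"dz":0.11,"yaw":-0.0},
{"dx":-1.0,"dy":-0.29,"dz":0.12,"yaw":-0.0},
{"dx":-1.0,"dy":-0.28,"dz":0.11,"yaw":-0.0},
{"dx":-1.0,"dy":-0.29,"dz":0.12,"yaw":-0.0},
{"dx":-1.0,"dy":-0.28,"dz":0.11,"yaw":-0.0},
{"dx":-1.0,"dy":-0.29,"dz":0.12,"yaw":-0.0},
{"dx":-1.0,"dy":-0.28,"dz":0.11,"yaw":-0.0},
{"dx":-1.0,"dy":-0.29,"dz":0.12,"yaw":-0.0},
{"dx":-1.0,"dy":-0.28,"dz":0.11,"yaw":-0.0},
{"dx":-1.0,"dy":-0.29,"dz":0.12,"yaw":-0.0},
{"dx":-1.0,"dy":-0.28,"dz":0.11,"yaw":-0.0},
{"dx":-0.2,"dy":-0.06,"dz":0.03,"yaw":-0.0},
end [ 450.8 -288.    99.9] 90.0
```

View pics/c2.png

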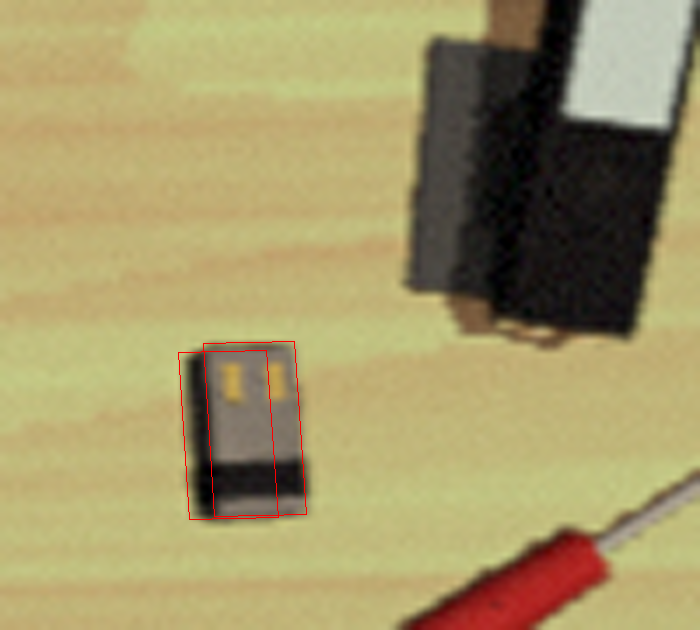

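View pics/c3.png

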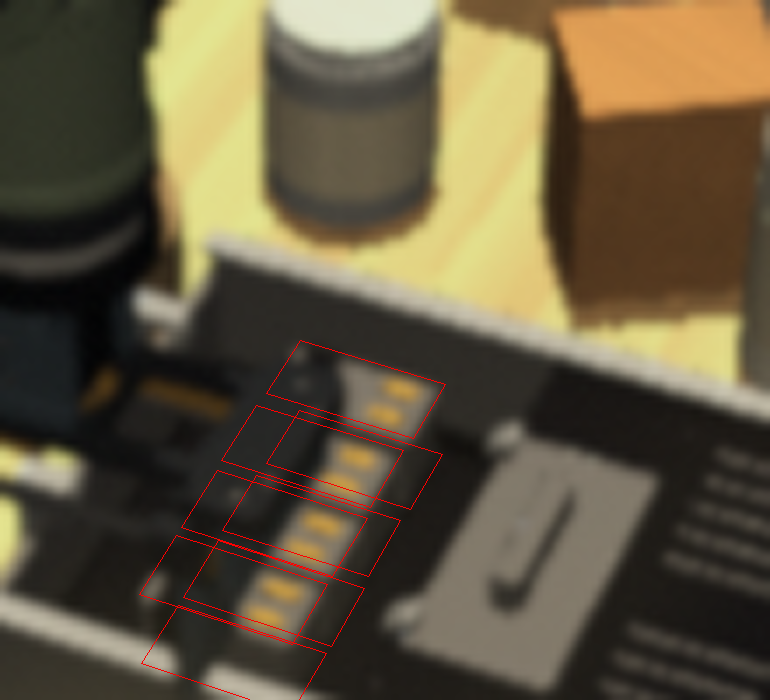

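Four packs are in the row as placed and E is unmoved. Going to E.

Emit:
drive_tool(moves=[{"claw": -1, "dx": -1, "dy": -0.3, "dz": 0, "yaw": 0.1}, {"claw": -1, "dx": -1, "dy": -0.3, "dz": 0, "yaw": 0}, {"claw": -1, "dx": -1, "dy": -0.3, "dz": 0, "yaw": 0}, {"claw": -1, "dx": -1, "dy": -0.3, "dz": 0, "yaw": 0}, {"claw": -1, "dx": -1, "dy": -0.3, "dz": 0, "yaw": 0}])

```text
time_s: 50.2
ee_pos: [509.5, -87.1, 137.0]
ee_rot: [178.5, 0.6, 90.6]
force: [1.0, 0.3, 0.5]
gripper_width: 91.1
```

Emit:
drive_tool(moves=[{"claw": -1, "dx": -1, "dy": -0.3, "dz": 0, "yaw": 0}, {"claw": -1, "dx": -1, "dy": -0.3, "dz": 0, "yaw": 0}, {"claw": -1, "dx": -1, "dy": -0.3, "dz": 0, "yaw": 0}, {"claw": -1, "dx": -1, "dy": -0.3, "dz": 0, "yaw": 0}, {"claw": -1, "dx": -1, "dy": -0.3, "dz": 0, "yaw": 0}])

```text
time_s: 50.82
ee_pos: [480.6, -190.4, 138.6]
ee_rot: [178.4, 0.5, 90.6]
force: [0.5, -0.0, 0.7]
gripper_width: 90.9
```

```bash
python3 plan.py 450.8 -288 80 91 40
```

```text
now [ 480.6 -190.4  138.6] 90.6 F [ 0.5 -0.   0.7] w 90.9 t 50.83
{"dx":-1.0,"dy":-0.32,"dz":0.6,"yaw":-0.05},
{"dx":-1.0,"dy":-0.33,"dz":0.6,"yaw":0.0},
{"dx":-1.0,"dy":-0.32,"dz":0.61,"yaw":0.0},
{"dx":-1.0,"dy":-0.33,"dz":0.6,"yaw":0.0},
{"dx":-0.86,"dy":-0.27,"dz":0.52,"yaw":0.0},
end [ 450.9 -288.1   80. ] 91.0
```

Emit:
drive_tool(moves=[{"claw": -1, "dx": -1, "dy": -0.3, "dz": 0.5, "yaw": 0}, {"claw": -1, "dx": -1, "dy": -0.3, "dz": 0.5, "yaw": 0}, {"claw": -1, "dx": -1, "dy": -0.3, "dz": 0.5, "yaw": 0}, {"claw": -1, "dx": -1, "dy": -0.3, "dz": 0.5, "yaw": 0}, {"claw": -1, "dx": -0.6, "dy": -0.2, "dz": 0.5, "yaw": 0}])

```text
time_s: 51.45
ee_pos: [456.1, -287.0, 89.4]
ee_rot: [178.1, 0.6, 90.5]
force: [-0.5, -0.2, -0.4]
gripper_width: 91.2
```

```bash
python3 plan.py 450.8 -288 60 91 40
```

```text
now [ 456.1 -287.    89.4] 90.5 F [-0.5 -0.2 -0.4] w 91.2 t 51.45
{"dx":-0.03,"dy":-0.18,"dz":1.0,"yaw":-0.05},
{"dx":-0.01,"dy":-0.09,"dz":0.47,"yaw":-0.0},
end [ 450.7 -287.9   60. ] 91.0
```

Emit:
drive_tool(moves=[{"claw": -1, "dx": -0.05, "dy": -0.2, "dz": 0.6, "yaw": -0.05}, {"claw": -1, "dx": 0, "dy": -0.2, "dz": 0.8, "yaw": 0}, {"claw": -1, "dx": 0, "dy": -0.1, "dz": 0.9, "yaw": 0}, {"claw": -1, "dx": 0, "dy": 0, "dz": 0.8, "yaw": 0}, {"claw": -1, "dx": 0, "dy": 0, "dz": 0.5, "yaw": 0}])

```text
time_s: 52.08
ee_pos: [447.8, -286.8, 13.5]
ee_rot: [178.2, 0.5, 91.0]
force: [0.5, 0.5, -0.2]
gripper_width: 91.1
```

```bash
python3 plan.py 450.8 -288 12 91 40;python3 - <<'E'
from h import *
s=grab_frame("scene")
crop(s,150,250,140,110,5,"pics/d2.png")
E
```

```text
now [ 447.8 -286.8   13.5] 91.0 F [ 0.5  0.5 -0.2] w 91.1 t 52.08
{"dx":-0.06,"dy":0.15,"dz":0.07,"yaw":0.0},
end [ 450.8 -288.    12.1] 91.0
```

View pics/d2.png

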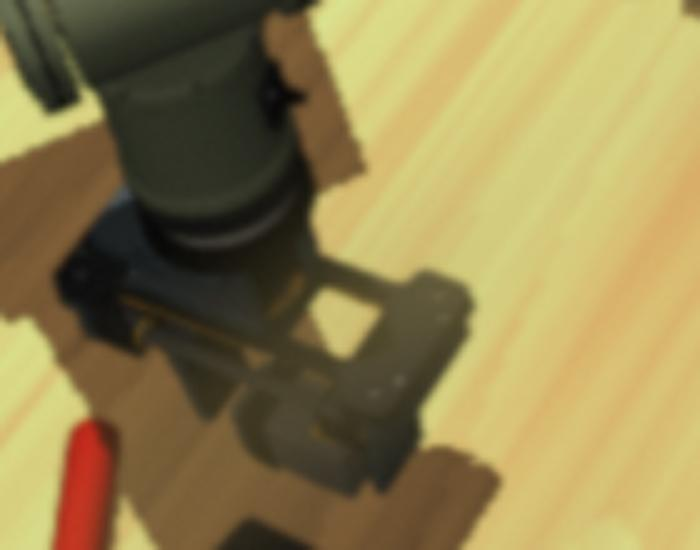

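Emit:
drive_tool(moves=[{"claw": 0, "dx": -0.05, "dy": 0.2, "dz": 0.05, "yaw": 0}, {"claw": 1, "dx": 0, "dy": 0, "dz": 0, "yaw": 0}, {"claw": 1, "dx": 0, "dy": 0, "dz": 0, "yaw": 0}, {"claw": 1, "dx": 0, "dy": 0, "dz": 0, "yaw": 0}, {"claw": 1, "dx": 0, "dy": 0, "dz": -0.5, "yaw": 0}])

```text
time_s: 52.75
ee_pos: [451.3, -286.9, 22.3]
ee_rot: [178.3, 0.4, 91.1]
force: [-0.5, -0.8, -2.0]
gripper_width: 64.3
```

Emit:
drive_tool(moves=[{"claw": 1, "dx": 0, "dy": 0, "dz": -1, "yaw": 0}, {"claw": 1, "dx": 0, "dy": 0, "dz": -1, "yaw": 0}, {"claw": 1, "dx": 0.3, "dy": 0, "dz": -1, "yaw": 0}, {"claw": 1, "dx": 0.7, "dy": 0.1, "dz": -1, "yaw": 0}, {"claw": 1, "dx": 1, "dy": 0.2, "dz": -1, "yaw": 0}])

```text
time_s: 53.38
ee_pos: [452.7, -246.1, 127.4]
ee_rot: [178.2, 0.4, 90.9]
force: [0.5, 0.5, -1.1]
gripper_width: 64.5
```

```bash
python3 plan.py 551 72.5 145 91.6 40; python3 - <<'E'
from h import *
s=grab_frame("scene")
crop(s,150,230,140,110,5,"pics/d2.png")
E
```

```text
now [ 452.7 -246.1  127.4] 90.9 F [ 0.5  0.5 -1.1] w 64.5 t 53.38
{"dx":1.0,"dy":0.33,"dz":-0.06,"yaw":-0.08},
{"dx":1.0,"dy":0.34,"dz":-0.06,"yaw":0.0},
{"dx":1.0,"dy":0.34,"dz":-0.06,"yaw":0.0},
{"dx":1.0,"dy":0.34,"dz":-0.05,"yaw":0.0},
{"dx":1.0,"dy":0.34,"dz":-0.06,"yaw":0.0},
{"dx":1.0,"dy":0.34,"dz":-0.05,"yaw":0.0},
{"dx":1.0,"dy":0.34,"dz":-0.06,"yaw":0.0},
{"dx":1.0,"dy":0.34,"dz":-0.05,"yaw":0.0},
{"dx":1.0,"dy":0.34,"dz":-0.06,"yaw":0.0},
{"dx":1.0,"dy":0.34,"dz":-0.05,"yaw":0.0},
{"dx":1.0,"dy":0.34,"dz":-0.06,"yaw":0.0},
{"dx":1.0,"dy":0.34,"dz":-0.05,"yaw":0.0},
{"dx":1.0,"dy":0.34,"dz":-0.06,"yaw":0.0},
{"dx":1.0,"dy":0.34,"dz":-0.05,"yaw":0.0},
{"dx":1.0,"dy":0.33,"dz":-0.06,"yaw":0.0},
{"dx":0.79,"dy":0.27,"dz":-0.04,"yaw":0.0},
end [551.   72.5 145. ] 91.6
```

View pics/d2.png

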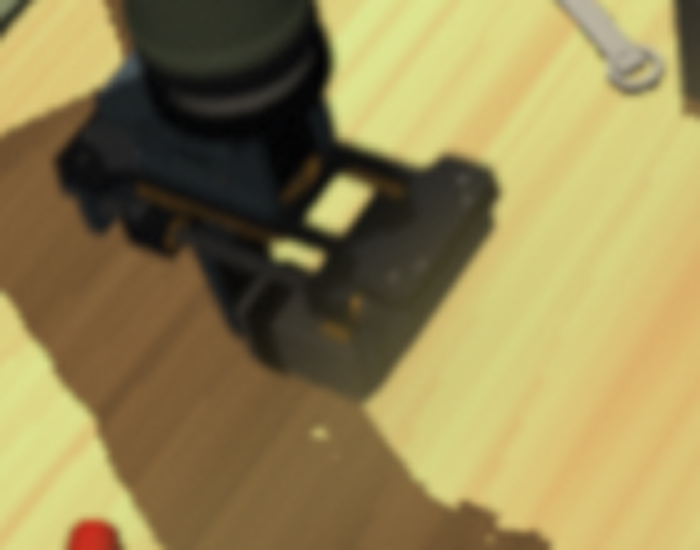

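Emit:
drive_tool(moves=[{"claw": 1, "dx": 1, "dy": 0.35, "dz": -0.5, "yaw": -0.1}, {"claw": 1, "dx": 1, "dy": 0.35, "dz": -0.3, "yaw": 0}, {"claw": 1, "dx": 1, "dy": 0.35, "dz": -0.2, "yaw": 0}, {"claw": 1, "dx": 1, "dy": 0.35, "dz": 0, "yaw": 0}, {"claw": 1, "dx": 1, "dy": 0.35, "dz": 0, "yaw": 0}])

```text
time_s: 54.05
ee_pos: [485.8, -141.9, 154.0]
ee_rot: [177.8, 0.6, 91.8]
force: [0.0, -0.5, -2.3]
gripper_width: 64.6
```

Emit:
drive_tool(moves=[{"claw": 1, "dx": 1, "dy": 0.35, "dz": 0, "yaw": 0}, {"claw": 1, "dx": 1, "dy": 0.35, "dz": 0, "yaw": 0}, {"claw": 1, "dx": 1, "dy": 0.35, "dz": 0, "yaw": 0}, {"claw": 1, "dx": 1, "dy": 0.35, "dz": 0, "yaw": 0}, {"claw": 1, "dx": 1, "dy": 0.35, "dz": 0, "yaw": 0}])

```text
time_s: 54.68
ee_pos: [517.7, -38.4, 155.6]
ee_rot: [177.7, 0.7, 91.8]
force: [0.6, -0.4, -1.8]
gripper_width: 64.2
```

```bash
python3 plan.py 551 72.5 145 91.6 40
```

```text
now [517.7 -38.4 155.6] 91.8 F [ 0.6 -0.4 -1.8] w 64.2 t 54.67
{"dx":1.0,"dy":0.33,"dz":0.1,"yaw":0.02},
{"dx":1.0,"dy":0.33,"dz":0.1,"yaw":0.0},
{"dx":1.0,"dy":0.33,"dz":0.1,"yaw":0.0},
{"dx":1.0,"dy":0.33,"dz":0.09,"yaw":0.0},
{"dx":1.0,"dy":0.34,"dz":0.1,"yaw":0.0},
{"dx":0.49,"dy":0.16,"dz":0.04,"yaw":0.0},
end [550.9  72.4 145. ] 91.6
```

Emit:
drive_tool(moves=[{"claw": 1, "dx": 1, "dy": 0.35, "dz": 0, "yaw": 0}, {"claw": 1, "dx": 1, "dy": 0.35, "dz": 0, "yaw": 0}, {"claw": 1, "dx": 1, "dy": 0.35, "dz": 0.1, "yaw": 0}, {"claw": 1, "dx": 1, "dy": 0.35, "dz": 0.2, "yaw": 0}, {"claw": 1, "dx": 0.8, "dy": 0.3, "dz": 0.3, "yaw": 0}])

```text
time_s: 55.3
ee_pos: [549.8, 61.0, 145.2]
ee_rot: [177.6, 0.7, 91.8]
force: [0.2, 0.8, -0.5]
gripper_width: 64.2
```

```bash
python3 plan.py 551 72.5 120 91.6 40
```

```text
now [549.8  61.  145.2] 91.8 F [ 0.2  0.8 -0.5] w 64.2 t 55.3
{"dx":0.46,"dy":0.06,"dz":1.0,"yaw":0.02},
{"dx":0.11,"dy":0.02,"dz":0.26,"yaw":0.0},
end [551.1  72.4 120. ] 91.6
```

Emit:
drive_tool(moves=[{"claw": 1, "dx": 0.5, "dy": 0, "dz": 0.4, "yaw": 0}, {"claw": 1, "dx": 0.1, "dy": 0, "dz": 0.5, "yaw": 0}, {"claw": 1, "dx": 0, "dy": 0, "dz": 0.2, "yaw": 0}, {"claw": 1, "dx": 0, "dy": 0, "dz": 0, "yaw": 0}])

```text
time_s: 55.8
ee_pos: [549.3, 72.8, 120.5]
ee_rot: [177.7, 0.8, 91.9]
force: [0.2, -1.2, -1.0]
gripper_width: 64.0
```

```bash
python3 plan.py 551 72.5 60 91.6 40;python3 - <<'E'
from h import *
t=grab_frame("top");s=grab_frame("scene")
crop(t,205,180,125,110,6,"pics/d3.png")
crop(s,270,120,150,130,5,"pics/d4.png")
E
```

```text
now [549.3  72.8 120.5] 91.9 F [ 0.2 -1.2 -1. ] w 64.0 t 55.8
{"dx":-0.01,"dy":0.03,"dz":1.0,"yaw":0.03},
{"dx":-0.0,"dy":0.03,"dz":1.0,"yaw":-0.0},
{"dx":-0.01,"dy":0.02,"dz":1.0,"yaw":-0.0},
end [550.9  72.4  60.5] 91.6
```

View pics/d3.png

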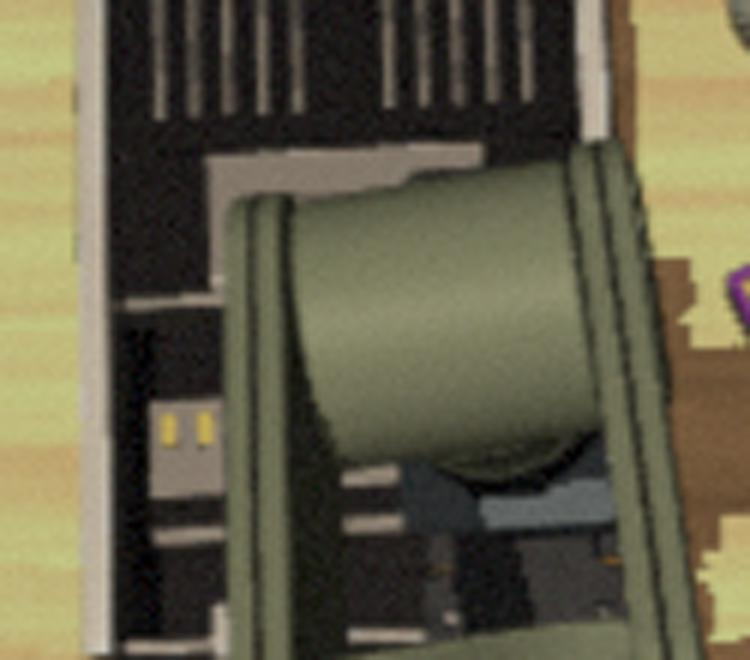

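View pics/d4.png

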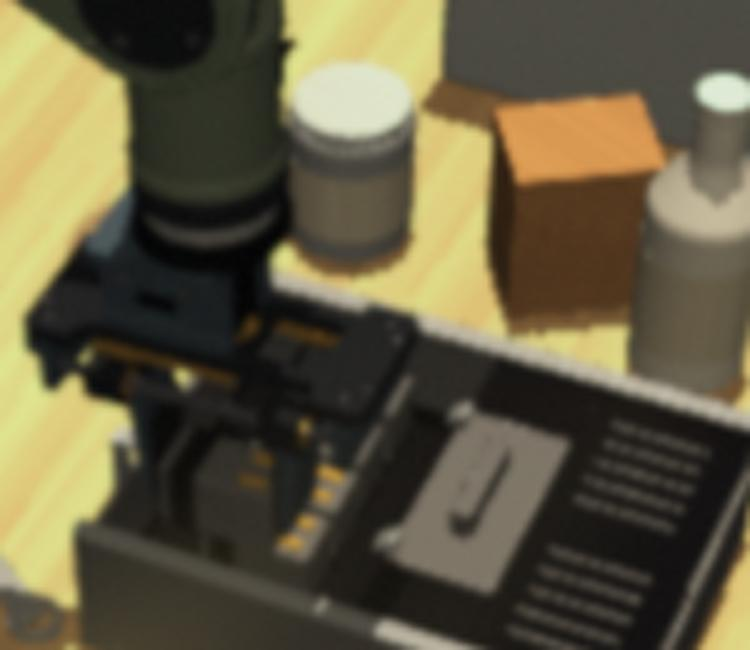

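Clear on both sides (about 4–5 mm). Lowering the last pack.

Emit:
drive_tool(moves=[{"claw": 1, "dx": 0.05, "dy": 0, "dz": 0.8, "yaw": 0}, {"claw": 1, "dx": 0.05, "dy": 0, "dz": 0.8, "yaw": 0}, {"claw": 1, "dx": 0.05, "dy": 0, "dz": 0.8, "yaw": 0}, {"claw": 1, "dx": 0, "dy": 0, "dz": 0.7, "yaw": 0}, {"claw": 1, "dx": 0, "dy": 0, "dz": 0.4, "yaw": 0}])

```text
time_s: 56.52
ee_pos: [552.9, 74.3, 47.3]
ee_rot: [177.6, 0.8, 91.8]
force: [0.3, 0.6, -0.3]
gripper_width: 64.4
```

Emit:
drive_tool(moves=[{"claw": 1, "dx": 0, "dy": 0, "dz": 0.2, "yaw": 0}, {"claw": 1, "dx": 0, "dy": 0, "dz": 0.15, "yaw": 0}, {"claw": 1, "dx": 0, "dy": 0, "dz": 0.1, "yaw": 0}])

```text
time_s: 56.9
ee_pos: [553.5, 74.0, 38.5]
ee_rot: [177.6, 0.8, 91.8]
force: [-3.8, -0.3, 14.2]
gripper_width: 64.3
```

Emit:
drive_tool(moves=[{"claw": -0.75, "dx": 0, "dy": 0, "dz": 0, "yaw": 0}, {"claw": -0.75, "dx": 0, "dy": 0, "dz": 0, "yaw": 0}, {"claw": -0.75, "dx": 0, "dy": 0, "dz": -0.6, "yaw": 0}, {"claw": -0.75, "dx": 0, "dy": 0, "dz": -1, "yaw": 0}, {"claw": -0.75, "dx": 0, "dy": 0, "dz": -1, "yaw": 0}])

```text
time_s: 57.52
ee_pos: [551.9, 74.8, 93.7]
ee_rot: [177.5, 0.8, 91.8]
force: [-0.5, 0.5, 0.1]
gripper_width: 79.9
```

Emit:
drive_tool(moves=[{"claw": 0, "dx": 0, "dy": -0.5, "dz": -1, "yaw": 0}, {"claw": 0.3, "dx": -0.5, "dy": -1, "dz": -1, "yaw": 0}, {"claw": 0.3, "dx": -1, "dy": -1, "dz": -1, "yaw": 0}, {"claw": 0.3, "dx": -1, "dy": -1, "dz": -0.5, "yaw": 0}, {"claw": 0.3, "dx": -1, "dy": -1, "dz": 0, "yaw": 0}])

```text
time_s: 58.15
ee_pos: [462.3, 2.4, 168.9]
ee_rot: [176.7, 0.8, 91.9]
force: [0.5, -1.1, 0.6]
gripper_width: 33.6
```

```bash
python3 - <<'E'
from h import *
t=grab_frame("top");s=grab_frame("scene")
print(telemetry.state()["ee_pos"],telemetry.state()["ee_rot"])
crop(t,205,180,125,110,6,"pics/d3.png")
crop(s,280,150,120,100,6,"pics/d4.png")
E
```

```text
[460.50914677   1.76666354 168.09248129] [176.91487785   0.77543744  91.79049724]
```

View pics/d3.png

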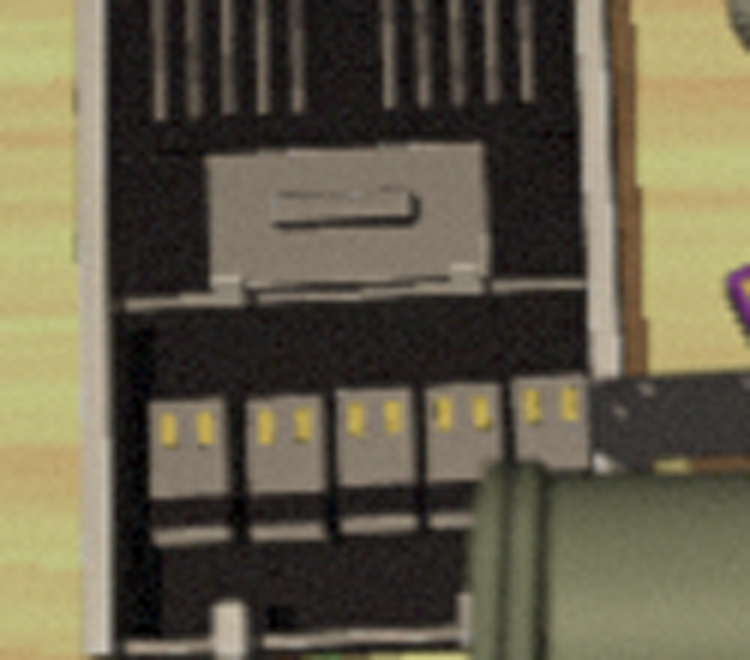

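View pics/d4.png

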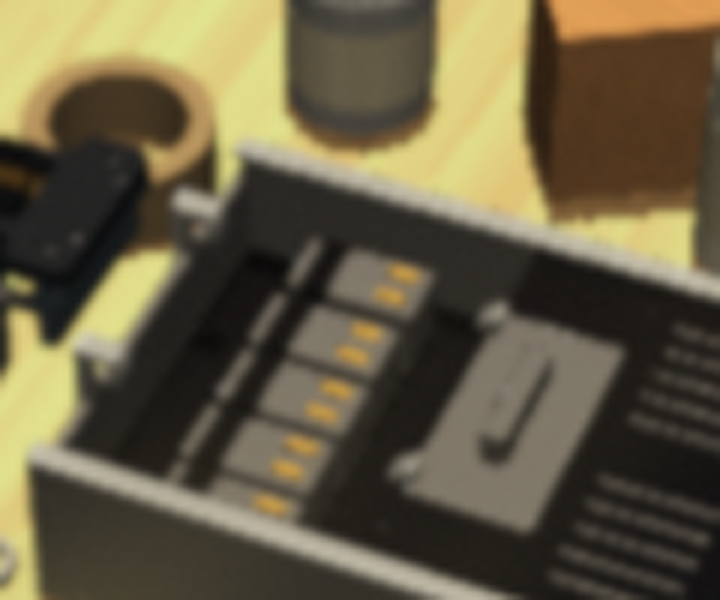

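All five packs lie flat in one row in the well with gaps (top crop, row at about y=440). Now the cover, with its ridge at about (653.5,157).

```bash
python3 plan.py 653.5 157.3 140 91.6 40
```

```text
now [460.5   1.8 168.1] 91.8 F [ 1.2  0.9 -0.6] w 32.3 t 58.25
{"dx":0.76,"dy":1.0,"dz":0.14,"yaw":0.02},
{"dx":0.76,"dy":1.0,"dz":0.14,"yaw":0.0},
{"dx":0.76,"dy":1.0,"dz":0.14,"yaw":0.0},
{"dx":0.76,"dy":1.0,"dz":0.14,"yaw":0.0},
{"dx":0.76,"dy":1.0,"dz":0.14,"yaw":0.0},
{"dx":0.76,"dy":1.0,"dz":0.14,"yaw":0.0},
{"dx":0.76,"dy":1.0,"dz":0.15,"yaw":0.0},
{"dx":0.76,"dy":1.0,"dz":0.14,"yaw":0.0},
{"dx":0.76,"dy":1.0,"dz":0.15,"yaw":0.0},
{"dx":0.66,"dy":0.87,"dz":0.12,"yaw":0.0},
end [653.5 157.3 140.1] 91.6
```

Emit:
drive_tool(moves=[{"claw": 0.3, "dx": 0.75, "dy": 1, "dz": 0, "yaw": 0}, {"claw": 0.3, "dx": 0.75, "dy": 1, "dz": 0, "yaw": 0}, {"claw": 0.3, "dx": 0.75, "dy": 1, "dz": 0, "yaw": 0}, {"claw": 0.3, "dx": 0.75, "dy": 1, "dz": 0, "yaw": 0}, {"claw": 0.3, "dx": 0.75, "dy": 1, "dz": 0, "yaw": 0}])

```text
time_s: 58.88
ee_pos: [563.3, 84.0, 176.0]
ee_rot: [176.5, 0.7, 91.6]
force: [-0.4, 0.1, 0.3]
gripper_width: 31.8
```

```bash
python3 plan.py 653.5 157.3 140 91.6 40
```

```text
now [563.3  84.  176. ] 91.6 F [-0.4  0.1  0.3] w 31.8 t 58.88
{"dx":0.77,"dy":1.0,"dz":0.39,"yaw":0.0},
{"dx":0.77,"dy":1.0,"dz":0.39,"yaw":0.0},
{"dx":0.76,"dy":1.0,"dz":0.39,"yaw":0.0},
{"dx":0.77,"dy":1.0,"dz":0.39,"yaw":0.0},
{"dx":0.46,"dy":0.61,"dz":0.24,"yaw":0.0},
end [653.5 157.2 140. ] 91.6
```

Emit:
drive_tool(moves=[{"claw": 0.3, "dx": 0.75, "dy": 1, "dz": 0.2, "yaw": 0}, {"claw": 0.3, "dx": 0.75, "dy": 1, "dz": 0.3, "yaw": 0}, {"claw": 0.3, "dx": 0.75, "dy": 1, "dz": 0.4, "yaw": 0}, {"claw": 0.3, "dx": 0.75, "dy": 0.9, "dz": 0.4, "yaw": 0}, {"claw": 0.3, "dx": 0.3, "dy": 0.3, "dz": 0.4, "yaw": 0}])

```text
time_s: 59.5
ee_pos: [654.6, 160.2, 147.8]
ee_rot: [176.1, 0.5, 91.7]
force: [0.0, -1.0, 0.5]
gripper_width: 31.8
```

```bash
python3 plan.py 653.5 157.3 120 91.6 40;python3 - <<'E'
from h import *
s=grab_frame("scene")
crop(s,300,130,130,110,6,"pics/d5.png")
E
```

```text
now [654.6 160.2 147.8] 91.7 F [ 0.  -1.   0.5] w 31.8 t 59.5
{"dx":-0.1,"dy":-0.04,"dz":1.0,"yaw":0.02},
{"dx":-0.05,"dy":-0.02,"dz":0.39,"yaw":-0.0},
end [653.5 157.2 120. ] 91.6
```

View pics/d5.png

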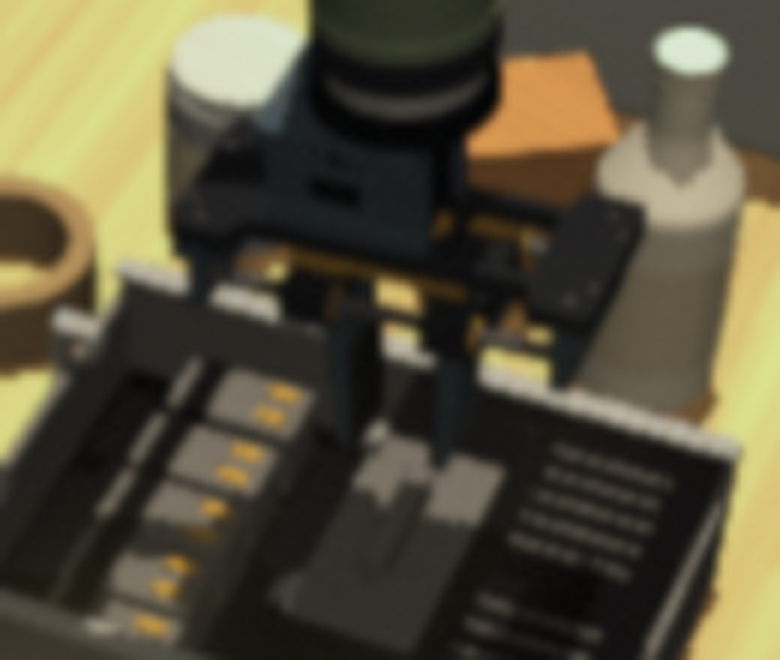

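```bash
python3 - <<'E'
from h import *
t=grab_frame("top")
print(unproj(t,c2i([(344,207)],205,180,6),103))
E
```

```text
[[652.43056074 157.26683913 103.        ]]
```

Emit:
drive_tool(moves=[{"claw": 0.3, "dx": -0.1, "dy": 0, "dz": 0.8, "yaw": 0}, {"claw": 0.3, "dx": 0, "dy": 0, "dz": 0.7, "yaw": 0}, {"claw": 0.3, "dx": 0, "dy": 0, "dz": 0.3, "yaw": 0}, {"claw": 0.3, "dx": 0, "dy": 0, "dz": 0, "yaw": 0}])

```text
time_s: 60.1
ee_pos: [653.8, 155.4, 108.4]
ee_rot: [176.4, 0.6, 91.7]
force: [0.9, -0.1, -0.1]
gripper_width: 32.1
```

Emit:
drive_tool(grip_force=20, moves=[{"claw": 0.3, "dx": 0, "dy": 0, "dz": 0.7, "yaw": 0}, {"claw": 0.3, "dx": 0, "dy": 0, "dz": 0.2, "yaw": 0}, {"claw": 1, "dx": 0, "dy": 0, "dz": 0, "yaw": 0}, {"claw": 1, "dx": 0, "dy": 0, "dz": 0, "yaw": 0}, {"claw": 1, "dx": 0, "dy": 0, "dz": 0, "yaw": 0}])

```text
time_s: 60.72
ee_pos: [654.8, 155.1, 89.7]
ee_rot: [176.4, 0.6, 91.6]
force: [-1.5, -0.1, -1.8]
gripper_width: 12.1
```

Emit:
drive_tool(moves=[{"claw": 1, "dx": 0, "dy": -0.5, "dz": 0, "yaw": 0}, {"claw": 1, "dx": 0, "dy": -0.8, "dz": 0, "yaw": 0}, {"claw": 1, "dx": 0, "dy": -0.8, "dz": 0, "yaw": 0}, {"claw": 1, "dx": 0, "dy": -0.8, "dz": 0, "yaw": 0}, {"claw": 1, "dx": 0, "dy": -0.8, "dz": 0, "yaw": 0}])

```text
time_s: 61.35
ee_pos: [587.3, 153.4, 89.6]
ee_rot: [175.1, 0.4, 91.6]
force: [3.7, 0.1, 1.6]
gripper_width: 12.6
```

Emit:
drive_tool(moves=[{"claw": 1, "dx": 0, "dy": -0.7, "dz": 0, "yaw": 0}, {"claw": 1, "dx": 0, "dy": -0.6, "dz": 0.1, "yaw": 0}, {"claw": 1, "dx": 0, "dy": -0.3, "dz": 0.2, "yaw": 0}, {"claw": 1, "dx": 0, "dy": 0, "dz": 0.2, "yaw": 0}])

```text
time_s: 61.85
ee_pos: [556.7, 152.6, 81.0]
ee_rot: [174.5, 0.4, 91.7]
force: [-0.9, -1.3, 9.1]
gripper_width: 12.2
```

Emit:
drive_tool(moves=[{"claw": 1, "dx": 0, "dy": -0.5, "dz": 0, "yaw": 0}, {"claw": 1, "dx": 0, "dy": -0.5, "dz": 0, "yaw": 0}])

```text
time_s: 62.1
ee_pos: [539.5, 152.2, 81.6]
ee_rot: [174.0, 0.3, 91.7]
force: [4.0, -2.6, 8.5]
gripper_width: 12.5
```

Emit:
drive_tool(moves=[{"claw": 1, "dx": 0, "dy": -0.4, "dz": 0.1, "yaw": 0}, {"claw": 1, "dx": 0, "dy": -0.4, "dz": 0.1, "yaw": 0}])

```text
time_s: 62.35
ee_pos: [527.8, 152.0, 80.1]
ee_rot: [173.3, 0.3, 91.7]
force: [2.8, -3.7, 17.4]
gripper_width: 12.6
```

Emit:
drive_tool(moves=[{"claw": 1, "dx": 0, "dy": -0.4, "dz": 0, "yaw": 0}, {"claw": 1, "dx": 0, "dy": -0.4, "dz": 0, "yaw": 0}])

```text
time_s: 62.6
ee_pos: [514.9, 151.6, 81.6]
ee_rot: [172.7, 0.2, 91.8]
force: [3.1, -1.8, 8.0]
gripper_width: 13.1
```

Emit:
drive_tool(moves=[{"claw": 1, "dx": 0, "dy": -0.35, "dz": 0.1, "yaw": 0}, {"claw": 1, "dx": 0, "dy": -0.3, "dz": 0.05, "yaw": 0}])

```text
time_s: 62.85
ee_pos: [506.6, 151.5, 80.6]
ee_rot: [172.0, 0.1, 91.8]
force: [9.5, -4.6, 8.4]
gripper_width: 12.8
```

Emit:
drive_tool(moves=[{"claw": 1, "dx": 0, "dy": -0.3, "dz": 0, "yaw": 0}, {"claw": 1, "dx": 0, "dy": -0.3, "dz": 0, "yaw": 0}])

```text
time_s: 63.1
ee_pos: [506.8, 151.6, 85.1]
ee_rot: [170.3, 0.1, 92.0]
force: [12.0, -5.9, 5.9]
gripper_width: 13.4
```

Hard stop at x≈506.7, the same as the starting home position. Releasing and lifting clear.

Emit:
drive_tool(moves=[{"claw": 0.6, "dx": 0, "dy": 0, "dz": -0.1, "yaw": 0}, {"claw": 0.3, "dx": 0, "dy": 0, "dz": -0.3, "yaw": 0}, {"claw": 0.3, "dx": 0, "dy": 0, "dz": -0.6, "yaw": 0}, {"claw": 0.3, "dx": 0, "dy": 0, "dz": -1, "yaw": 0}, {"claw": 0.3, "dx": 0, "dy": 0, "dz": -1, "yaw": 0}])

```text
time_s: 63.72
ee_pos: [490.9, 150.6, 143.8]
ee_rot: [170.9, 0.2, 92.0]
force: [0.5, 0.8, 0.0]
gripper_width: 32.3
```

Emit:
drive_tool(moves=[{"claw": 0, "dx": -0.5, "dy": -0.5, "dz": -1, "yaw": 0}, {"claw": 0, "dx": -1, "dy": -1, "dz": -0.5, "yaw": 0}, {"claw": 0, "dx": -1, "dy": -1, "dz": 0, "yaw": 0}, {"claw": 0, "dx": -1, "dy": -1, "dz": 0, "yaw": 0}, {"claw": 0, "dx": -1, "dy": -1, "dz": 0, "yaw": 0}])

```text
time_s: 64.35
ee_pos: [393.7, 56.7, 161.2]
ee_rot: [171.3, 0.1, 92.3]
force: [-0.3, -0.8, -0.4]
gripper_width: 45.7
```

```bash
cat > covchk.py <<'E'
from h import *
t=grab_frame("top");s=grab_frame("scene")
print(telemetry.state()["ee_pos"],telemetry.state()["ee_rot"],telemetry.state()["time_s"])
yaw=1.55; o=np.array([539.1,153.1,0])
def L(p): return o+np.asarray(p,float)@Rz(yaw).T
def rect(x0,x1,y0,y1,z): return L([[x0,y0,z],[x1,y0,z],[x1,y1,z],[x0,y1,z],[x0,y0,z]])
R=[rect(-40,-28,-30,30,103),rect(-64,-4,-60,60,86),rect(-65,85,-109,109,86)]
crop(t,205,200,120,100,6,"pics/e1.png",[(proj(t,q),(0,0,255)) for q in R])
crop(s,280,150,120,100,6,"pics/e2.png",[(proj(s,q),(0,0,255)) for q in R])
cv2.imwrite("pics/e3.png",t["color"]); cv2.imwrite("pics/e4.png",s["color"])
E
python3 covchk.py
```

```text
[392.06502209  56.00157149 160.60183345] [1.71422184e+02 1.29264839e-01 9.21208738e+01] 64.45
```

View pics/e1.png

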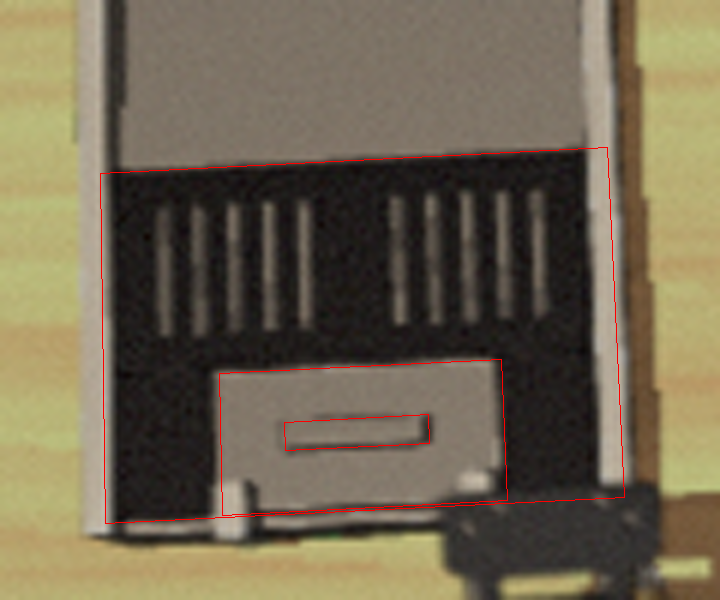

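View pics/e2.png

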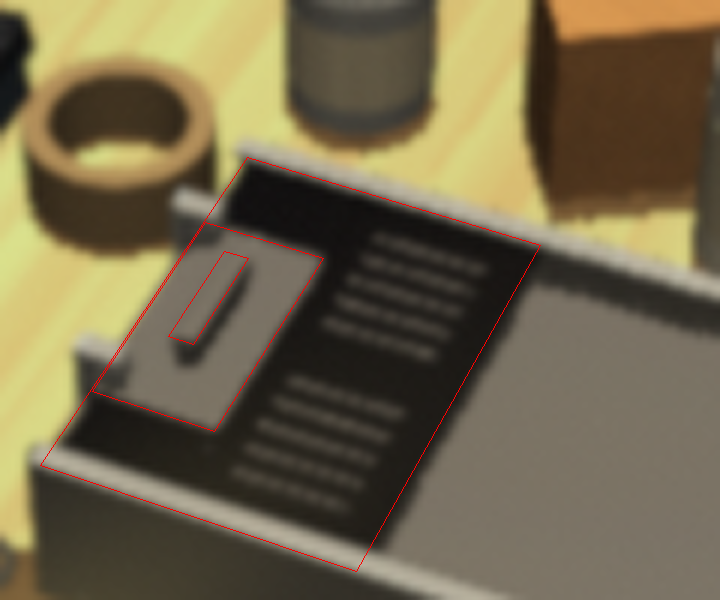

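The picture matches the initial closed state. I'll quantify it against the first frames and recheck the lamp and the bystanders.

```bash
python3 lampchk.py 12 0 0 pics/l4.png; python3 - <<'E'
from h import *
import pickle
t0,s0=pickle.load(open("f0.pkl","rb")); t=grab_frame("top");s=grab_frame("scene")
g=lambda f:cv2.cvtColor(f["color"],cv2.COLOR_BGR2GRAY).astype(np.float32)
def chk(n,a,b,x,y,w,h):
    A=g(a)[y:y+h,x:x+w];B=g(b)[y:y+h,x:x+w]
    print(n,"shift",np.round(cv2.phaseCorrelate(A,B)[0],2),"meandiff",round(float(abs(A-B).mean()),1))
chk("ridge scene",s0,s,300,185,36,36); chk("plate top",t0,t,238,255,50,25)
chk("slots top",t0,t,228,228,70,28); chk("still ref scene",s0,s,360,180,40,40)
d=abs(g(s0)-g(s)); cv2.imwrite("pics/diff.png",np.clip(d*4,0,255).astype(np.uint8))
E
```

```text
ridge scene shift [0.   0.01] meandiff 5.0
plate top shift [-0.07  0.45] meandiff 3.5
slots top shift [-0.12 -0.16] meandiff 3.8
still ref scene shift [-0.03 -0.04] meandiff 6.4
```

View pics/l4.png

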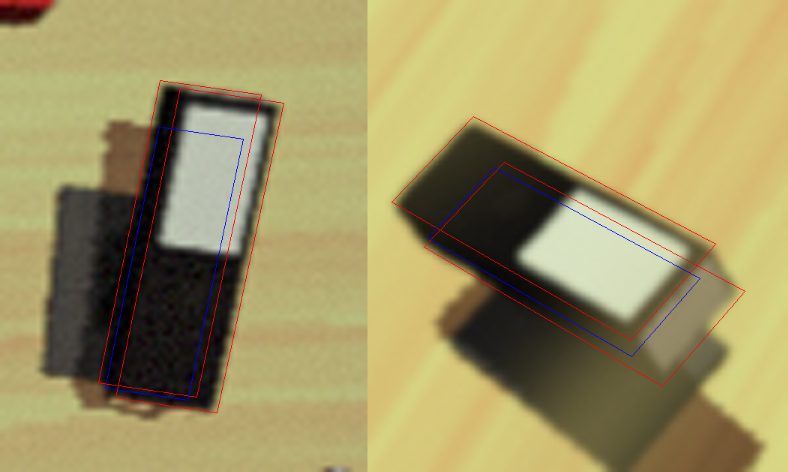

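View pics/diff.png

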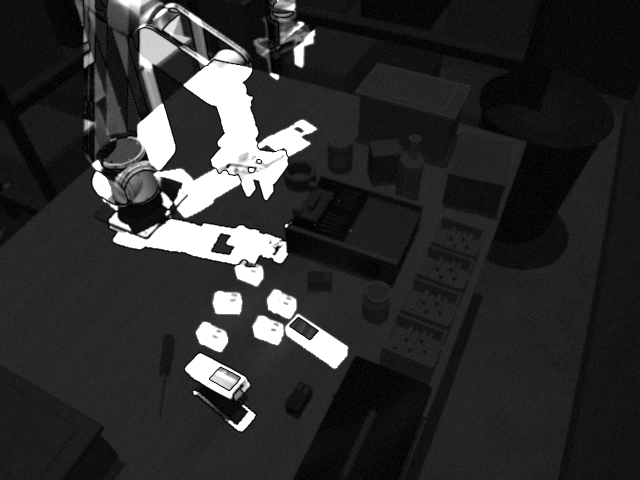

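```bash
python3 - <<'E'
from workcell import job, telemetry
print(telemetry.state()["force"], job.job_done())
E
```

```text
the job is handed in; nothing more can be done
[-0.17518845  0.02318396  0.32028533] None
```

I handed the job in at about 65 s of simulated time with every part done. The interface gives no verdict, so what follows rests on my own checks.

**What I did**
1. Opened the cover about 147 mm by its ridge with the tab held down.
2. Set the lamp on the stand before the packs, because its panel end sat too close to two packs for the fingers.
3. Put all five grey packs side by side in the well.
4. Slid the cover home with the tab pressed until it reached the stop, then released it.

**Last checks**
- **Cover and tab:** the ridge in the scene picture matches the initial closed picture within 0.01 px. The tab plate in the top view came out 0.45 px off (about 1 mm), while the cover slots beside it were within 0.2 px; the gripper edge was in that view. I had no direct reading of the joints.
- **Packs:** before closing, the pictures showed five packs flat in one row with gaps between them. I couldn't see them after closing.
- **Lamp:** it lies flat along the slope with its panel up at the high end. Its centre is about 12 mm up-slope and within about 2 mm of the centre line. The scene-view overlay was off by 1–2 px, which is about the calibration limit.
- **Bystanders:** comparing the scene before and after shows only the arm, the packs and the lamp changed.
- **Robot:** it was clear of everything, with the force reading near zero.

**Not as planned:** I gripped one pack too high and re-gripped it before lifting. The tool's tilt drifted to about 10° while closing the cover, without visible effect.

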